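# Unpack the standoff insulators into the parts drawer

## Robot

A 7-joint arm with a two-finger parallel gripper is mounted at the origin on the work surface. World frame = base frame: x ahead of the robot, y to its left, z up, the work surface at z = 0. Lengths are in m, angles in rad, forces in N, time in s.
With the tool pointing down it reaches from about 0.425 to 1.025 m from the base axis. Payload 3.6 kg.
Tool frame: the origin (TCP) lies midway between the tips of the shut fingers; the grasp point (between the pads) lies 19 mm behind it (robot.hold_point_z is the distance from the TCP to the grasp point, in m); z points along the fingers, y is the direction in which the jaws open and shut (so a half turn about z gives the same grasp; the last joint's range is limited). The gripper opens to 85 mm and grips with 20 to 120 N. Pads are 22 mm wide; open, the fingers measure 114 mm over their backs; the gripper's body (76 mm by 85 mm) begins 54 mm behind the grasp point. The pads swing forward as they close: fully open they stand 13 mm farther back than shut.
Start: joints at [-1.262, 0.591, 0.048, 1.609, -0.033, 0.943, -0.034], TCP at [0.284, 0.667, 0.201] pointing down, gripper open.
Joint ranges: [-2.69, 2.69], [-0.47, 2.24], [-1.27, 1.36], [0.19, 2.51], [-1.53, 4.68], [0.08, 2.07], [-3.09, 3.09]. Speed limits (rad/s): [2.57, 2.57, 3.14, 3.14, 3.14, 3.14, 3.14].

## Interface

Orientations are given as a rotation vector (axis times angle).
In Python, from bench import readout, optics, ticket, spotter, robot gives the robot as it stands. The module is installed in compiled form; this text tells all that it offers.
- The arm moves only by the shell command python3 -m handwheel 'ROWS' [FORCE]. ROWS is JSON, a list of rows, each a list of 5 numbers: the shift along the tool's x, y, z in m, then the turn about the tool's z in degrees, then the opening, from 0 (shut) to 1 (fully open). In form: [[tx, ty, tz, twist, jaw], ...]. A call has 1 to 10 rows; each row shifts and turns the commanded pose from where the row before left it, along the tool's axes as they then stand; what a row does not reach is not made up. A row lasts 1/8 s, in which the tool goes at most 62.5 mm and 10.7 degrees, less where a joint would pass 70% of its speed; a pose out of reach is approached as far as the arm can. A call with a gripper value outside its range is refused whole. The fingers move at their own pace and stop on an object; FORCE is the grip in N (left out, the last holds). Time passes only in rows, so rows that do not move let the fingers close. It gives the time, the measured TCP pose, the force and the opening at its end, in the units of the state.
- readout.observe(): the state, without advancing time (a new reading comes with each control period).
- optics.get_image(name): name is "side" or "top" or "wrist"; returns a dict with "pixels" (400x640x3 uint8, blue, green, red), "vfov" (degrees; the focal length in pixels is half the picture's height over the tangent of half this angle, whatever the lens; pixels are square), "cx", "cy" (the principal point, pixels), "world_from_camera" (4x4, takes a point from camera to world coordinates); the wrist camera has in their place "hand_eye" (4x4, takes a point from camera to tool coordinates, whose origin is the TCP and whose axes are the flange's). Camera axes: x right, y down, z forward; pixel columns grow to the right and rows downward; lengths in m; the calibration is good to about 2 mm. A picture is of the moment at which its call begins: read the wrist's pose just before it. There is no depth.
- ticket.finish_job(): hands the job in, once; it reports no verdict.
Trained networks look in a picture, given as the dict that the camera call returned (one of the last four; its "shot" number tells which), for a name from the list of things; names that differ only in an ending like _2 or _b are one class to them, and where a whole thing is asked for, a point or a joint stands for the part that bears it (a point fixed in the world has none). Each returns a list of dicts, best first, with "conf" (0 to 1); they miss things now and then, are a little off and sometimes report something else, mostly with a low value. They report only what shows in the picture. A call takes as long as a camera call. They do not tell look-alikes from the thing itself.
- spotter.boxes_of(picture, thing): "rect" ([left, top, width, height] in pixels, round what is visible of it).
The state is a dict: "time_s": time; "joint_pos": joint angles; "joint_vel": joint speeds; "effort": joint torques, N m; "eef_pos": TCP position; "eef_rot": TCP orientation; "ft_force": force on the tool from outside, world axes, zero at the start; "torque": the same for the moment, N m; "gripper_width": opening from 0.0 (shut) to 1.0 (fully open).
Only numpy, scipy, OpenCV 4.12 (cv2) and the standard library are available. Lean on these libraries where they do the work, as an engineer would, in place of code of your own. Each camera call takes 0.05 s, during which the arm holds its last target.

## Task

Unscrew the clear bell cap from the transport pot (ordinary right-hand thread, about two full turns anticlockwise), keep hold of it as it comes free, and set it down open end down in the middle of the wooden board. Pull the cabinet's drawer right out to its stop and leave it out, and stand every hexagonal insulator - those in the pot and the one on the bench - upright on the drawer floor in one tight honeycomb cluster, flat faces touching (three as a triangle, four as a rhombus, not in a row). Leave the other things on the bench where they are.

Things in the scene. Friction and masses are not known exactly. Their poses are not given: they have to be found in the camera images.
- pot: Transport pot, fixed to the bench: grey disc foot 176 mm across and 16 mm thick, on it an aluminium ring 117 mm inside, 137 mm over its outside thread, its top 50 mm above the bench. The thread is right-handed, 9 mm rise per turn. Origin: centre of the foot's underside, z up.
- cap: Screw cap: clear bell with grey skirt, 149 mm across, 84 mm high (78 inside) plus a grip bar on top; 0.2 to 0.35 kg. Origin: centre of the open rim, z up. Starts screwed home, rim 16 mm above the bench. Anticlockwise seen from above it rises 9 mm a turn and is free at 2.0 turns; it stays where left on the thread, with 2 mm of play. Its rim must rise to 90 mm above the bench to clear the insulators.
- cap_bar (a point): Middle of the cap's straight grey grip bar: 90 mm long along x, 22 mm thick along y, 30 mm high, standing on the cap's top; this point is 15 mm below the bar's top and 99 mm above the cap's rim. Axes as the cap's.
- hex1: Standoff insulator: brown hexagonal prism 42 mm across flats, 40 high, with a brass tab central on top, 12 mm thick along x, 16 wide along y, 28 high. Origin: centre of the underside, z up; +x and -x point at two corners, so the flats face 30, 90 and 150 degrees from x. 0.08 to 0.17 kg. In the pot, on its foot's top, 31 mm off the axis, tab's x roughly radial; may be absent (two or three of hex1-3 are there).
- hex2: Standoff insulator: brown hexagonal prism 42 mm across flats, 40 high, with a brass tab central on top, 12 mm thick along x, 16 wide along y, 28 high. Origin: centre of the underside, z up; +x and -x point at two corners, so the flats face 30, 90 and 150 degrees from x. 0.08 to 0.17 kg. In the pot, on its foot's top, 31 mm off the axis, tab's x roughly radial; may be absent (two or three of hex1-3 are there).
- hex3: Standoff insulator: brown hexagonal prism 42 mm across flats, 40 high, with a brass tab central on top, 12 mm thick along x, 16 wide along y, 28 high. Origin: centre of the underside, z up; +x and -x point at two corners, so the flats face 30, 90 and 150 degrees from x. 0.08 to 0.17 kg. In the pot, on its foot's top, 31 mm off the axis, tab's x roughly radial; may be absent (two or three of hex1-3 are there).
- hex4: Standoff insulator: brown hexagonal prism 42 mm across flats, 40 high, with a brass tab central on top, 12 mm thick along x, 16 wide along y, 28 high. Origin: centre of the underside, z up; +x and -x point at two corners, so the flats face 30, 90 and 150 degrees from x. 0.08 to 0.17 kg. Stands on the bench between the robot and the board at the start.
- cabinet: Grey parts cabinet, fixed, 250 deep (x) by 220 wide (y) by 109 mm high, one drawer opening towards its -x (roughly towards the robot). Origin: centre of its underside.
- drawer (a joint): How far the drawer is pulled out, m: 0 shut, 0.165 at its stop; it starts between 0 and 0.035. It slides along the cabinet's -x against about 3 N of friction and stays where it is left.
- drawer_handle (a point): Middle of the drawer's dark handle bar: round, 11 mm thick, 110 mm long along y, horizontal, its axis 35 mm in front of the drawer's front face (so 29 mm free behind it), 84 mm above the bench. Moves with the drawer; axes as the cabinet's.
- drawer_floor (a point): Point on the drawer's inner floor, 20 mm above the bench, on its centre line, 70 mm behind the inner face of its front; moves with the drawer, axes as the cabinet's. Floor 178 mm wide; side walls 30 mm and front 72 mm above it. With the drawer at its stop the cabinet's front edge is 80 mm behind this point.
- board: Light wooden board lying on the bench, fixed, 170 by 170 by 10 mm. Origin: centre of its underside, so its top is 10 mm up.
- spool: Bystander: solder spool, 56 mm across, 50 mm high, loose.
- flask: Bystander: white bottle, 48 mm across, 110 mm high, loose.
- driver: Bystander: screwdriver 170 mm long lying on the bench, loose.
There are look-alikes about, which are no part of the job. Leave any green or turquoise look-alike of the hex4 alone. Of the things shaped like the cap, the clear one is meant.

How it is judged:
By the outcome, as a careful person would: the job done as asked, in the order asked, and still so for the second after the job is handed in, with the robot touching nothing.
Of hex1, hex2, hex3 only 2 to 3 are there at a start; the rules pass over those that are not, and their reading is None.
At some moment in a run one of hex4 may be knocked a few centimetres aside while the robot is not near it.
It also fails if it takes over 210 s, if anything falls off the work surface, if the arm or the gripper's body presses on something with over 40 N, if the wrist force passes 120 N, or if a joint passes its speed limit or range.

## Working session

There is one attempt and no reset: what is moved stays moved. The work goes in short steps, Python scripts to look and compute and a shell command to move; the robot and the scene stay as the last step left them, time stands still between calls to the robot, and variables do not carry over. Pictures are saved under pics/ and viewed, and the job is handed in when it is done.

I'll start with the state and the two fixed cameras.

```bash
mkdir -p pics; ls; python3 - <<'E'
from bench import readout, optics, spotter, robot
import cv2, numpy as np
s=readout.observe(); print(s)
print([a for a in dir(robot) if a[0]!='_'], robot.hold_point_z)
for n in ("side","top","wrist"):
    p=optics.get_image(n); cv2.imwrite(f"pics/a_{n}.png",p["pixels"])
    print(n,p["vfov"],p["cx"],p["cy"],p["shot"]); print(np.round(np.array(p.get("world_from_camera",p.get("hand_eye"))),4).tolist())
E
```

```text
pics
{'time_s': 0.0, 'joint_pos': array([-1.26153885,  0.59211735,  0.04830195,  1.60985019, -0.03331642,
        0.94269468, -0.03370471]), 'joint_vel': array([-0.00045682, -0.00101428,  0.00118793, -0.00127412,  0.00132389,
       -0.00124898, -0.00022736]), 'effort': array([ 3.06245056e-04, -5.48696816e+01,  1.54663838e+00, -1.98119062e+01,
        9.32610972e-03,  8.73396406e-03, -1.62262864e-05]), 'eef_pos': array([0.28380753, 0.66615374, 0.19953192]), 'eef_rot': array([-0.62821643, -3.07779246,  0.00351657]), 'ft_force': array([ 0.29859723, -0.4306351 , -0.03237779]), 'torque': array([-0.01073744,  0.00699192,  0.01502249]), 'gripper_width': 1.0023040485435224}
['Unreachable', 'hold_point_z'] 0.0187
side 46.05326415967871 325.3635956719805 200.91184660117594 1
[[0.9727, -0.1245, 0.1957, 0.2802], [-0.231, -0.5977, 0.7677, -0.9725], [0.0214, -0.792, -0.6102, 0.905], [0.0, 0.0, 0.0, 1.0]]
top 57.93321229426618 320.3876711135822 201.34314463563828 2
[[-0.0004, -0.9944, 0.1053, 0.4153], [-0.9997, -0.002, -0.0226, 0.0348], [0.0227, -0.1053, -0.9942, 1.0017], [0.0, 0.0, 0.0, 1.0]]
wrist 58.702549538641655 327.40608345177054 201.36950714600042 3
[[-0.0009, -0.9518, -0.3068, 0.0773], [1.0, -0.0009, -0.0, 0.0002], [-0.0002, -0.3068, 0.9518, -0.1741], [0.0, 0.0, 0.0, 1.0]]
```

View pics/a_side.png

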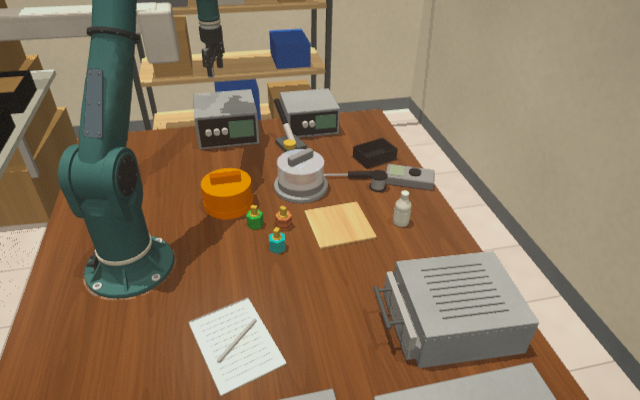

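View pics/a_top.png

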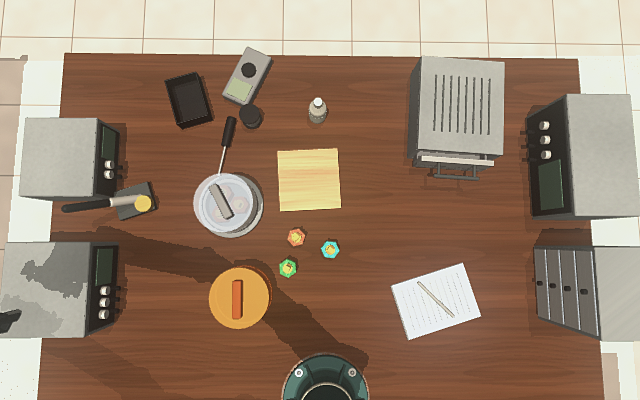

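View pics/a_wrist.png

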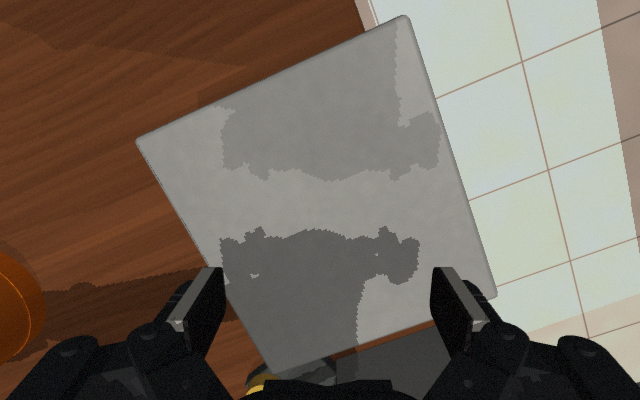

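Top view: the clear cap is at (224,203), with an orange look-alike pot/cap at (240,297). The brown hex4 is at (296,237), with green (288,267) and turquoise (330,250) look-alikes. The board is at (309,180) and the cabinet at (458,110), its handle at (458,172). I'll check the choices in a crop and measure.

```bash
cat > h.py <<'E'
import numpy as np, cv2
from bench import readout, optics, spotter, robot
from scipy.spatial.transform import Rotation as R
def tool(s=None):
    s=s or readout.observe(); T=np.eye(4); T[:3,:3]=R.from_rotvec(s["eef_rot"]).as_matrix(); T[:3,3]=s["eef_pos"]; return T
def shot(n):
    T=tool(); p=optics.get_image(n)
    p["T"]=np.array(p["world_from_camera"]) if "world_from_camera" in p else T@np.array(p["hand_eye"])
    p["f"]=200/np.tan(np.radians(p["vfov"])/2); return p
def w(p,uv,z):
    d=p["T"][:3,:3]@np.array([(uv[0]-p["cx"])/p["f"],(uv[1]-p["cy"])/p["f"],1.]); o=p["T"][:3,3]
    return o+d*(z-o[2])/d[2]
def px(p,X):
    c=np.linalg.inv(p["T"])@np.append(X,1); return np.array([p["cx"],p["cy"]])+p["f"]*c[:2]/c[2]
def crop(p,u,v,hw,hh,k,name):
    u,v=int(u),int(v); im=p["pixels"][max(0,v-hh):v+hh,max(0,u-hw):u+hw]
    cv2.imwrite(name,cv2.resize(im,None,fx=k,fy=k,interpolation=cv2.INTER_CUBIC))
def tri(ps,uvs):
    A=np.zeros((3,3));b=np.zeros(3)
    for p,uv in zip(ps,uvs):
        d=p["T"][:3,:3]@np.array([(uv[0]-p["cx"])/p["f"],(uv[1]-p["cy"])/p["f"],1.]);d/=np.linalg.norm(d)
        M=np.eye(3)-np.outer(d,d);A+=M;b+=M@p["T"][:3,3]
    return np.linalg.solve(A,b)
def stat():
    s=readout.observe(); T=tool(s); ang=np.degrees(np.arctan2(T[1,1],T[0,1]))
    print("t%.2f tcp %s jawdir %.1f xdir %.1f F %s grip %.3f j7 %.2f tilt %.2f"%(s["time_s"],np.round(s["eef_pos"],4),ang,np.degrees(np.arctan2(T[1,0],T[0,0])),np.round(s["ft_force"],1),s["gripper_width"],s["joint_pos"][6],np.degrees(np.arccos(-T[2,2]))))
    return T
def delta(target,yaw=None,cur=None):
    """shift in tool axes to bring TCP to target; yaw = wanted jaw direction deg (mod 180) -> twist"""
    T=tool(); d=T[:3,:3].T@(np.array(target)-T[:3,3]); print("shift tool mm",np.round(d*1000,1))
    if yaw is not None:
        a=np.degrees(np.arctan2(T[1,1],T[0,1])); t=-(yaw-a); t=(t+90)%180-90; print("twist deg %.1f (or %.1f)"%(t,t-180*np.sign(t)))
E
python3 - <<'E'
from h import *
s=shot("side");t=shot("top")
for n in ["pot","cap","cap_bar","hex1","hex4","cabinet","drawer_handle","board","spool","flask","driver","drawer"]:
    for nm,p in (("side",s),("top",t)):
        print(n,nm,[(np.round(b["rect"]).astype(int).tolist(),round(b["conf"],2)) for b in spotter.boxes_of(p,n)][:5])
crop(t,224,203,45,45,8,"pics/b_cap.png"); crop(t,305,245,50,40,8,"pics/b_hex.png");crop(s,300,180,50,37,8,"pics/b_caps.png");crop(t,458,140,64,48,6,"pics/b_cab.png")
E
```

```text
pot side [([276, 179, 50, 24], 0.57)]
pot top [([209, 175, 52, 61], 0.61)]
cap side [([201, 169, 49, 49], 0.98)]
cap top [([194, 170, 65, 64], 0.65), ([208, 265, 64, 64], 0.59)]
cap_bar side [([203, 168, 48, 50], 0.87), ([278, 147, 45, 50], 0.77)]
cap_bar top [([192, 175, 66, 58], 0.57)]
hex1 side [([277, 208, 16, 22], 0.74), ([247, 206, 19, 26], 0.55), ([269, 229, 20, 26], 0.53)]
hex1 top [([281, 261, 15, 17], 0.57), ([287, 231, 16, 13], 0.51), ([322, 240, 19, 19], 0.48)]
hex4 side [([277, 208, 16, 22], 0.74), ([247, 206, 19, 26], 0.55), ([269, 229, 20, 26], 0.53)]
hex4 top [([281, 261, 15, 17], 0.57), ([287, 231, 16, 13], 0.51), ([322, 240, 19, 19], 0.48)]
cabinet side [([373, 253, 167, 114], 0.93)]
cabinet top [([406, 56, 98, 127], 0.89), ([195, 173, 62, 62], 0.26)]
drawer_handle side [([372, 272, 48, 87], 0.55), ([277, 149, 45, 48], 0.35)]
drawer_handle top [([414, 151, 83, 28], 0.9)]
board side [([307, 200, 72, 46], 0.83)]
board top [([278, 146, 64, 66], 0.58)]
spool side [([370, 168, 17, 20], 0.55)]
spool top [([240, 106, 22, 24], 0.81)]
flask side [([394, 188, 16, 40], 0.89), ([276, 152, 45, 46], 0.52)]
flask top [([308, 99, 20, 26], 0.67)]
driver side [([346, 168, 27, 6], 0.49)]
driver top [([218, 115, 18, 61], 0.81), ([413, 150, 81, 32], 0.19)]
drawer side [([374, 274, 49, 84], 0.84), ([370, 169, 14, 26], 0.43)]
drawer top [([412, 152, 80, 30], 0.95)]
```

View pics/b_cap.png

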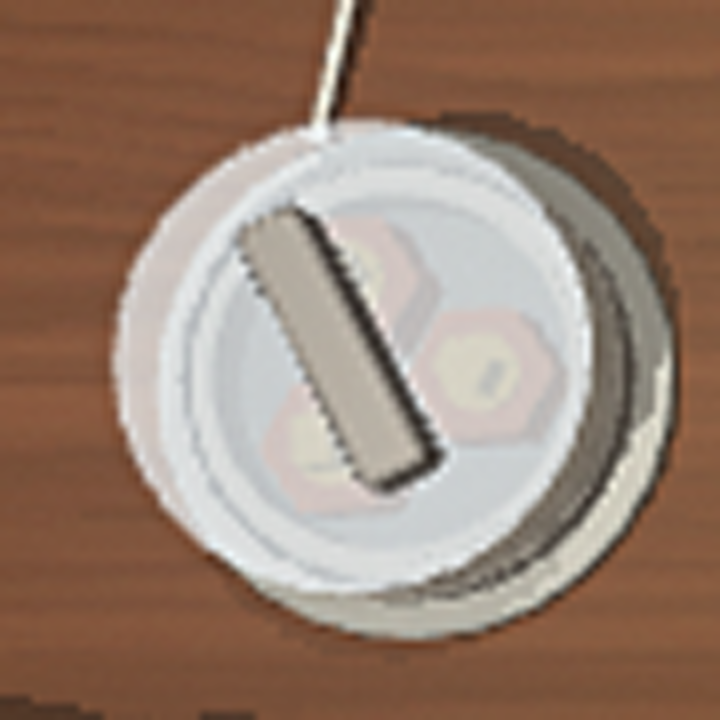

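View pics/b_hex.png

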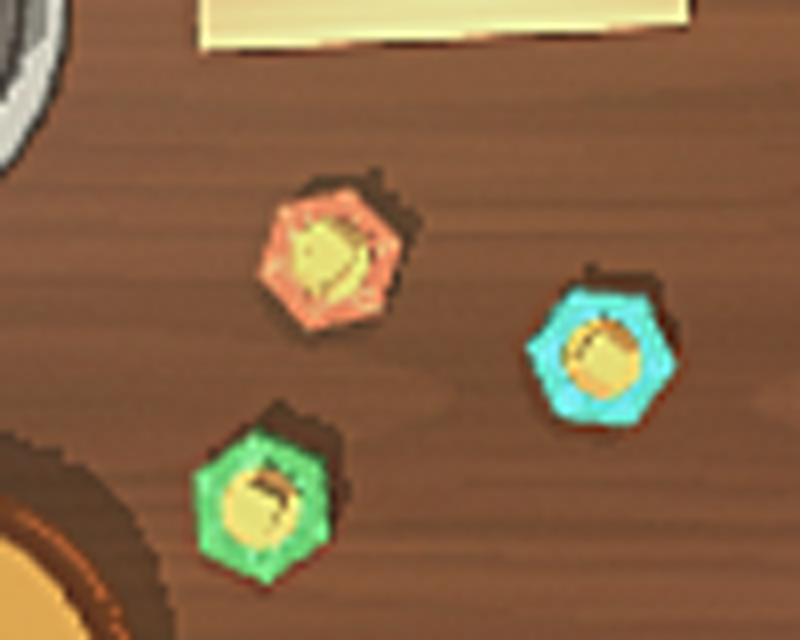

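View pics/b_cab.png

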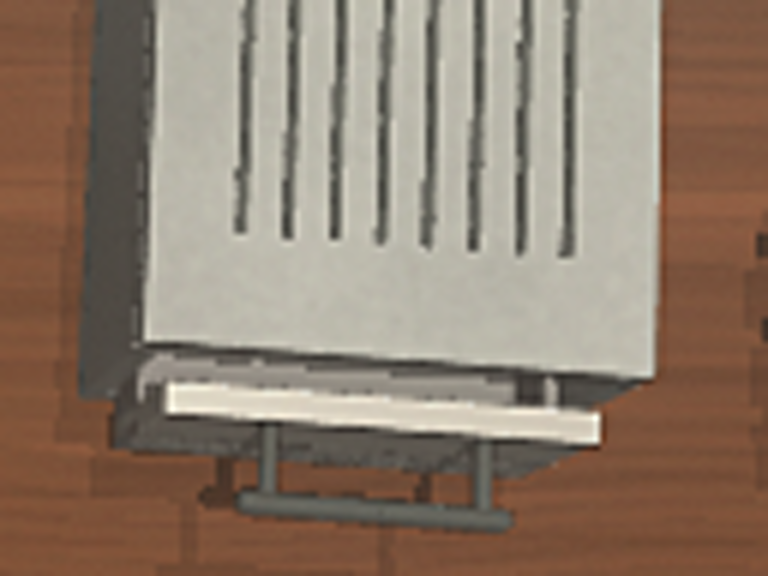

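The crop shows the clear bell with a grey bar and three brown insulators inside the pot, so the cluster is four in a rhombus. hex4 is the brown/orange one, near (296,237). Next I'll compute the positions.

```bash
python3 - <<'E'
from h import *
t=shot("top"); s=shot("side")
c=lambda u,v,o,k:(o[0]+(u+.5)/k-.5,o[1]+(v+.5)/k-.5)
o=(179,158)
P=[w(t,c(*q,o,8),.130) for q in [(243,240),(295,208),(425,458),(365,487)]]
P=np.array(P);m=P.mean(0);print("bar c",m, "dir",np.degrees(np.arctan2(*((P[2]+P[3]-P[0]-P[1])[[1,0]]))),"len",np.linalg.norm((P[2]+P[3]-P[0]-P[1])/2))
# cap top circle edge (z ~.100): approx left 160 right 592, top 120..590 
print("captop", w(t,c(376,358,o,8),.100))
# foot right/bottom edges
print("foot right",w(t,c(678,365,o,8),.016),"bottom",w(t,c(420,640,o,8),.016))
# board
B=np.array([w(t,q,.01) for q in [(277.3,151.2),(338.5,148.5),(340.8,208),(280,211.5)]]);print("board",B.mean(0),[np.linalg.norm(B[i]-B[i-1]) for i in range(4)])
o=(394,92)
H=[w(t,c(*q,o,6),.088) for q in [(238,502),(512,521)]];print("handle",H,np.mean(H,0),np.linalg.norm(H[1]-H[0]),"ydir",np.degrees(np.arctan2(*(H[0]-H[1])[[1,0]])))
C=[w(t,c(*q,o,6),.109) for q in [(143,340),(655,378)]];print("cab front top",C,np.mean(C,0),np.linalg.norm(C[1]-C[0]))
o=(255,205)
print("hex4",w(t,c(332,258,o,8),.04),w(t,c(330,252,o,8),.068))
q=w(t,c(332,258,o,8),.04)
print(px(s,[m[0],m[1],.13]),px(s,[q[0],q[1],.04]),px(s,np.mean(H,0)))
delta([m[0],m[1],.25])
E
```

```text
bar c [0.50785457 0.25712861 0.13      ] dir -152.058154096567 len 0.08518435701991038
captop [0.50785116 0.25097767 0.1       ]
foot right [0.51427391 0.16847561 0.016     ] bottom [0.42082589 0.25375388 0.016     ]
board [0.58112107 0.04334247 0.01      ] [np.float64(0.16917937535862915), np.float64(0.17150825188049823), np.float64(0.16772554095892017), np.float64(0.16754169453545115)]
handle [array([ 0.58036179, -0.27737726,  0.088     ]), array([ 0.57249885, -0.39611437,  0.088     ])] [ 0.57643032 -0.33674582  0.088     ] 0.1189971728083628 ydir 86.21132113332418
cab front top [array([ 0.64592593, -0.23201015,  0.109     ]), array([ 0.63062173, -0.45049769,  0.109     ])] [ 0.63827383 -0.34125392  0.109     ] 0.21902288345265591
hex4 [0.42262183 0.07741696 0.04      ] [0.42432544 0.07683158 0.068     ]
[299.86160046 152.75222122] [283.02371948 214.64596283] [381.13353431 304.5855194 ]
shift tool mm [-366.4 -289.4  -49.3]
```

View pics/b_caps.png

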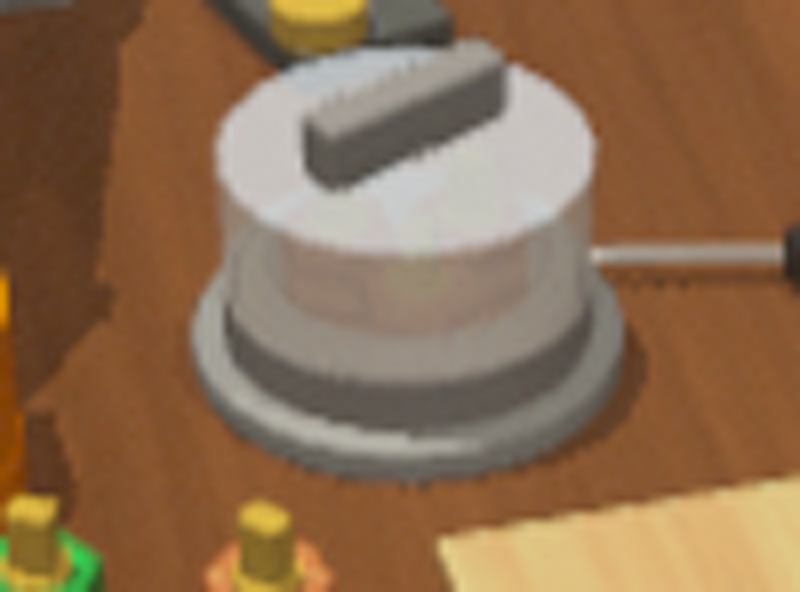

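Side and top agree on the bar: predicted (300,153), seen (300.6,154). First I'll lift, then carry the tool over to above the cap.

```bash
python3 -m handwheel '[[0,0,-0.05,0,1],[-0.04,-0.03,-0.01,0,1],[-0.046,-0.036,0,0,1],[-0.047,-0.037,0,0,1],[-0.047,-0.037,0,0,0.7],[-0.047,-0.037,0,0,0.7],[-0.047,-0.037,0,0,0.7],[-0.047,-0.037,0,0,0.7],[-0.045,-0.037,0,0,0.7],[0,0,0,0,0.7]]' 80; python3 - <<'E'
from h import *
stat(); delta([.508,.257,.25],117.9)
p=shot("wrist"); cv2.imwrite("pics/c_w.png",p["pixels"])
E
```

```text
time_s: 2.8
eef_pos: [0.5111, 0.2518, 0.2612]
eef_rot: [0.645, 3.072, -0.003]
ft_force: [-0.4, 0.5, 0.0]
gripper_width: 0.695
t2.80 tcp [0.5111 0.2518 0.2612] jawdir 66.3 xdir 156.3 F [-0.4  0.5  0. ] grip 0.695 j7 0.68 tilt 0.19
shift tool mm [ 4.9  3.5 11.1]
twist deg -51.6 (or 128.4)
```

View pics/c_w.png

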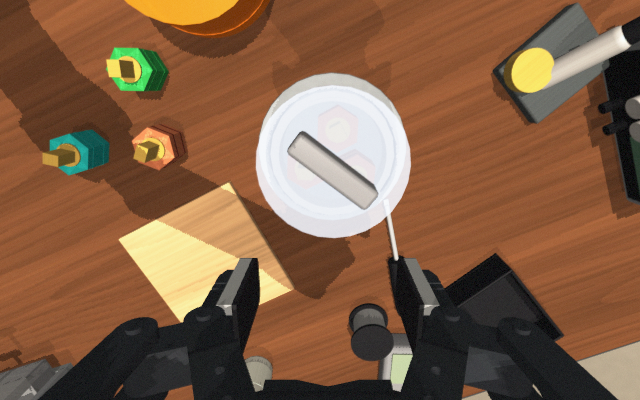

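The wrist view shows the clear cap with its bar centred near (332,169). I'll refine from this view, then wind the wrist +128° so that there is a long anticlockwise stroke.

```bash
python3 - <<'E'
from h import *
p=shot("wrist")
P=np.array([w(p,q,.13) for q in [(288,150),(300,131),(379,186),(367,206)]]);m=P.mean(0);d=P[2]+P[3]-P[0]-P[1]
print(m,np.degrees(np.arctan2(d[1],d[0])),np.linalg.norm(d)/2,np.linalg.norm(P[1]-P[0]))
E
python3 -m handwheel '[[0.005,0.0035,0.01,0,0.7],[0,0,0,10,0.7],[0,0,0,10,0.7],[0,0,0,10,0.7],[0,0,0,10,0.7],[0,0,0,10,0.7],[0,0,0,10,0.7],[0,0,0,10,0.7],[0,0,0,10,0.7],[0,0,0,10,0.6]]'; python3 -m handwheel '[[0,0,0,10,0.6],[0,0,0,10,0.6],[0,0,0,10,0.6],[0,0,0,8,0.6],[0,0,0,0,0.6]]'
python3 - <<'E'
from h import *
stat(); delta([.508,.256,.25],117.9)
p=shot("wrist"); cv2.imwrite("pics/d_w.png",p["pixels"])
E
```

```text
[0.50401777 0.26499437 0.13      ] 30.983865196941213 0.08532048808421115 0.019390605564262482
time_s: 4.15
eef_pos: [0.5031, 0.2663, 0.2497]
eef_rot: [-2.621, -1.73, 0.002]
ft_force: [0.1, -0.5, -0.6]
gripper_width: 0.603
time_s: 4.78
eef_pos: [0.5032, 0.266, 0.2497]
eef_rot: [3.039, 0.793, -0.002]
ft_force: [0.3, 0.7, 0.4]
gripper_width: 0.597
t4.78 tcp [0.5032 0.266  0.2497] jawdir -60.8 xdir 29.2 F [0.3 0.7 0.4] grip 0.597 j7 -1.29 tilt 0.08
shift tool mm [-0.7 11.1 -0.3]
twist deg 1.3 (or -178.7)
```

View pics/d_w.png

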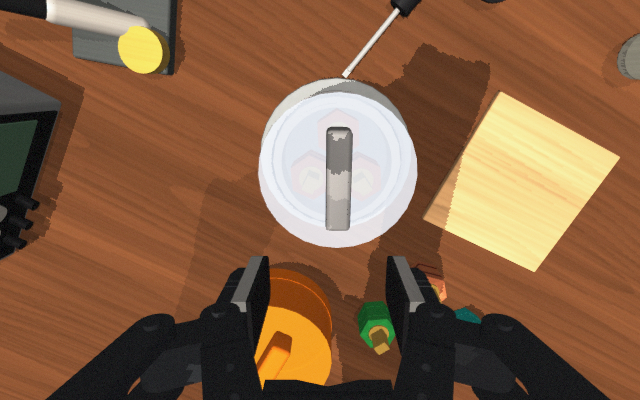

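```bash
python3 - <<'E'
from h import *
stat();p=shot("wrist");crop(p,338,180,50,62,6,"pics/e.png")
P=np.array([w(p,q,.13) for q in [(327,127.5),(352.5,127.5),(350.5,230.5),(326,230.5)]]);m=P.mean(0);d=P[2]+P[3]-P[0]-P[1]
print(m,np.degrees(np.arctan2(d[1],d[0])),np.linalg.norm(d)/2,np.linalg.norm(P[1]-P[0]))
t=shot("top"); crop(t,224,203,45,45,8,"pics/e_t.png"); print(px(t,m))
s=shot("side"); print(px(s,m));crop(s,300,160,45,35,8,"pics/e_s.png")
E
```

```text
t4.83 tcp [0.5035 0.2656 0.2499] jawdir -60.7 xdir 29.3 F [-0.1  0.1 -0.8] grip 0.595 j7 -1.29 tilt 0.07
[0.51105352 0.25769872 0.13      ] -151.02360183573305 0.09047325208862561 0.020750797521255377
[219.83401378 199.71070093]
[300.83898818 152.54943696]
```

View pics/e.png

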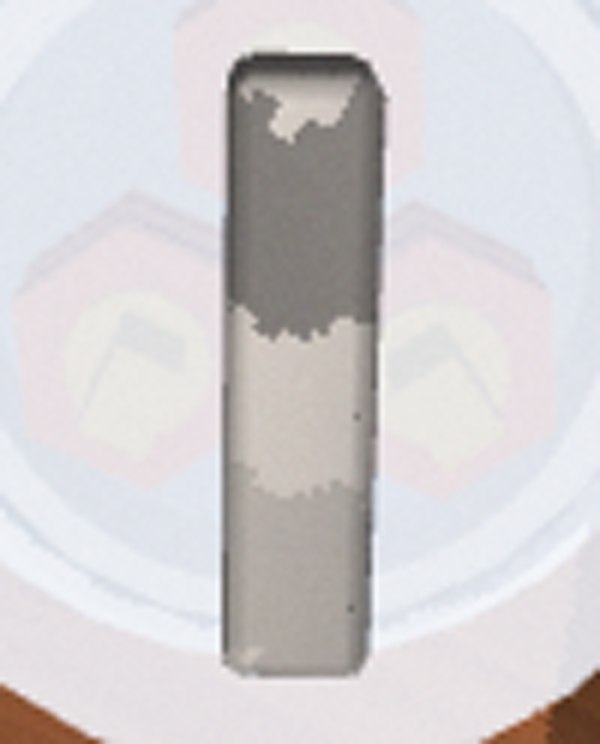

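View pics/e_t.png

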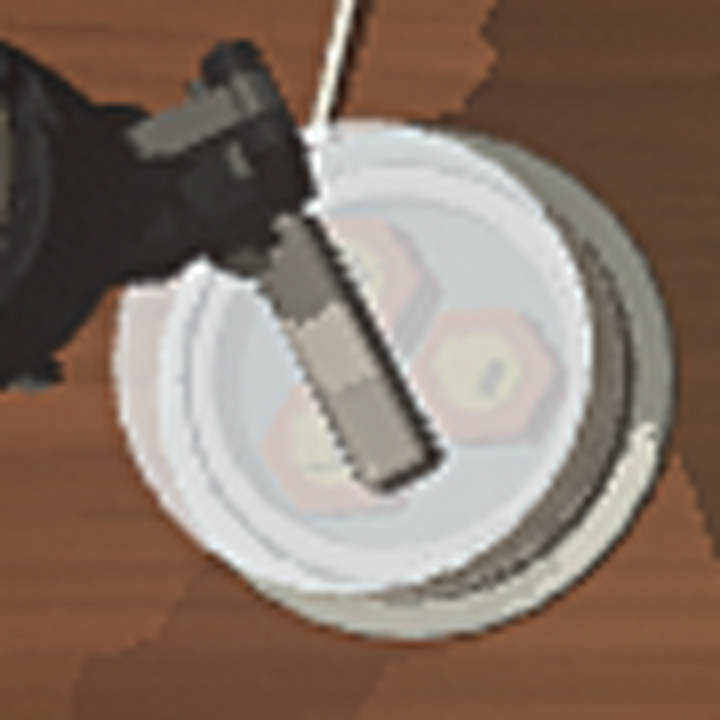

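A static wrist measurement gives the bar at (0.511, 0.258), which agrees with the top camera. The earlier one was taken while still moving. I'll correct sideways, then descend and close.

```bash
python3 -m handwheel '[[0.001,0.0104,0,0,0.6],[0,0,0.05,0,0.6],[0,0,0.05,0,0.6],[0,0,0.03,0,0.6],[0,0,0,0,0.6],[0,0,0.015,0,0.6],[0,0,0,0,0.6]]' 80; python3 - <<'E'
from h import *
stat(); delta([.5095,.257,.105])
p=shot("wrist"); cv2.imwrite("pics/f_w.png",p["pixels"])
s=shot("side");crop(s,300,160,60,45,8,"pics/f_s.png")
E
```

```text
time_s: 5.85
eef_pos: [0.5109, 0.2551, 0.1058]
eef_rot: [-3.042, -0.785, -0.0]
ft_force: [-0.8, 0.0, 0.5]
gripper_width: 0.599
t5.85 tcp [0.5109 0.2551 0.1058] jawdir -61.1 xdir 28.9 F [-0.8  0.   0.5] grip 0.599 j7 -1.11 tilt 0.02
shift tool mm [-0.3 -2.3  0.8]
```

View pics/f_w.png

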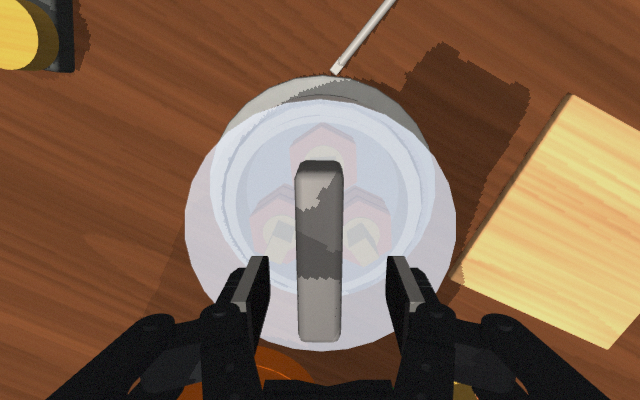

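View pics/f_s.png

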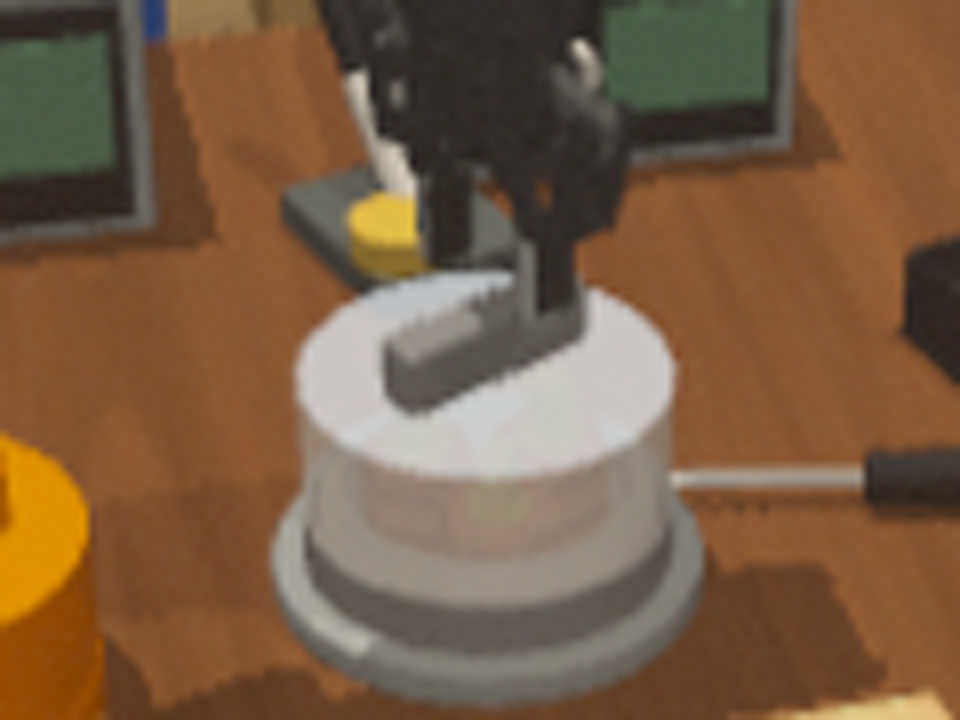

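```bash
python3 - <<'E'
from h import *
p=shot("wrist");s=shot("side")
P=np.array([w(p,q,.13) for q in [(294,168),(344,168),(341,341),(299,341)]]);m=P.mean(0);d=P[2]+P[3]-P[0]-P[1]
print(m,np.degrees(np.arctan2(d[1],d[0])),np.linalg.norm(d)/2,np.linalg.norm(P[1]-P[0]))
T=stat(); tip=T[:3,3]+T[:3,1]*.025-T[:3,2]*.008
print("tip in side crop",(px(s,tip)-[240,115])*8, "wrist", px(p,tip))
delta([m[0],m[1],.105])
E
```

```text
[0.51102793 0.25852253 0.13      ] -151.21123796832586 0.08970904628450797 0.021591853746585794
t6.05 tcp [0.5113 0.2554 0.1065] jawdir -61.1 xdir 28.9 F [-0.8  0.6 -0.3] grip 0.602 j7 -1.11 tilt 0.10
tip in side crop [530.37660101 363.66180401] wrist [374.47427833 249.70691067]
shift tool mm [ 1.3 -2.8  1.5]
```

Three views now agree: bar centre at about (0.511, 0.258), axis at 28.8°. I'll nudge over it and grip.

```bash
python3 -m handwheel '[[0.001,-0.0027,0,0,0.6],[0,0,0.001,0,0.3],[0,0,0,0,0],[0,0,0,0,0],[0,0,0,0,0],[0,0,0,0,0],[0,0,0,0,0]]' 90; python3 - <<'E'
from h import *
stat(); p=shot("wrist"); cv2.imwrite("pics/g_w.png",p["pixels"])
E
```

```text
time_s: 6.92
eef_pos: [0.5103, 0.2579, 0.1047]
eef_rot: [3.042, 0.784, 0.0]
ft_force: [-0.4, 0.1, 0.3]
gripper_width: 0.001
t6.92 tcp [0.5103 0.2579 0.1047] jawdir -61.1 xdir 28.9 F [-0.4  0.1  0.3] grip 0.001 j7 -1.12 tilt 0.00
```

View pics/g_w.png

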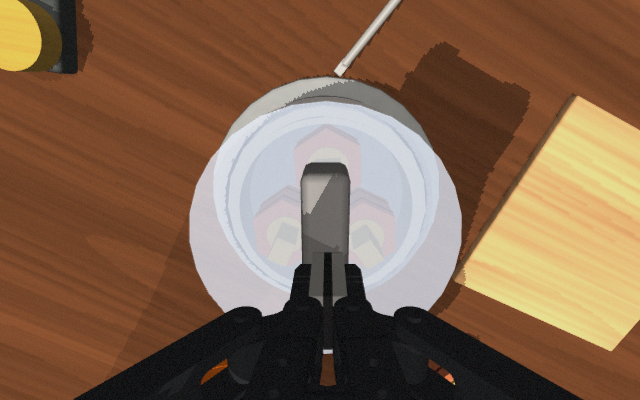

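The jaws closed fully, so they missed the bar. I need to see why.

```bash
python3 - <<'E'
from h import *
T=stat(); s=shot("side");t=shot("top");p=shot("wrist")
crop(s,300,160,50,37,8,"pics/g_s.png");crop(t,224,203,45,37,8,"pics/g_t.png")
tcp=T[:3,3]
for nm,q,o in (("side",s,(250,123)),("top",t,(179,166)),("wrist",p,(0,0))):
    k=8 if nm!="wrist" else 1
    print(nm,[((px(q,tcp-T[:3,2]*h)-o)*k).round(0).tolist() for h in (0,.0187,.03)], ((px(q,[.511,.2585,.13])-o)*k).round())
E
```

```text
t6.97 tcp [0.5103 0.2579 0.1047] jawdir -61.1 xdir 28.9 F [ 0.1 -0.1  0.2] grip 0.004 j7 -1.12 tilt 0.00
side [[405.0, 291.0], [405.0, 251.0], [405.0, 226.0]] [406. 235.]
top [[347.0, 281.0], [331.0, 275.0], [322.0, 271.0]] [324. 270.]
wrist [[326.0, 243.0], [326.0, 259.0], [326.0, 271.0]] [326. 264.]
```

View pics/g_s.png

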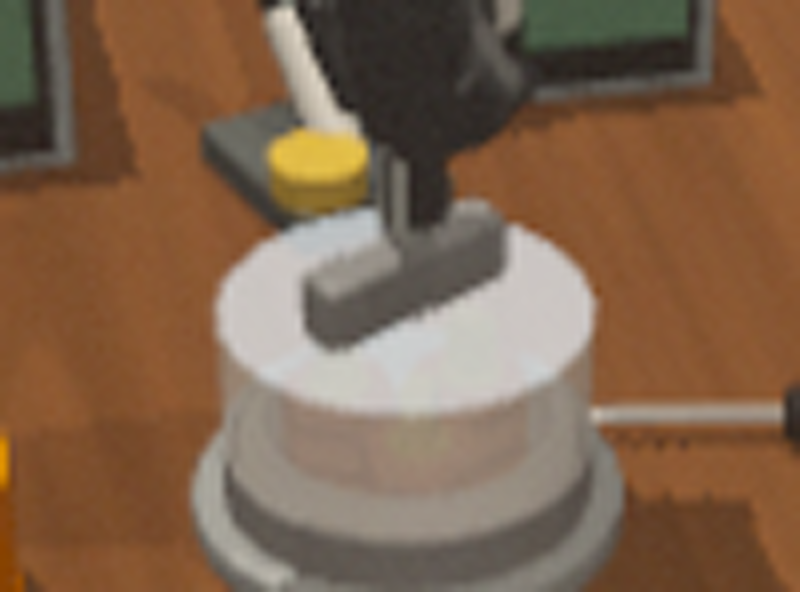

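View pics/g_t.png

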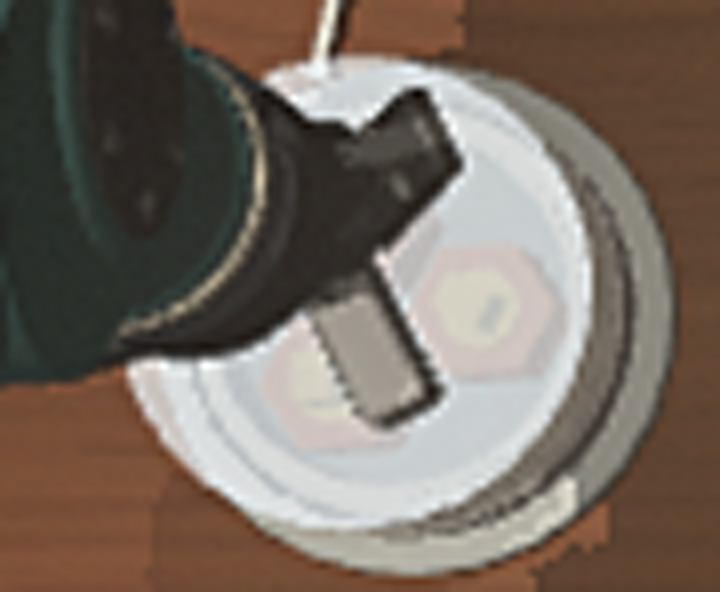

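```bash
python3 - <<'E'
from h import *
T=stat(); s=shot("side");p=shot("wrist")
crop(p,327,280,50,50,6,"pics/g_w2.png")
for us in [(303.1,153),(302,153.5)]:
    for uw in [(327,253),(327,263)]:
        X=tri([s,p],[us,uw]); print(us,uw,X.round(4),(np.linalg.inv(T)@np.append(X,1)).round(4)[:3])
E
python3 -m handwheel '[[0,0,-0.02,0,0.0],[0,0,0,0,0.6],[0,0,0,0,0.6],[0,0,0,0,0.6]]'
python3 - <<'E'
from h import *
s=shot("side"); crop(s,300,160,50,37,8,"pics/g_s2.png"); stat()
E
```

```text
t7.12 tcp [0.5103 0.258  0.1047] jawdir -61.1 xdir 28.9 F [-0.2 -0.6 -0.8] grip 0.002 j7 -1.12 tilt 0.00
(303.1, 153) (327, 253) [0.5169 0.2595 0.1272] [ 0.0066  0.0018 -0.0225]
(303.1, 153) (327, 263) [0.515  0.2572 0.1296] [ 0.0037  0.003  -0.0249]
(302, 153.5) (327, 253) [0.5147 0.2595 0.1252] [ 0.0046  0.0008 -0.0205]
(302, 153.5) (327, 263) [0.5127 0.2571 0.1276] [ 0.0017  0.002  -0.0228]
time_s: 7.72
eef_pos: [0.5097, 0.2578, 0.1241]
eef_rot: [3.042, 0.785, -0.002]
ft_force: [0.4, -0.3, -1.0]
gripper_width: 0.598
t7.78 tcp [0.5098 0.2578 0.1241] jawdir -61.1 xdir 28.9 F [ 0.4 -0.5 -0.5] grip 0.601 j7 -1.14 tilt 0.06
```

View pics/g_w2.png

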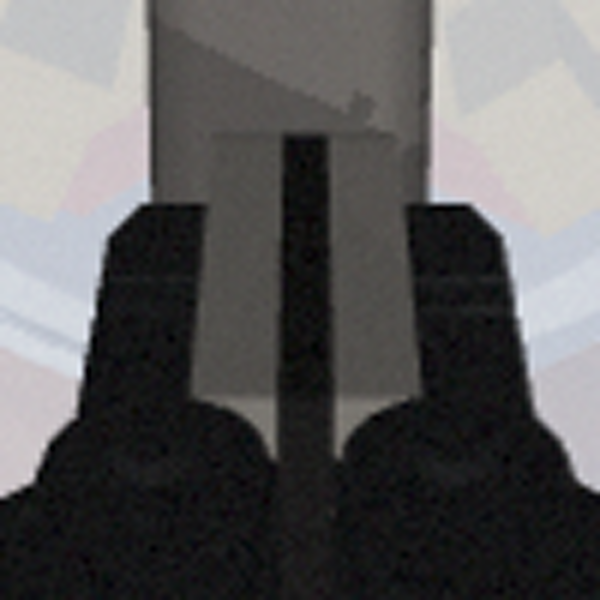

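View pics/g_s2.png

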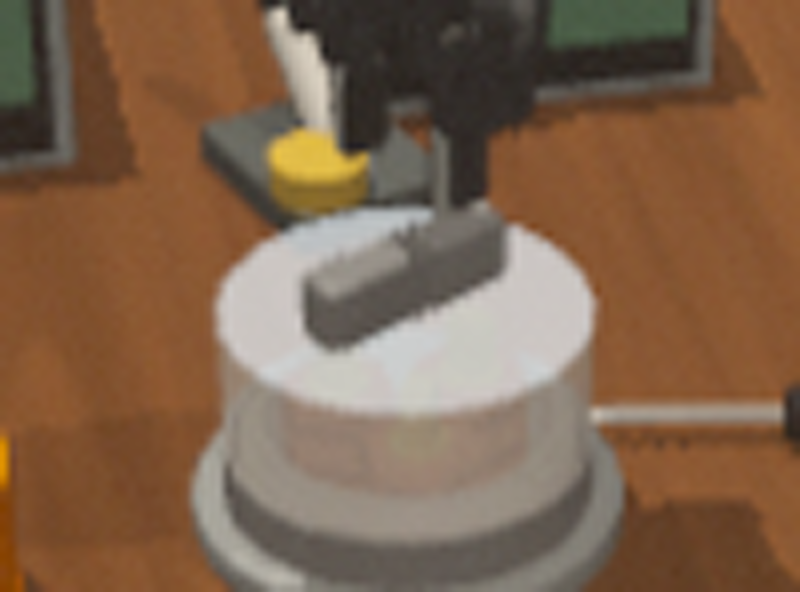

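By triangulation the shut fingertips are about 23 mm behind the nominal TCP. Wrist and side pictures both say so, and that explains the closure above the bar. I'll descend in small steps with the jaws open, watching the force and the view.

```bash
python3 -m handwheel '[[0.001,0,0.02,0,0.6],[0,0,0.01,0,0.6],[0,0,0.006,0,0.6],[0,0,0.004,0,0.6],[0,0,0,0,0.6]]'
python3 - <<'E'
from h import *
s=shot("side"); crop(s,300,160,50,37,8,"pics/g_s3.png"); stat()
p=shot("wrist"); crop(p,327,250,90,75,4,"pics/g_w3.png")
E
```

```text
time_s: 8.4
eef_pos: [0.5111, 0.2583, 0.0845]
eef_rot: [3.042, 0.784, -0.0]
ft_force: [-0.3, 0.3, -0.4]
gripper_width: 0.602
t8.45 tcp [0.5113 0.2584 0.0848] jawdir -61.1 xdir 28.9 F [-0.3 -0.1 -0. ] grip 0.600 j7 -1.10 tilt 0.01
```

View pics/g_s3.png

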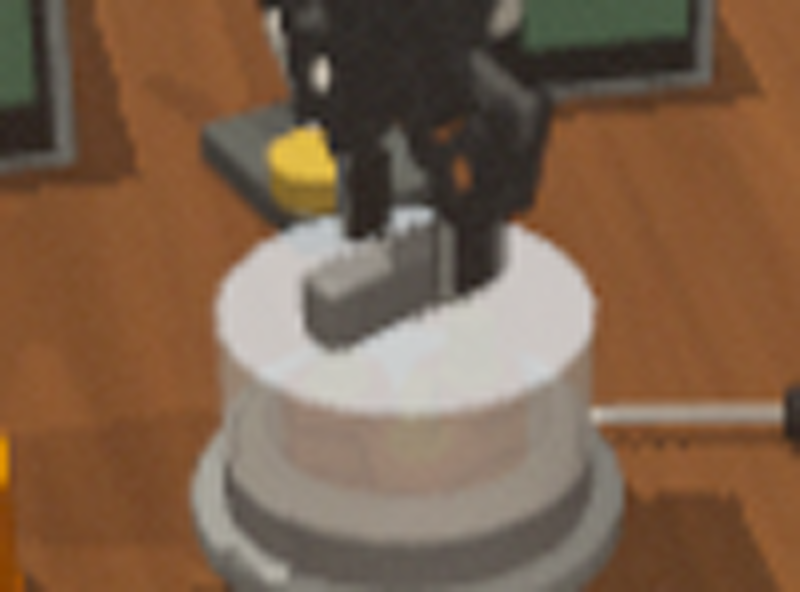

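View pics/g_w3.png

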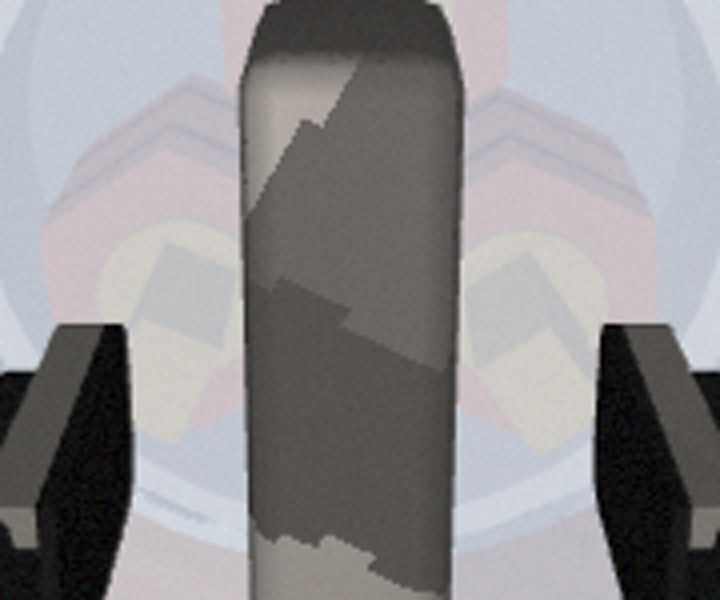

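The fingers now straddle the bar with tips partway down its faces. I'll go 4 mm lower and close.

```bash
python3 -m handwheel '[[0,0,0.004,0,0.4],[0,0,0,0,0],[0,0,0,0,0],[0,0,0,0,0],[0,0,0,0,0],[0,0,0,0,0]]' 90
python3 - <<'E'
from h import *
s=shot("side"); crop(s,300,160,50,37,8,"pics/g_s4.png"); stat()
E
```

```text
time_s: 9.25
eef_pos: [0.5109, 0.2588, 0.0808]
eef_rot: [-3.042, -0.785, 0.0]
ft_force: [-1.1, 1.5, 2.0]
gripper_width: 0.238
t9.30 tcp [0.5109 0.2588 0.0808] jawdir -61.1 xdir 28.9 F [-2.1  1.5  1.8] grip 0.234 j7 -1.09 tilt 0.03
```

View pics/g_s4.png

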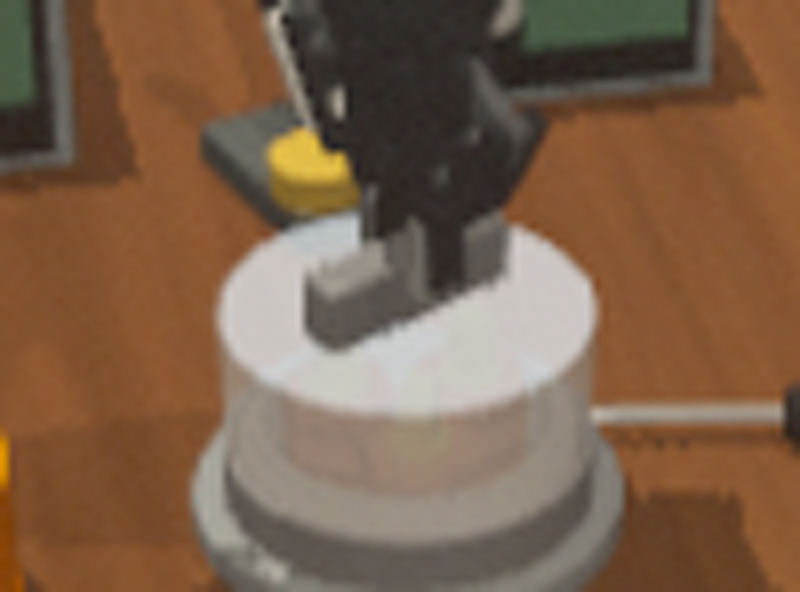

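```bash
python3 -m handwheel '[[0,0,0,0,0.4],[0,0,0,0,0.4],[0,0,0.006,0,0.4],[0,0,0,0,0.4],[0,0,0,0,0],[0,0,0,0,0],[0,0,0,0,0],[0,0,0,0,0]]' 90
python3 - <<'E'
from h import *
s=shot("side"); crop(s,300,155,30,22,16,"pics/g_s5.png"); T=stat()
for X in [(-.011,.0255,-.03),(.011,.0255,-.03),(0.011,.011,-.03),(-0.011,.011,-.03)]:
    print(X,((px(s,(T@np.append(X,1))[:3])-[270,133])*16).round())
p=shot("wrist"); crop(p,327,250,90,75,4,"pics/g_w5.png")
E
```

```text
time_s: 10.3
eef_pos: [0.5109, 0.2586, 0.0747]
eef_rot: [-3.042, -0.785, 0.0]
ft_force: [-0.3, 1.2, -0.5]
gripper_width: 0.239
t10.35 tcp [0.5109 0.2585 0.0747] jawdir -61.1 xdir 28.9 F [-0.6 -0.1  0.6] grip 0.237 j7 -1.09 tilt 0.02
(-0.011, 0.0255, -0.03) [534. 495.]
(0.011, 0.0255, -0.03) [620. 455.]
(0.011, 0.011, -0.03) [572. 424.]
(-0.011, 0.011, -0.03) [486. 464.]
```

View pics/g_s5.png

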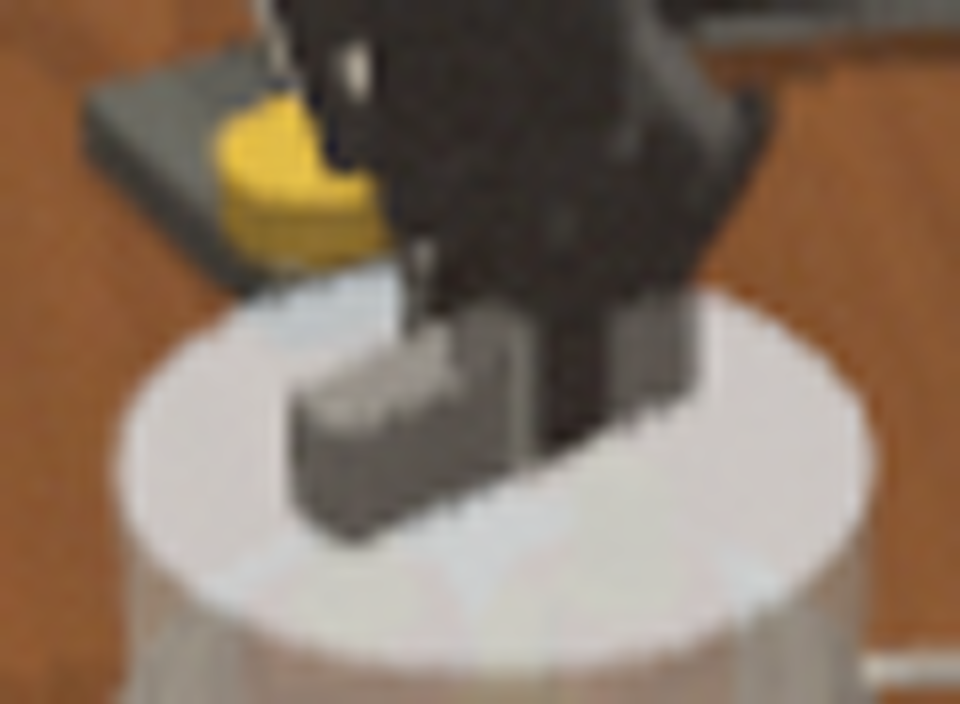

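View pics/g_w5.png

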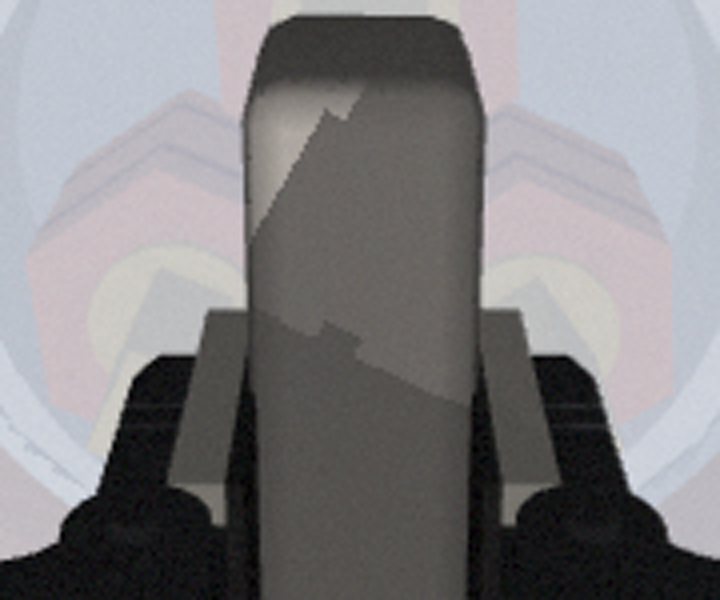

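The bar is held well: opening about 20 mm, pads covering most of its height, centred. Unscrewing is anticlockwise, which is a negative twist since tool z points down, rising 0.25 mm per 10°.

```bash
python3 -m handwheel '[[0,0,0,-5,0],[0,0,-0.0002,-8,0],[0,0,-0.0002,-8,0],[0,0,-0.0002,-8,0],[0,0,-0.0002,-8,0],[0,0,-0.0002,-8,0],[0,0,0,0,0]]' 90
python3 - <<'E'
from h import *
s=shot("side"); crop(s,300,155,45,33,10,"pics/u1.png"); T=stat()
E
```

```text
time_s: 11.28
eef_pos: [0.5097, 0.2588, 0.0753]
eef_rot: [-2.509, -1.887, 0.003]
ft_force: [-2.0, 1.5, -1.8]
gripper_width: 0.241
t11.32 tcp [0.5097 0.2588 0.0753] jawdir -16.2 xdir 73.8 F [-2.   2.8 -1.6] grip 0.237 j7 -0.53 tilt 0.16
```

View pics/u1.png

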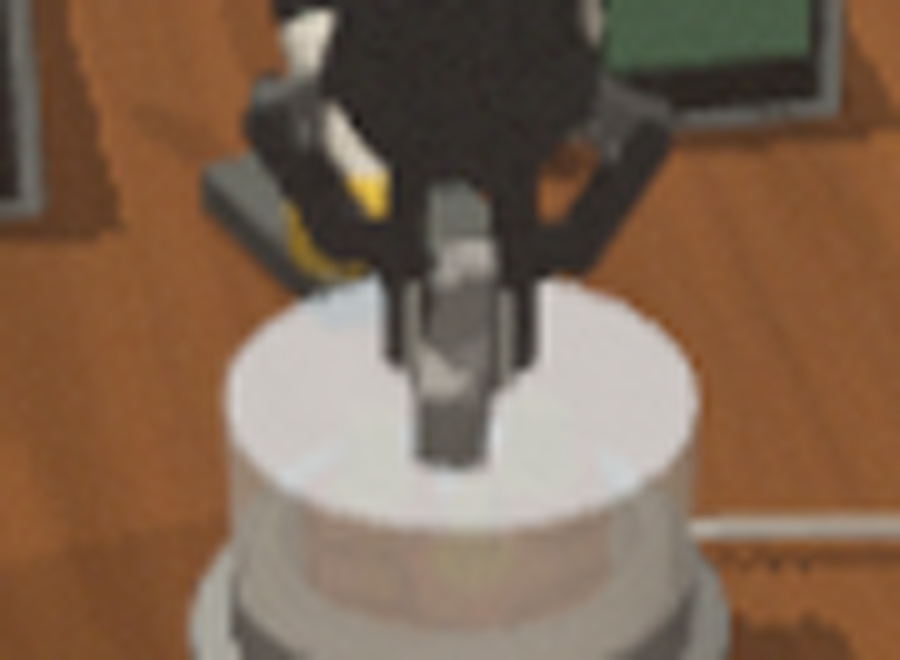

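The cap turns with the gripper (45° so far) at low force. Continuing.

```bash
python3 -m handwheel '[[0,0,-0.00025,-10,0],[0,0,-0.00025,-10,0],[0,0,-0.00025,-10,0],[0,0,-0.00025,-10,0],[0,0,-0.00025,-10,0],[0,0,-0.00025,-10,0],[0,0,-0.00025,-10,0],[0,0,-0.00025,-10,0],[0,0,-0.00025,-10,0],[0,0,0,0,0]]'
python3 - <<'E'
from h import *
T=stat()
E
python3 -m handwheel '[[0,0,-0.00025,-10,0],[0,0,-0.00025,-10,0],[0,0,-0.00025,-10,0],[0,0,-0.00025,-10,0],[0,0,-0.00025,-10,0],[0,0,-0.00025,-10,0],[0,0,0,0,0]]'
python3 - <<'E'
from h import *
T=stat(); print(readout.observe()["joint_pos"].round(2))
s=shot("side"); crop(s,300,155,45,33,10,"pics/u2.png")
E
```

```text
time_s: 12.58
eef_pos: [0.5081, 0.258, 0.0771]
eef_rot: [-0.439, -3.106, 0.004]
ft_force: [-6.1, 1.6, -1.3]
gripper_width: 0.236
t12.57 tcp [0.5081 0.258  0.0771] jawdir 73.9 xdir 163.9 F [-6.1  1.6 -1.3] grip 0.236 j7 0.58 tilt 0.32
time_s: 13.45
eef_pos: [0.5086, 0.2568, 0.0784]
eef_rot: [1.17, -2.91, 0.002]
ft_force: [-4.5, 0.1, -0.9]
gripper_width: 0.241
t13.45 tcp [0.5086 0.2568 0.0784] jawdir 133.8 xdir -136.2 F [-4.5  0.1 -0.9] grip 0.241 j7 1.36 tilt 0.32
[-0.22  0.61 -0.45  2.03  0.45  0.61  1.36]
```

```bash
python3 -m handwheel '[[0,0,-0.00025,-10,0],[0,0,-0.00025,-10,0],[0,0,-0.00025,-10,0],[0,0,-0.00025,-10,0],[0,0,-0.00025,-10,0],[0,0,-0.00025,-10,0],[0,0,-0.00025,-10,0],[0,0,0,0,0]]'
python3 - <<'E'
from h import *
T=stat(); print(readout.observe()["joint_pos"].round(2))
s=shot("side"); crop(s,300,155,45,33,10,"pics/u2.png")
E
```

```text
time_s: 14.5
eef_pos: [0.5104, 0.2569, 0.0801]
eef_rot: [2.626, -1.719, -0.002]
ft_force: [-2.8, -0.8, -3.0]
gripper_width: 0.234
t14.50 tcp [0.5104 0.2569 0.0801] jawdir -156.4 xdir -66.4 F [-2.8 -0.8 -3. ] grip 0.234 j7 2.32 tilt 0.18
[-0.01  0.69 -0.77  2.02  0.72  0.73  2.32]
```

View pics/u2.png

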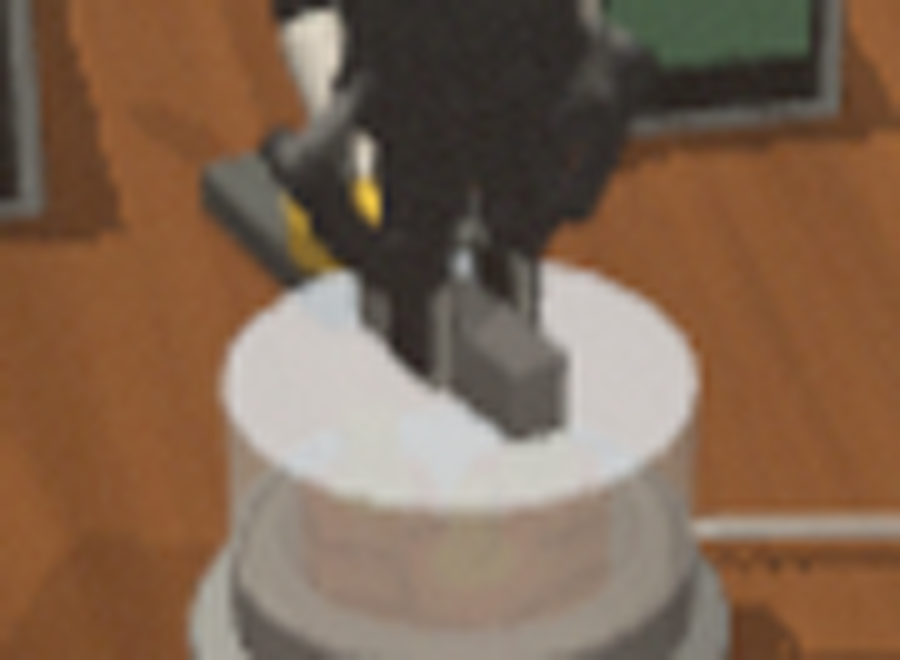

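265° done. Release, raise clear of the bar, wind back a full turn, and regrasp.

```bash
python3 -m handwheel '[[0,0,0,0,0.5],[0,0,0,0,0.5],[0,0,0,0,0.5],[0,0,-0.02,0,0.5],[0,0,-0.025,0,0.5],[0,0,0,10,0.5],[0,0,0,10,0.5],[0,0,0,10,0.5],[0,0,0,10,0.5],[0,0,0,10,0.5]]'
python3 -m handwheel '[[0,0,0,10,0.5],[0,0,0,10,0.5],[0,0,0,10,0.5],[0,0,0,10,0.5],[0,0,0,10,0.5],[0,0,0,10,0.5],[0,0,0,10,0.5],[0,0,0,10,0.5],[0,0,0,10,0.5],[0,0,0,10,0.5]]'
python3 -m handwheel '[[0,0,0,10,0.5],[0,0,0,10,0.5],[0,0,0,10,0.5],[0,0,0,10,0.5],[0,0,0,10,0.5],[0,0,0,10,0.5],[0,0,0,10,0.5],[0,0,0,10,0.5],[0,0,0,10,0.5],[0,0,0,10,0.5]]'
python3 - <<'E'
from h import *
T=stat(); print(readout.observe()["joint_pos"].round(2))
E
```

```text
time_s: 15.8
eef_pos: [0.5116, 0.2592, 0.1278]
eef_rot: [-1.654, 2.668, 0.001]
ft_force: [-0.1, 0.0, 0.1]
gripper_width: 0.502
time_s: 17.05
eef_pos: [0.5114, 0.2597, 0.1277]
eef_rot: [0.98, 2.984, 0.004]
ft_force: [-0.6, -0.4, -0.3]
gripper_width: 0.499
time_s: 18.3
eef_pos: [0.5112, 0.2601, 0.1274]
eef_rot: [-2.914, -1.167, -0.003]
ft_force: [0.1, 0.4, 0.7]
gripper_width: 0.498
t18.30 tcp [0.5112 0.2601 0.1274] jawdir -46.3 xdir 43.7 F [0.1 0.4 0.7] grip 0.498 j7 -1.05 tilt 0.19
[-0.81  0.52  0.36  2.03 -0.31  0.64 -1.05]
```

```bash
python3 -m handwheel '[[0,0,0,10,0.5],[0,0,0,10,0.5],[0,0,0,10,0.5],[0,0,0,10,0.5],[0,0,0,10,0.5],[0,0,0,10,0.5],[0,0,0,10,0.5],[0,0,0,10,0.5],[0,0,0,10,0.5],[0,0,0,10,0.5]]'
python3 -m handwheel '[[0,0,0,10,0.5],[0,0,0,0,0.5],[0,0,0,0,0.5]]'
python3 - <<'E'
from h import *
T=stat(); print(readout.observe()["joint_pos"].round(2)); p=shot("wrist"); cv2.imwrite("pics/u3.png",p["pixels"])
delta([.511,.258,.08],-156.4)
E
```

```text
time_s: 19.55
eef_pos: [0.5112, 0.2604, 0.1269]
eef_rot: [-2.767, 1.48, 0.003]
ft_force: [0.1, 0.4, -1.0]
gripper_width: 0.502
time_s: 19.92
eef_pos: [0.5112, 0.2593, 0.1265]
eef_rot: [-2.635, 1.708, 0.002]
ft_force: [-0.1, 0.7, -0.4]
gripper_width: 0.5
t19.93 tcp [0.5112 0.2593 0.1265] jawdir -155.9 xdir -65.9 F [-0.1  0.7 -0.4] grip 0.500 j7 -2.50 tilt 0.10
[-1.15  0.68  0.9   2.04 -0.77  0.8  -2.5 ]
shift tool mm [ 0.9  0.6 46.5]
twist deg 0.5 (or -179.5)
```

View pics/u3.png

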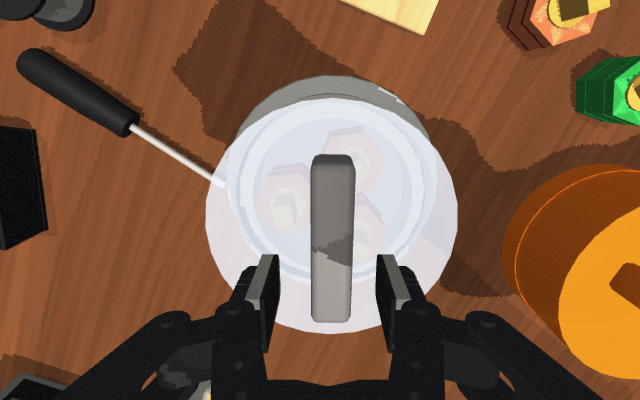

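The bar is aligned with the jaws (bar at col 332, jaw middle 328). Down, grip, second stroke.

```bash
python3 -m handwheel '[[0.001,0.001,0.025,0,0.5],[0,0,0.02,0,0.5],[0,0,0.002,0,0.5],[0,0,0,0,0.2],[0,0,0,0,0],[0,0,0,0,0],[0,0,0,0,0],[0,0,0,0,0]]' 90
python3 - <<'E'
from h import *
T=stat()
E
```

```text
time_s: 20.98
eef_pos: [0.5105, 0.257, 0.0796]
eef_rot: [2.634, -1.713, -0.001]
ft_force: [-2.8, -1.3, 5.0]
gripper_width: 0.236
t20.98 tcp [0.5105 0.257  0.0796] jawdir -156.1 xdir -66.1 F [-2.8 -1.3  5. ] grip 0.236 j7 -2.44 tilt 0.02
```

```bash
python3 -m handwheel '[[0,0,-0.00025,-10,0],[0,0,-0.00025,-10,0],[0,0,-0.00025,-10,0],[0,0,-0.00025,-10,0],[0,0,-0.00025,-10,0],[0,0,-0.00025,-10,0],[0,0,-0.00025,-10,0],[0,0,-0.00025,-10,0],[0,0,-0.00025,-10,0],[0,0,0,0,0]]'
python3 -m handwheel '[[0,0,-0.00025,-10,0],[0,0,-0.00025,-10,0],[0,0,-0.00025,-10,0],[0,0,-0.00025,-10,0],[0,0,-0.00025,-10,0],[0,0,-0.00025,-10,0],[0,0,-0.00025,-10,0],[0,0,-0.00025,-10,0],[0,0,-0.00025,-10,0],[0,0,0,0,0]]'
python3 - <<'E'
from h import *
T=stat(); print(readout.observe()["joint_pos"].round(2))
s=shot("side"); crop(s,300,155,45,33,10,"pics/u4.png")
E
```

```text
time_s: 22.22
eef_pos: [0.5114, 0.258, 0.0819]
eef_rot: [-3.072, -0.649, -0.002]
ft_force: [-0.5, 1.1, 4.4]
gripper_width: 0.242
time_s: 23.48
eef_pos: [0.5088, 0.2595, 0.0842]
eef_rot: [-1.708, -2.633, -0.0]
ft_force: [-4.8, 2.3, 7.9]
gripper_width: 0.239
t23.48 tcp [0.5088 0.2595 0.0842] jawdir 24.0 xdir 114.0 F [-4.8  2.3  7.9] grip 0.239 j7 -0.16 tilt 0.19
[-0.52  0.56 -0.04  2.04  0.03  0.54 -0.16]
```

View pics/u4.png

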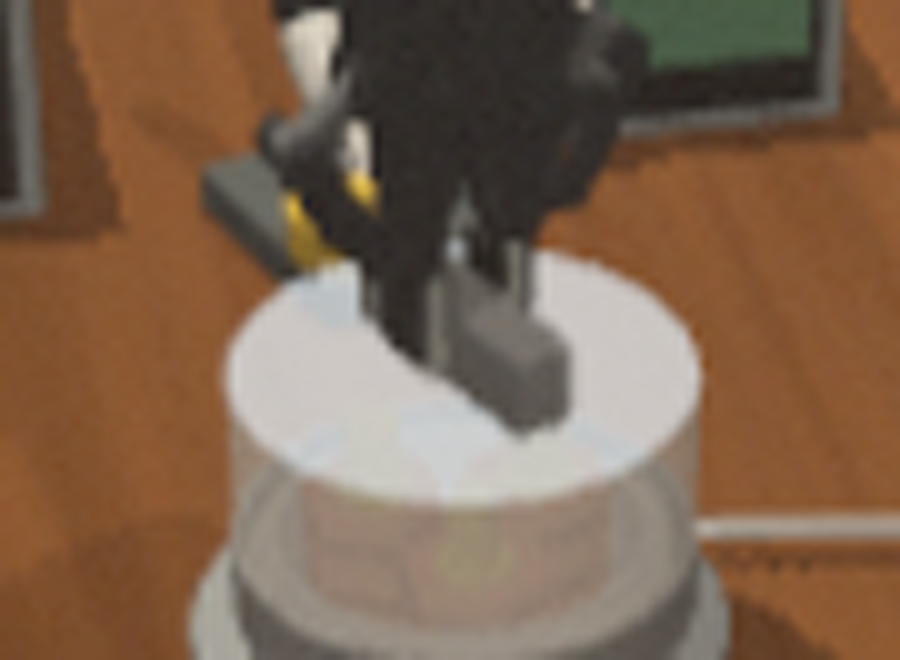

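445° done. An upward push of about 8 N is building, so I'll rise slightly faster and continue.

```bash
python3 -m handwheel '[[0,0,-0.0008,-10,0],[0,0,-0.00025,-10,0],[0,0,-0.00025,-10,0],[0,0,-0.00025,-10,0],[0,0,-0.00025,-10,0],[0,0,-0.00025,-10,0],[0,0,-0.00025,-10,0],[0,0,-0.00025,-10,0],[0,0,-0.00025,-10,0],[0,0,0,0,0]]'
python3 - <<'E'
from h import *
T=stat(); print(readout.observe()["joint_pos"].round(2))
E
python3 -m handwheel '[[0,0,-0.00025,-10,0],[0,0,-0.00025,-10,0],[0,0,-0.00025,-10,0],[0,0,-0.00025,-10,0],[0,0,-0.00025,-10,0],[0,0,-0.00025,-10,0],[0,0,-0.00025,-10,0],[0,0,-0.00025,-10,0],[0,0,-0.00025,-10,0],[0,0,0,0,0]]'
python3 - <<'E'
from h import *
T=stat(); print(readout.observe()["joint_pos"].round(2))
E
```

```text
time_s: 24.78
eef_pos: [0.5081, 0.2568, 0.0863]
eef_rot: [0.65, -3.069, 0.001]
ft_force: [-4.9, -0.4, 8.0]
gripper_width: 0.237
t24.77 tcp [0.5081 0.2568 0.0863] jawdir 113.9 xdir -156.1 F [-4.9 -0.4  8. ] grip 0.237 j7 1.01 tilt 0.27
[-0.21  0.6  -0.47  2.03  0.45  0.62  1.01]
time_s: 26.02
eef_pos: [0.5105, 0.2571, 0.0886]
eef_rot: [2.632, -1.714, -0.001]
ft_force: [-1.4, -0.8, 5.2]
gripper_width: 0.244
t26.02 tcp [0.5105 0.2571 0.0886] jawdir -156.1 xdir -66.1 F [-1.4 -0.8  5.2] grip 0.244 j7 2.26 tilt 0.06
[ 0.06  0.72 -0.88  2.01  0.79  0.79  2.26]
```

625° done. One more regrasp, half a turn back.

```bash
python3 -m handwheel '[[0,0,0,0,0.5],[0,0,0,0,0.5],[0,0,0,0,0.5],[0,0,-0.02,0,0.5],[0,0,-0.025,0,0.5],[0,0,0,10,0.5],[0,0,0,10,0.5],[0,0,0,10,0.5],[0,0,0,10,0.5],[0,0,0,10,0.5]]'
python3 -m handwheel '[[0,0,0,10,0.5],[0,0,0,10,0.5],[0,0,0,10,0.5],[0,0,0,10,0.5],[0,0,0,10,0.5],[0,0,0,10,0.5],[0,0,0,10,0.5],[0,0,0,10,0.5],[0,0,0,10,0.5],[0,0,0,10,0.5]]'
python3 -m handwheel '[[0,0,0,10,0.5],[0,0,0,10,0.5],[0,0,0,10,0.5],[0,0,0,0,0.5],[0,0,0,0,0.5]]'
python3 - <<'E'
from h import *
T=stat(); print(readout.observe()["joint_pos"].round(2)); p=shot("wrist"); cv2.imwrite("pics/u5.png",p["pixels"])
delta([.511,.258,.0885],-156.4)
E
```

```text
time_s: 27.28
eef_pos: [0.5109, 0.2578, 0.1353]
eef_rot: [-1.654, 2.669, 0.001]
ft_force: [-0.4, -0.2, 0.2]
gripper_width: 0.499
time_s: 28.52
eef_pos: [0.5107, 0.2583, 0.1351]
eef_rot: [0.98, 2.985, 0.004]
ft_force: [0.3, -0.6, -0.6]
gripper_width: 0.5
time_s: 29.15
eef_pos: [0.5107, 0.2577, 0.1344]
eef_rot: [-1.709, -2.636, -0.002]
ft_force: [-0.0, -0.3, 0.7]
gripper_width: 0.497
t29.15 tcp [0.5107 0.2577 0.1344] jawdir 24.1 xdir 114.1 F [-0.  -0.3  0.7] grip 0.497 j7 -0.20 tilt 0.07
[-0.47  0.49 -0.1   2.01  0.08  0.65 -0.2 ]
shift tool mm [ 0.3  0.4 45.8]
twist deg 0.5 (or -179.5)
```

View pics/u5.png

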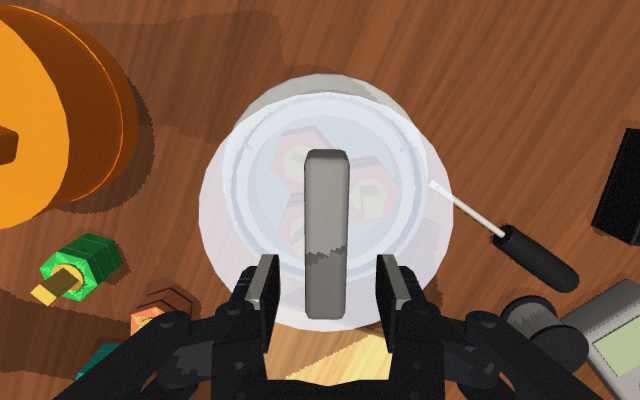

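```bash
python3 -m handwheel '[[0,0,0.025,0,0.5],[0,0,0.02,0,0.5],[0,0,0.001,0,0.5],[0,0,0,0,0.2],[0,0,0,0,0],[0,0,0,0,0],[0,0,0,0,0],[0,0,0,0,0]]' 90
python3 -m handwheel '[[0,0,-0.00025,-10,0],[0,0,-0.0003,-10,0],[0,0,-0.0003,-10,0],[0,0,-0.0003,-10,0],[0,0,-0.0003,-10,0],[0,0,-0.0003,-10,0],[0,0,-0.0003,-10,0],[0,0,-0.0003,-10,0],[0,0,-0.0003,-10,0],[0,0,0,0,0]]'
python3 - <<'E'
from h import *
T=stat()
E
python3 -m handwheel '[[0,0,-0.0003,-10,0],[0,0,-0.0003,-10,0],[0,0,-0.0003,-5,0],[0,0,0,0,0]]'
python3 - <<'E'
from h import *
T=stat()
E
```

```text
time_s: 30.2
eef_pos: [0.5104, 0.2572, 0.0884]
eef_rot: [1.712, 2.634, -0.0]
ft_force: [-2.2, -1.3, 6.7]
gripper_width: 0.244
time_s: 31.45
eef_pos: [0.5112, 0.2581, 0.0907]
eef_rot: [-0.649, 3.073, 0.003]
ft_force: [-1.0, 0.4, 2.8]
gripper_width: 0.238
t31.45 tcp [0.5112 0.2581 0.0907] jawdir 113.8 xdir -156.2 F [-1.   0.4  2.8] grip 0.238 j7 0.96 tilt 0.14
time_s: 31.95
eef_pos: [0.5106, 0.2587, 0.0915]
eef_rot: [-1.297, 2.86, 0.004]
ft_force: [-1.6, 2.1, 2.0]
gripper_width: 0.237
t31.95 tcp [0.5106 0.2587 0.0915] jawdir 138.8 xdir -131.2 F [-1.6  2.1  2. ] grip 0.237 j7 1.31 tilt 0.16
```

740° in total. Gentle lift, checking the force in case the thread is still engaged.

```bash
python3 -m handwheel '[[0,0,-0.0015,0,0],[0,0,-0.0015,0,0],[0,0,-0.001,0,0],[0,0,0,0,0]]'
python3 - <<'E'
from h import *
T=stat()
s=shot("side"); crop(s,300,155,45,33,10,"pics/u6.png")
E
```

```text
time_s: 32.45
eef_pos: [0.5098, 0.2581, 0.095]
eef_rot: [1.3, -2.86, -0.003]
ft_force: [-2.3, 4.0, -6.4]
gripper_width: 0.238
t32.45 tcp [0.5098 0.2581 0.095 ] jawdir 138.9 xdir -131.1 F [-2.3  4.  -6.4] grip 0.238 j7 1.31 tilt 0.10
```

View pics/u6.png

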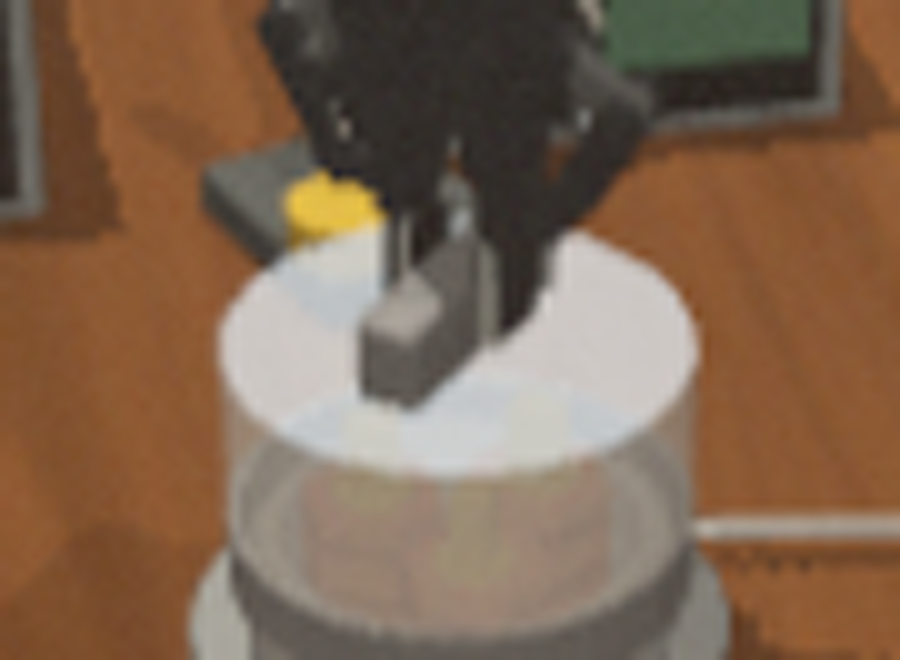

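```bash
python3 -m handwheel '[[0,0,-0.0003,-8,0],[0,0,-0.0003,-8,0],[0,0,0,0,0]]'
python3 - <<'E'
from h import *
T=stat()
E
python3 -m handwheel '[[0,0,-0.002,0,0],[0,0,-0.002,0,0],[0,0,0,0,0]]'
python3 - <<'E'
from h import *
T=stat()
E
```

```text
time_s: 32.88
eef_pos: [0.5099, 0.2585, 0.0959]
eef_rot: [-1.688, 2.649, 0.004]
ft_force: [-2.9, 5.6, -2.0]
gripper_width: 0.236
t32.88 tcp [0.5099 0.2585 0.0959] jawdir 155.0 xdir -115.0 F [-2.9  5.6 -2. ] grip 0.236 j7 1.54 tilt 0.15
time_s: 33.25
eef_pos: [0.5107, 0.2578, 0.1]
eef_rot: [-1.686, 2.65, 0.001]
ft_force: [-0.7, 4.0, -1.9]
gripper_width: 0.237
t33.25 tcp [0.5107 0.2578 0.1   ] jawdir 154.9 xdir -115.1 F [-0.7  4.  -1.9] grip 0.237 j7 1.54 tilt 0.07
```

The cap is free (only about its weight, 2 N). Straight up 70 mm.

```bash
python3 -m handwheel '[[0,0,-0.005,0,0],[0,0,-0.01,0,0],[0,0,-0.02,0,0],[0,0,-0.02,0,0],[0,0,-0.015,0,0],[0,0,0,0,0]]'
python3 - <<'E'
from h import *
T=stat(); delta([.5811,.0433,.17]); s=shot("side"); cv2.imwrite("pics/v1.png",s["pixels"])
t=shot("top"); cv2.imwrite("pics/v1t.png",t["pixels"])
E
```

```text
time_s: 34.0
eef_pos: [0.5116, 0.2578, 0.1718]
eef_rot: [-1.684, 2.648, -0.001]
ft_force: [-0.3, -0.1, -3.1]
gripper_width: 0.238
t34.00 tcp [0.5116 0.2578 0.1718] jawdir 154.9 xdir -115.1 F [-0.3 -0.1 -3.1] grip 0.238 j7 1.63 tilt 0.20
shift tool mm [ 164.8 -153.9    1.7]
```

View pics/v1.png

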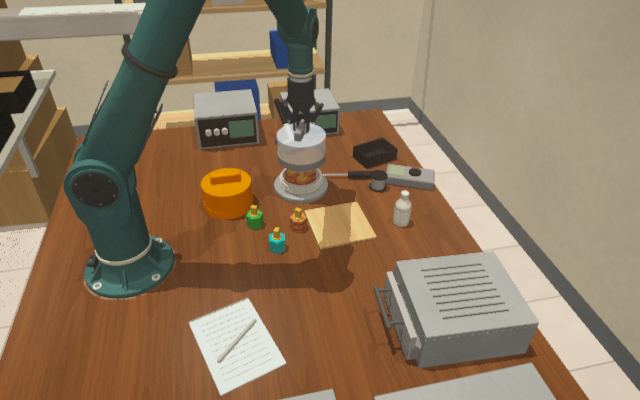

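View pics/v1t.png

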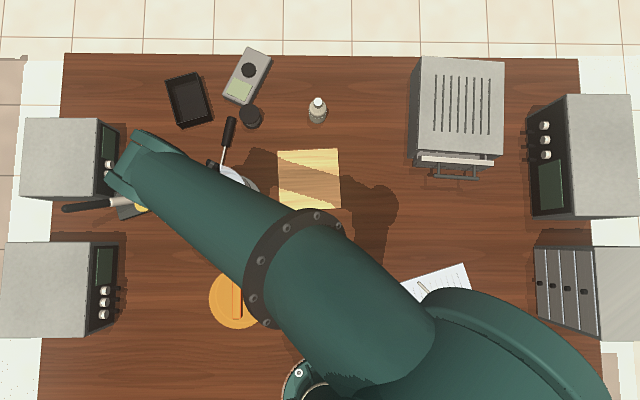

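hex4 has been knocked towards the board: in the side view it is now at (298,219), just off the board's near edge. The cap is in hand, rim about 111 mm up. I'll carry it to the board centre.

```bash
python3 -m handwheel '[[0.015,-0.014,0,0,0],[0.03,-0.028,0,0,0],[0.03,-0.028,0,0,0],[0.03,-0.028,0,0,0],[0.03,-0.028,0,0,0],[0.02,-0.019,0,0,0],[0.01,-0.009,0,0,0],[0,0,0,0,0],[0,0,0,0,0]]'
python3 - <<'E'
from h import *
T=stat(); delta([.5811,.0433,.0695]); s=shot("side"); crop(s,320,190,80,60,5,"pics/v2.png")
p=shot("wrist"); cv2.imwrite("pics/v2w.png",p["pixels"])
for uv in [(298,219)]: print(w(s,uv,.03))
E
```

```text
time_s: 35.22
eef_pos: [0.5796, 0.0445, 0.17]
eef_rot: [-1.689, 2.648, 0.002]
ft_force: [-0.6, 0.8, -2.3]
gripper_width: 0.238
t35.23 tcp [0.5796 0.0445 0.17  ] jawdir 155.1 xdir -114.9 F [-0.6  0.8 -2.3] grip 0.238 j7 2.03 tilt 0.08
shift tool mm [  0.5  -2.  100.5]
[0.4634062  0.06099625 0.03      ]
```

View pics/v2.png

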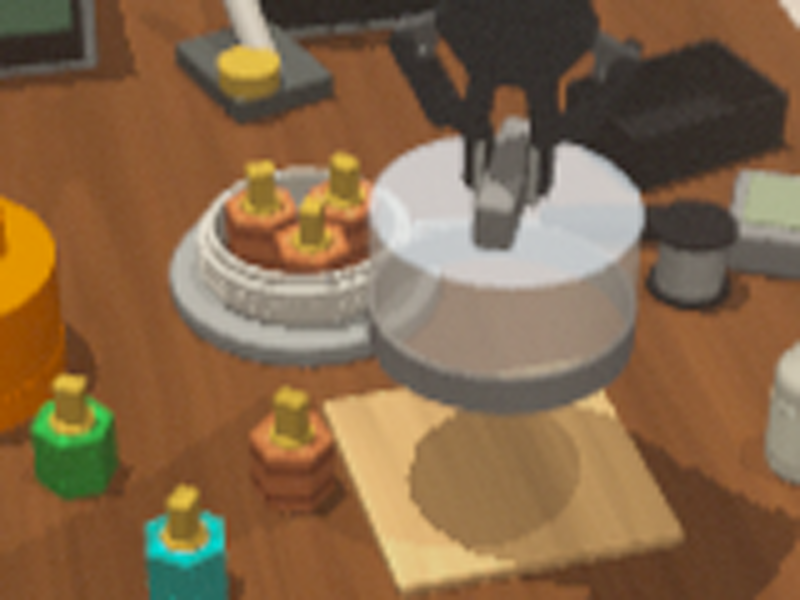

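View pics/v2w.png

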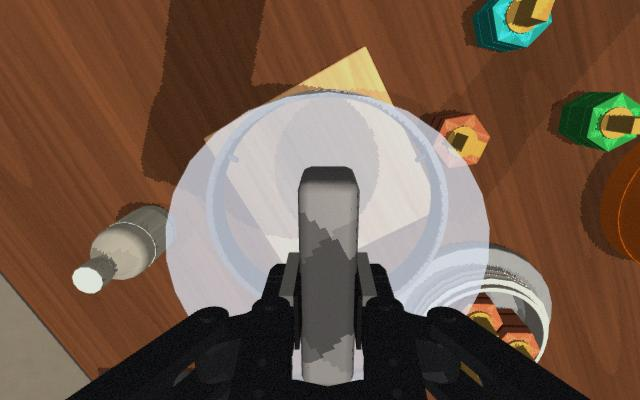

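Clearance to hex4 is about 20 mm. Lower, then small steps to contact.

```bash
python3 -m handwheel '[[0.0005,-0.002,0.03,0,0],[0,0,0.035,0,0],[0,0,0.02,0,0],[0,0,0.008,0,0],[0,0,0,0,0],[0,0,0.003,0,0],[0,0,0,0,0]]'
python3 - <<'E'
from h import *
T=stat(); delta([.5811,.0433,.0695])
E
python3 -m handwheel '[[0,0,0.002,0,0],[0,0,0.002,0,0],[0,0,0,0,0]]'
python3 - <<'E'
from h import *
T=stat();s=shot("side"); crop(s,330,190,60,45,8,"pics/v3.png")
E
```

```text
time_s: 36.2
eef_pos: [0.5823, 0.0411, 0.0745]
eef_rot: [-1.685, 2.65, -0.001]
ft_force: [-0.3, -0.6, -1.7]
gripper_width: 0.237
t36.20 tcp [0.5823 0.0411 0.0745] jawdir 154.9 xdir -115.1 F [-0.3 -0.6 -1.7] grip 0.237 j7 1.91 tilt 0.07
shift tool mm [-1.4  2.   5. ]
time_s: 36.58
eef_pos: [0.5816, 0.041, 0.0698]
eef_rot: [1.686, -2.65, -0.0]
ft_force: [1.0, -0.2, -2.9]
gripper_width: 0.242
t36.58 tcp [0.5816 0.041  0.0698] jawdir 154.9 xdir -115.1 F [ 1.  -0.2 -2.9] grip 0.242 j7 1.90 tilt 0.02
```

View pics/v3.png

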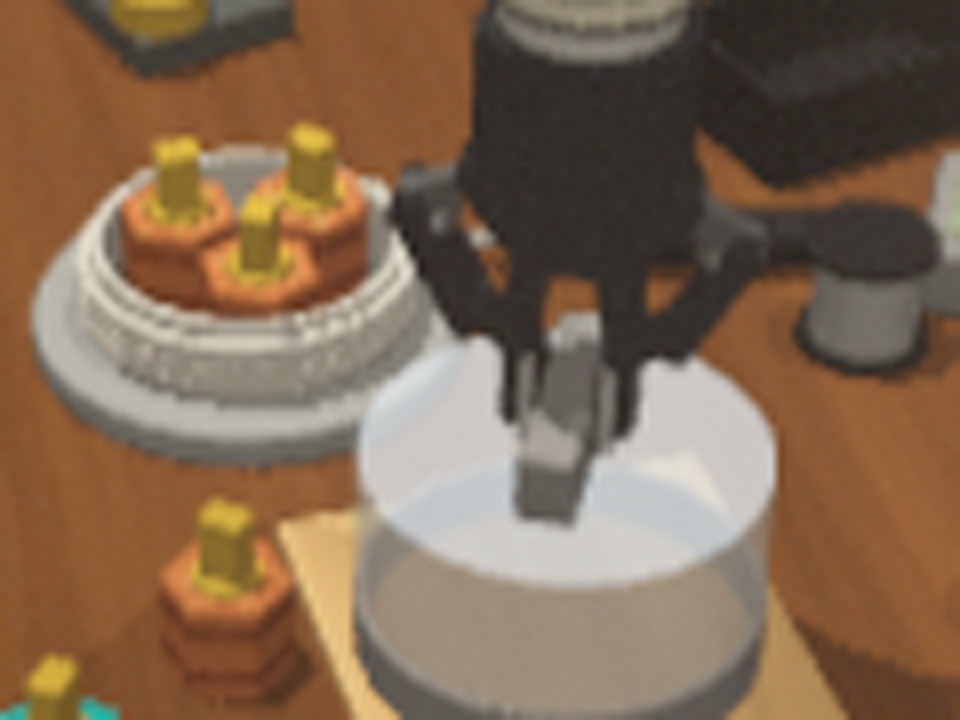

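```bash
python3 -m handwheel '[[-0.0019,0.0014,0.001,0,0],[0,0,0.001,0,0],[0,0,0,0,0]]'
python3 - <<'E'
from h import *
T=stat()
E
python3 -m handwheel '[[0,0,0.001,0,0],[0,0,0,0,0]]'
python3 - <<'E'
from h import *
T=stat()
E
```

```text
time_s: 37.0
eef_pos: [0.5817, 0.0438, 0.0685]
eef_rot: [-1.686, 2.65, -0.0]
ft_force: [-0.2, -0.8, 2.8]
gripper_width: 0.243
t37.00 tcp [0.5817 0.0438 0.0685] jawdir 154.9 xdir -115.1 F [-0.2 -0.8  2.8] grip 0.243 j7 1.90 tilt 0.04
time_s: 37.25
eef_pos: [0.5818, 0.0437, 0.0684]
eef_rot: [-1.686, 2.651, -0.002]
ft_force: [-1.1, -2.6, 10.2]
gripper_width: 0.237
t37.25 tcp [0.5818 0.0437 0.0684] jawdir 154.9 xdir -115.1 F [-1.1 -2.6 10.2] grip 0.237 j7 1.90 tilt 0.07
```

Seated, with a 10 N reaction. Release and rise.

```bash
python3 -m handwheel '[[0,0,-0.001,0,0.2],[0,0,0,0,0.5],[0,0,0,0,0.5],[0,0,-0.02,0,0.5],[0,0,-0.04,0,0.5],[0,0,-0.05,0,0.5],[0,0,-0.03,0,0.5],[0,0,0,0,0.5]]'
python3 - <<'E'
from h import *
T=stat(); delta([.577,-.337,.21],-3.8)
s=shot("side"); cv2.imwrite("pics/v4.png",s["pixels"])
E
```

```text
time_s: 38.25
eef_pos: [0.5835, 0.0445, 0.2118]
eef_rot: [-1.683, 2.645, -0.005]
ft_force: [0.8, -0.2, -0.4]
gripper_width: 0.501
t38.25 tcp [0.5835 0.0445 0.2118] jawdir 154.9 xdir -115.1 F [ 0.8 -0.2 -0.4] grip 0.501 j7 2.07 tilt 0.40
shift tool mm [ 348.3 -155.8    1.5]
twist deg -21.3 (or 158.7)
```

View pics/v4.png

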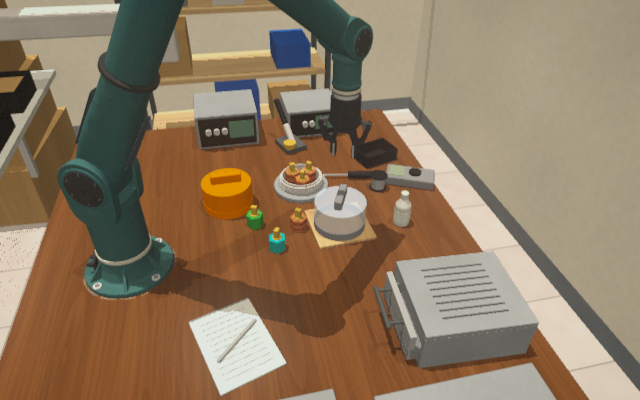

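The cap stands on the board. Now to the drawer handle.

```bash
python3 -m handwheel '[[0.03,-0.013,0,0,0.5],[0.05,-0.0225,0,0,0.5],[0.05,-0.0225,0,0,0.5],[0.05,-0.0225,0,0,0.5],[0.05,-0.0225,0,0,0.5],[0.05,-0.0225,0,0,0.5],[0.045,-0.02,0,0,0.5],[0.023,-0.01,0,0,0.5],[0,0,0,0,0.5]]'
python3 -m handwheel '[[0,0,0,-8,0.4],[0,0,0,-8,0.4],[0,0,0,-5,0.4],[0,0,0,0,0.4],[0,0,0,0,0.4]]'
python3 - <<'E'
from h import *
T=stat(); delta([.577,-.337,.21],-3.8); print(readout.observe()["joint_pos"].round(2))
p=shot("wrist"); cv2.imwrite("pics/d1.png",p["pixels"])
t=shot("top"); cv2.imwrite("pics/d1t.png",t["pixels"])
E
```

```text
time_s: 39.42
eef_pos: [0.5728, -0.3405, 0.2059]
eef_rot: [1.678, -2.653, -0.003]
ft_force: [-0.3, 1.9, -0.2]
gripper_width: 0.498
time_s: 40.05
eef_pos: [0.5747, -0.3361, 0.2078]
eef_rot: [-2.142, 2.298, 0.001]
ft_force: [0.4, 0.2, -0.3]
gripper_width: 0.398
t40.05 tcp [ 0.5747 -0.3361  0.2078] jawdir 176.0 xdir -94.0 F [ 0.4  0.2 -0.3] grip 0.398 j7 3.01 tilt 0.04
shift tool mm [ 0.7 -2.3 -2.2]
twist deg -0.2 (or 179.8)
[ 1.04  0.66 -0.91  1.72  0.59  1.06  3.01]
```

View pics/d1.png

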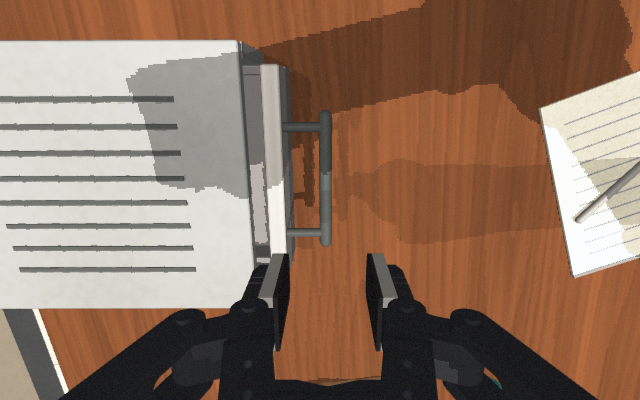

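View pics/d1t.png

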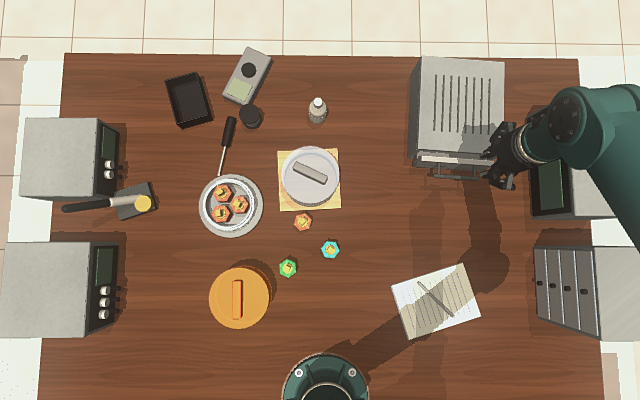

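The handle is at wrist (325,112)–(326,245), parallel to the pads. j7 is near its limit, so I'll turn half a turn back before descending.

```bash
python3 - <<'E'
from h import *
p=shot("wrist")
a,b=w(p,(325.5,113),.084),w(p,(326,244),.084); print((a+b)/2,np.linalg.norm(a-b),np.degrees(np.arctan2(*(a-b)[[1,0]])))
E
python3 -m handwheel '[[0,0,0,10,0.4],[0,0,0,10,0.4],[0,0,0,10,0.4],[0,0,0,10,0.4],[0,0,0,10,0.4],[0,0,0,10,0.4],[0,0,0,10,0.4],[0,0,0,10,0.4],[0,0,0,10,0.4],[0,0,0,10,0.4]]'
python3 -m handwheel '[[0,0,0,10,0.4],[0,0,0,10,0.4],[0,0,0,10,0.4],[0,0,0,10,0.4],[0,0,0,10,0.4],[0,0,0,10,0.4],[0,0,0,10,0.4],[0,0,0,10,0.4],[0,0,0,0,0.4],[0,0,0,0,0.4]]'
python3 - <<'E'
from h import *
T=stat(); delta([.577,-.337,.21],-3.8); print(readout.observe()["joint_pos"].round(2))
p=shot("wrist"); cv2.imwrite("pics/d2.png",p["pixels"])
E
```

```text
[ 0.57750933 -0.33711178  0.084     ] 0.11666760949172206 -93.97828818968452
time_s: 41.45
eef_pos: [0.5747, -0.3374, 0.2081]
eef_rot: [0.394, 3.116, 0.0]
ft_force: [-0.6, 0.6, -0.2]
gripper_width: 0.405
time_s: 42.7
eef_pos: [0.5748, -0.3374, 0.208]
eef_rot: [2.296, 2.144, 0.0]
ft_force: [-0.1, 0.2, 0.1]
gripper_width: 0.4
t42.70 tcp [ 0.5748 -0.3374  0.208 ] jawdir -3.9 xdir 86.1 F [-0.1  0.2  0.1] grip 0.400 j7 0.33 tilt 0.01
shift tool mm [ 0.5  2.2 -2. ]
twist deg -0.1 (or 179.9)
[ 0.54  0.51 -0.1   1.74  0.07  0.9   0.33]
```

View pics/d2.png

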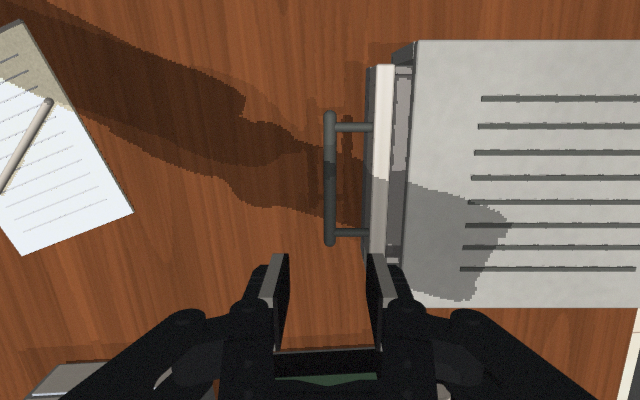

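```bash
python3 -m handwheel '[[0.0005,0.0025,0,0,0.27],[0,0,0.04,0,0.27],[0,0,0.04,0,0.27],[0,0,0.03,0,0.27],[0,0,0.01,0,0.27],[0,0,0,0,0.27],[0,0,0,0,0.27]]'
python3 - <<'E'
from h import *
T=stat(); p=shot("wrist"); cv2.imwrite("pics/d3.png",p["pixels"]); s=shot("side"); crop(s,390,300,48,36,10,"pics/d3s.png")
E
```

```text
time_s: 43.62
eef_pos: [0.5784, -0.338, 0.0894]
eef_rot: [2.297, 2.139, 0.002]
ft_force: [-0.0, 0.5, 0.4]
gripper_width: 0.268
t43.62 tcp [ 0.5784 -0.338   0.0894] jawdir -4.1 xdir 85.9 F [-0.   0.5  0.4] grip 0.268 j7 0.31 tilt 0.16
```

View pics/d3.png

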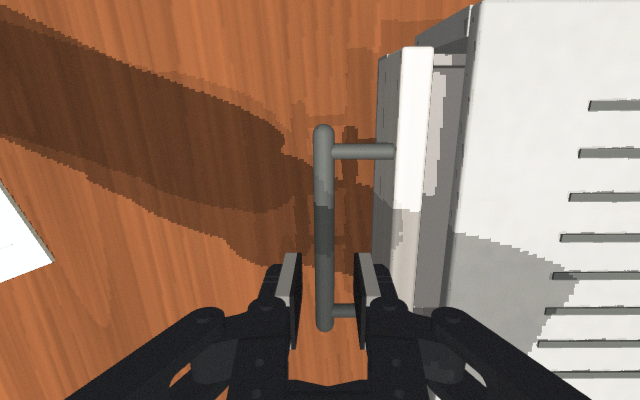

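View pics/d3s.png

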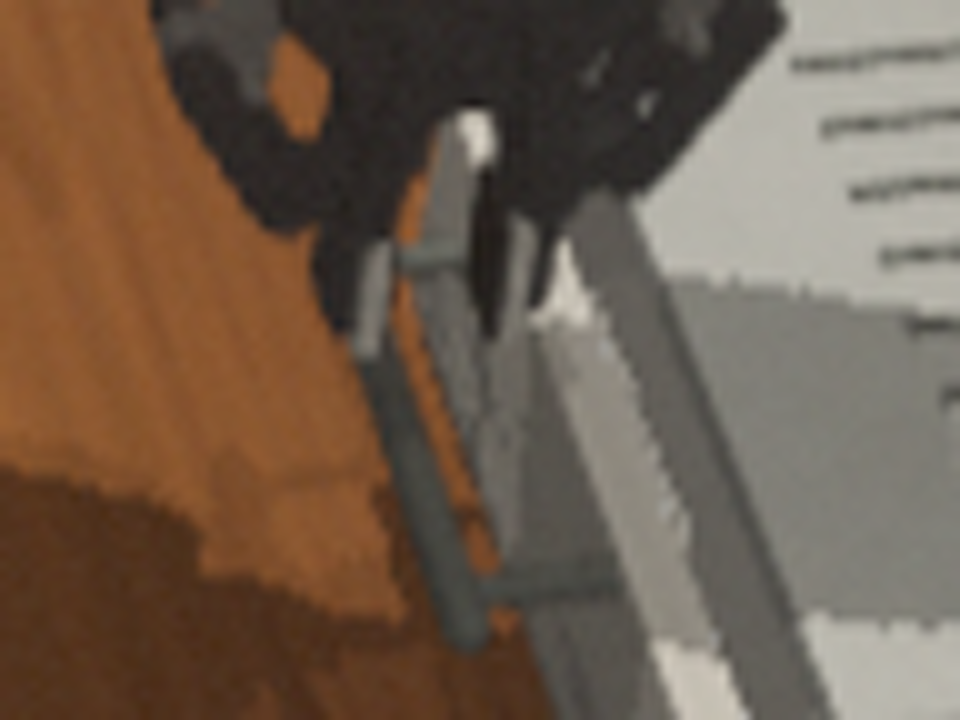

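The handle lies between the fingers (324 vs jaw middle 327). Continue down 45 mm and grip.

```bash
python3 -m handwheel '[[0,-0.001,0.015,0,0.27],[0,0,0.015,0,0.27],[0,0,0.008,0,0.27],[0,0,0.006,0,0.27],[0,0,0,0,0.27]]'
python3 - <<'E'
from h import *
T=stat()
E
python3 -m handwheel '[[0,0,0,0,0],[0,0,0,0,0],[0,0,0,0,0],[0,0,0,0,0]]' 60
python3 - <<'E'
from h import *
T=stat(); s=shot("side"); crop(s,390,300,48,36,10,"pics/d4s.png")
E
```

```text
time_s: 44.35
eef_pos: [0.5759, -0.337, 0.0432]
eef_rot: [-2.298, -2.14, 0.001]
ft_force: [0.4, 0.2, 1.2]
gripper_width: 0.272
t44.35 tcp [ 0.5759 -0.337   0.0432] jawdir -4.1 xdir 85.9 F [0.4 0.2 1.2] grip 0.272 j7 0.30 tilt 0.06
time_s: 44.85
eef_pos: [0.5766, -0.3374, 0.0442]
eef_rot: [2.298, 2.141, 0.001]
ft_force: [0.5, -0.2, -0.5]
gripper_width: 0.097
t44.85 tcp [ 0.5766 -0.3374  0.0442] jawdir -4.1 xdir 85.9 F [ 0.5 -0.2 -0.5] grip 0.097 j7 0.30 tilt 0.05
```

View pics/d4s.png

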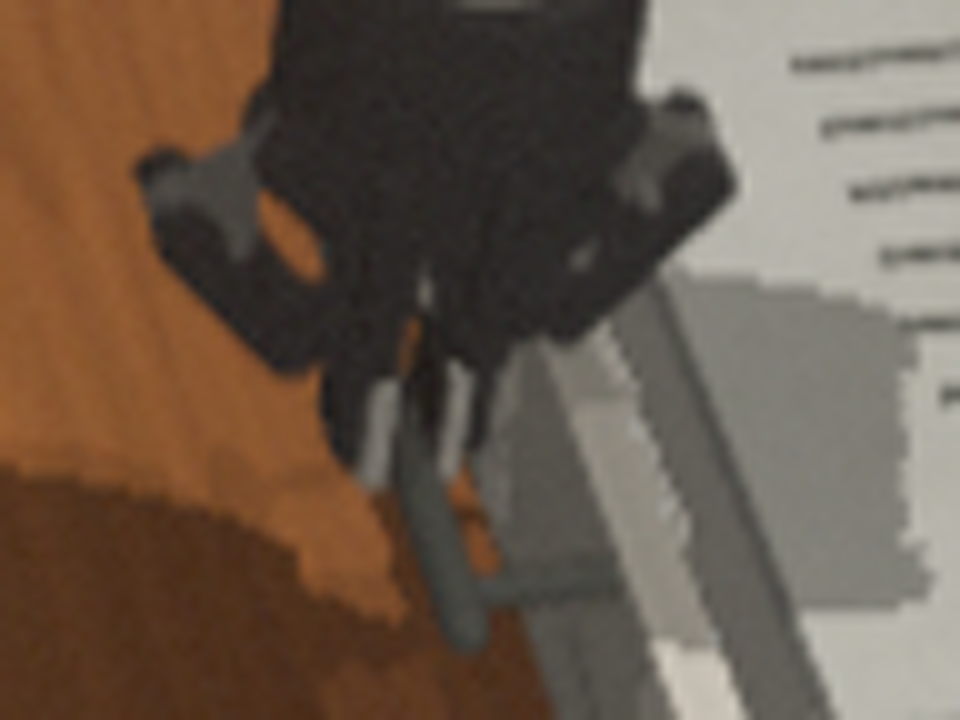

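The handle is gripped. Now pull along tool −y (the cabinet's −x).

```bash
python3 -m handwheel '[[0,-0.006,0,0,0],[0,-0.015,0,0,0],[0,-0.02,0,0,0],[0,-0.02,0,0,0],[0,-0.02,0,0,0],[0,-0.02,0,0,0],[0,-0.02,0,0,0],[0,-0.01,0,0,0],[0,0,0,0,0]]'
python3 - <<'E'
from h import *
T=stat()
E
python3 -m handwheel '[[0,-0.006,0,0,0],[0,-0.006,0,0,0],[0,0,0,0,0]]'
python3 - <<'E'
from h import *
T=stat()
E
```

```text
time_s: 46.02
eef_pos: [0.4428, -0.3282, 0.0441]
eef_rot: [-2.298, -2.137, 0.004]
ft_force: [-2.5, -1.1, 3.2]
gripper_width: 0.104
t46.02 tcp [ 0.4428 -0.3282  0.0441] jawdir -4.1 xdir 85.9 F [-2.5 -1.1  3.2] grip 0.104 j7 0.36 tilt 0.23
time_s: 46.4
eef_pos: [0.4384, -0.328, 0.0442]
eef_rot: [2.292, 2.137, 0.007]
ft_force: [7.5, -1.7, -8.2]
gripper_width: 0.096
t46.40 tcp [ 0.4384 -0.328   0.0442] jawdir -4.0 xdir 86.0 F [ 7.5 -1.7 -8.2] grip 0.096 j7 0.37 tilt 0.51
```

```bash
python3 -m handwheel '[[0,-0.004,0,0,0],[0,0,0,0,0]]'
python3 - <<'E'
from h import *
T=stat()
E
python3 -m handwheel '[[0,-0.003,0,0,0],[0,0,0,0,0]]'
python3 - <<'E'
from h import *
T=stat(); s=shot("side"); cv2.imwrite("pics/d5.png",s["pixels"])
E
```

```text
time_s: 46.65
eef_pos: [0.4386, -0.3281, 0.0442]
eef_rot: [2.286, 2.135, 0.013]
ft_force: [13.1, -2.5, -12.7]
gripper_width: 0.093
t46.65 tcp [ 0.4386 -0.3281  0.0442] jawdir -3.9 xdir 86.1 F [ 13.1  -2.5 -12.7] grip 0.093 j7 0.37 tilt 0.91
time_s: 46.9
eef_pos: [0.4387, -0.3281, 0.0443]
eef_rot: [2.282, 2.133, 0.017]
ft_force: [17.9, -3.3, -18.0]
gripper_width: 0.1
t46.90 tcp [ 0.4387 -0.3281  0.0443] jawdir -3.8 xdir 86.1 F [ 17.9  -3.3 -18. ] grip 0.100 j7 0.38 tilt 1.22
```

View pics/d5.png

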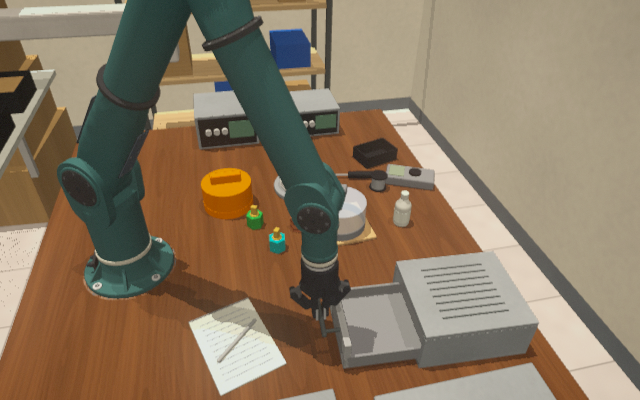

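At its stop: the TCP stays at x = 0.4386 while the force climbs to 18 N. I'll relax the pull, release and rise.

```bash
python3 -m handwheel '[[0,0.004,0,0,0],[0,0.002,0,0,0],[0,0,0,0,0]]'
python3 - <<'E'
from h import *
T=stat()
E
python3 -m handwheel '[[0,0,0,0,0.25],[0,0,0,0,0.25],[0,0,0,0,0.25],[0,0,0,0,0.25]]'
python3 - <<'E'
from h import *
T=stat()
E
python3 -m handwheel '[[0,0,-0.02,0,0.25],[0,0,-0.04,0,0.25],[0,0,-0.04,0,0.25],[0,0,-0.04,0,0.25],[0,0,-0.04,0,0.4],[0,0,0,0,0.4]]'
python3 - <<'E'
from h import *
T=stat(); p=shot("wrist"); cv2.imwrite("pics/d6.png",p["pixels"]); t=shot("top"); cv2.imwrite("pics/d6t.png",t["pixels"])
E
```

```text
time_s: 47.32
eef_pos: [0.4384, -0.328, 0.0442]
eef_rot: [2.291, 2.137, 0.008]
ft_force: [9.2, -2.1, -7.4]
gripper_width: 0.099
t47.33 tcp [ 0.4384 -0.328   0.0442] jawdir -4.0 xdir 86.0 F [ 9.2 -2.1 -7.4] grip 0.099 j7 0.37 tilt 0.57
time_s: 47.82
eef_pos: [0.4329, -0.3264, 0.0439]
eef_rot: [-2.298, -2.142, -0.001]
ft_force: [4.5, 0.7, -2.0]
gripper_width: 0.247
t47.83 tcp [ 0.4329 -0.3264  0.0439] jawdir -4.0 xdir 86.0 F [ 4.5  0.7 -2. ] grip 0.247 j7 0.37 tilt 0.04
time_s: 48.58
eef_pos: [0.4325, -0.3284, 0.2269]
eef_rot: [2.298, 2.136, -0.0]
ft_force: [0.5, -0.3, -0.5]
gripper_width: 0.403
t48.58 tcp [ 0.4325 -0.3284  0.2269] jawdir -4.2 xdir 85.8 F [ 0.5 -0.3 -0.5] grip 0.403 j7 0.43 tilt 0.24
```

View pics/d6.png

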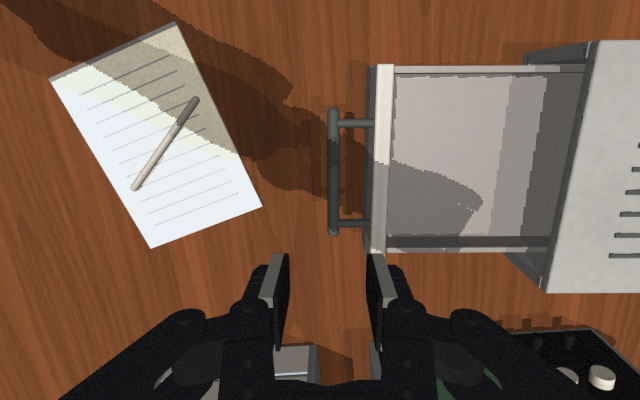

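View pics/d6t.png

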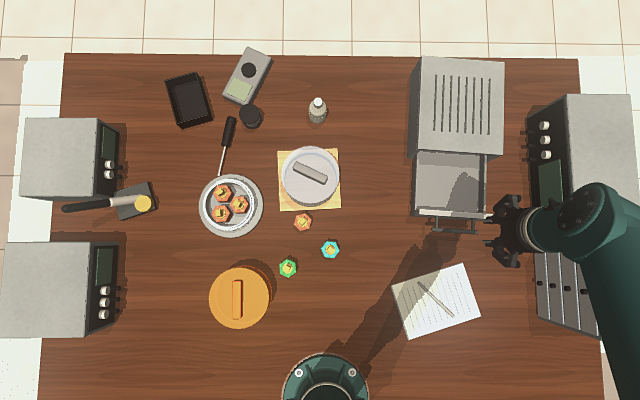

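The drawer is out and empty. hex4 (brown) is now near top (303,222), against the board's near edge, with turquoise at (330,250) and green at (288,267), both left alone. Going over hex4 for a close look.

```bash
python3 - <<'E'
from h import *
t=shot("top"); crop(t,303,215,40,30,10,"pics/h4t.png"); print(w(t,(303,222),.05)); delta([.463,.062,.2])
crop(t,231,205,35,35,10,"pics/pott.png")
E
```

```text
[0.46132135 0.0590077  0.05      ]
shift tool mm [389.8   4.6  23.3]
```

View pics/h4t.png

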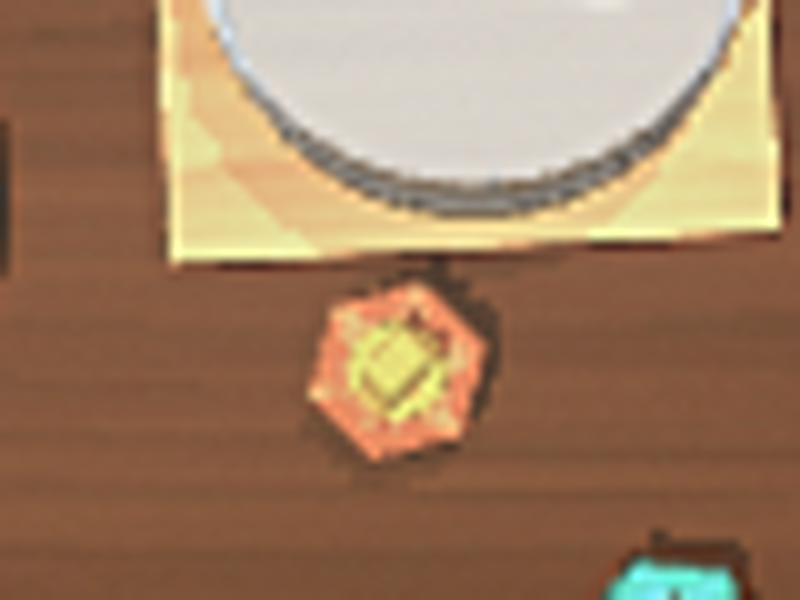

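View pics/pott.png

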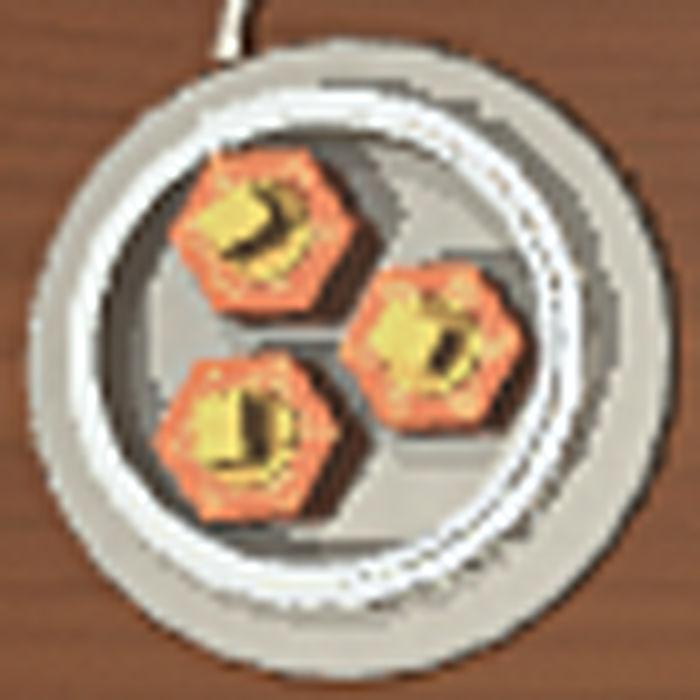

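```bash
python3 -m handwheel '[[0.03,0,0,0,0.4],[0.055,0.0005,0,0,0.4],[0.055,0.0005,0,0,0.4],[0.055,0.0005,0,0,0.4],[0.055,0.0005,0,0,0.4],[0.055,0.0005,0.005,0,0.4],[0.055,0.0005,0.01,0,0.4],[0.03,0.0005,0.01,0,0.4],[0,0,0,0,0.4],[0,0,0,0,0.4]]'
python3 - <<'E'
from h import *
T=stat(); p=shot("wrist"); cv2.imwrite("pics/h1.png",p["pixels"])
E
```

```text
time_s: 49.98
eef_pos: [0.4626, 0.0604, 0.1979]
eef_rot: [-2.299, -2.139, 0.005]
ft_force: [-0.5, -0.3, 0.2]
gripper_width: 0.401
t49.98 tcp [0.4626 0.0604 0.1979] jawdir -4.1 xdir 85.9 F [-0.5 -0.3  0.2] grip 0.401 j7 -0.44 tilt 0.19
```

View pics/h1.png

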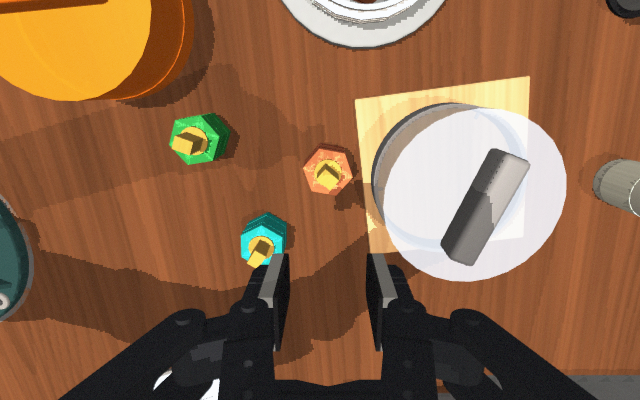

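```bash
cat >> h.py <<'E'
def hexfit(p,uv0,ztop,show=None):
    """segment the brown top, fit hexagon: centre (at ztop) and corner directions (deg mod 60)"""
    pass
E
python3 - <<'E'
from h import *
p=shot("wrist"); crop(p,329,172,40,32,12,"pics/h2.png"); np.save("p.npy",0)
E
```

```text
(no output)
```

View pics/h2.png

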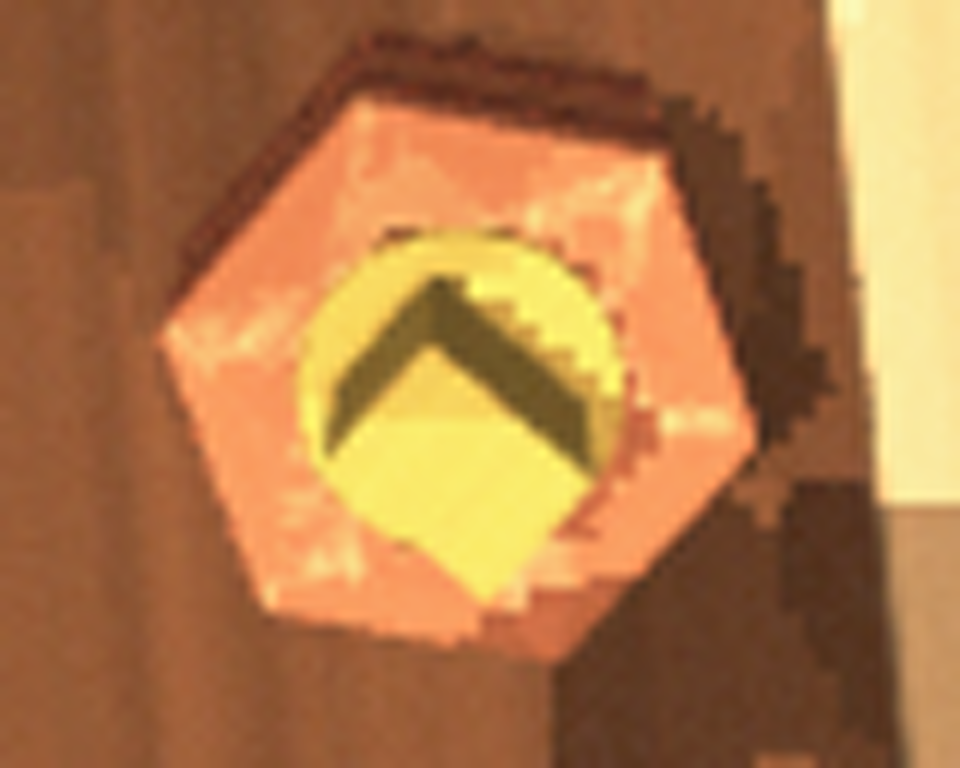

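The crop shows hex4's top hexagon clearly. The tab's thin (12 mm) axis points at the corners (265,610)/(668,150) in the crop. I'll compute its pose.

```bash
cat >> h.py <<'E'
def hexpose(p,cor,o,k,z):
    """cor: 6 corner px in order round (crop coords), first = a hex-x corner. -> centre, yaw deg of hex x (mod 180)"""
    P=np.array([w(p,(o[0]+(u+.5)/k-.5,o[1]+(v+.5)/k-.5),z) for u,v in cor])[:,:2]
    c=P.mean(0); a=np.degrees(np.arctan2(*(P-c).T[::-1])); s=np.sign(((a[1]-a[0]+180)%360)-180)
    q=np.unwrap(np.radians(a-s*60*np.arange(6)));yaw=np.degrees(q.mean())
    print("centre",c.round(4),"yaw %.1f"%(((yaw+90)%180)-90),"corner r mm",(np.linalg.norm(P-c,axis=1)*1000).round(1),"(24.25)")
    return c,((yaw+90)%180)-90
E
python3 - <<'E'
from h import *
p=shot("wrist")
c,y=hexpose(p,[(265,610),(163,340),(360,100),(668,150),(755,445),(555,662)],(289,140),12,.04)
delta([c[0],c[1],.0],y); stat()
E
```

```text
centre [0.464  0.0606] yaw 45.0 corner r mm [24.3 24.  24.3 25.  24.  24.1] (24.25)
shift tool mm [  0.9   0.5 198.7]
twist deg -49.2 (or 130.8)
t50.12 tcp [0.4635 0.06   0.1987] jawdir -4.2 xdir 85.8 F [-0.3 -0.5  0.2] grip 0.400 j7 -0.44 tilt 0.06
```

```bash
python3 -m handwheel '[[0.0005,0.0005,0,0,0.35],[0,0,0,-10,0.35],[0,0,0,-10,0.35],[0,0,0,-10,0.35],[0,0,0,-10,0.35],[0,0,0,-9.2,0.35],[0,0,0.05,0,0.35],[0,0,0.05,0,0.35],[0,0,0,0,0.35],[0,0,0,0,0.35]]'
python3 - <<'E'
from h import *
T=stat(); p=shot("wrist"); cv2.imwrite("pics/h3.png",p["pixels"]); delta([.464,.0606,.016],45)
E
```

```text
time_s: 51.38
eef_pos: [0.4653, 0.0624, 0.1001]
eef_rot: [1.199, 2.902, 0.001]
ft_force: [-0.2, 0.4, 0.1]
gripper_width: 0.348
t51.38 tcp [0.4653 0.0624 0.1001] jawdir 45.1 xdir 135.1 F [-0.2  0.4  0.1] grip 0.348 j7 0.17 tilt 0.10
shift tool mm [ 0.1 -2.9 84.6]
twist deg 0.1 (or -179.9)
```

View pics/h3.png

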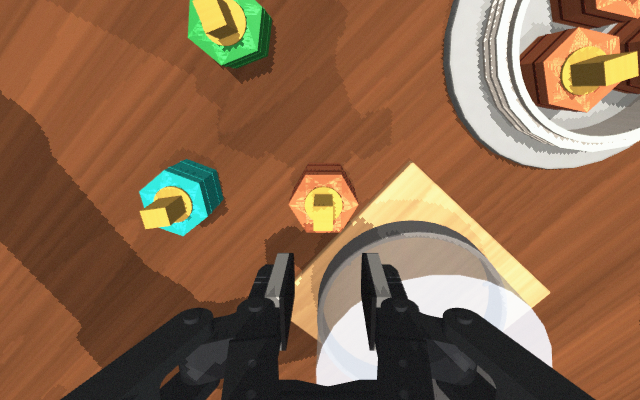

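Aligned. hex4's tab at col 323 confirms the small −y correction. Descend onto the tab.

```bash
python3 -m handwheel '[[0,-0.0025,0.03,0,0.35],[0,0,0.03,0,0.35],[0,0,0.015,0,0.35],[0,0,0.005,0,0.35],[0,0,0,0,0.35]]'
python3 - <<'E'
from h import *
T=stat();s=shot("side"); crop(s,300,215,40,30,12,"pics/h5.png")
p=shot("wrist"); crop(p,327,250,80,60,5,"pics/h5w.png")
E
```

```text
time_s: 52.05
eef_pos: [0.4638, 0.0606, 0.02]
eef_rot: [1.199, 2.902, 0.002]
ft_force: [-1.0, 0.6, 0.3]
gripper_width: 0.35
t52.05 tcp [0.4638 0.0606 0.02  ] jawdir 45.1 xdir 135.1 F [-1.   0.6  0.3] grip 0.350 j7 0.05 tilt 0.14
```

View pics/h5.png

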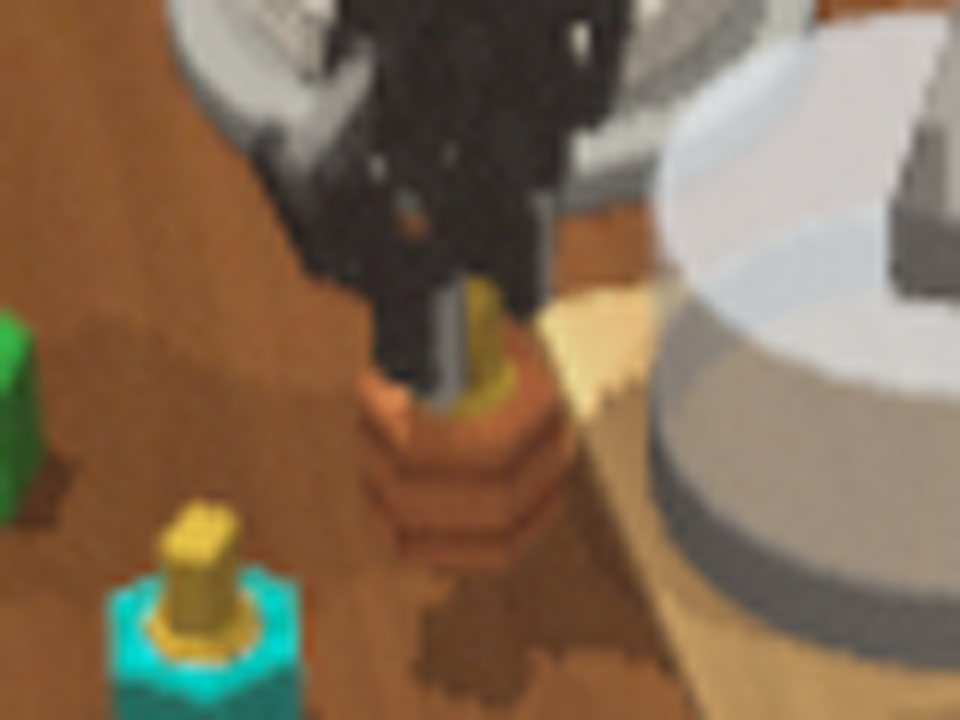

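View pics/h5w.png

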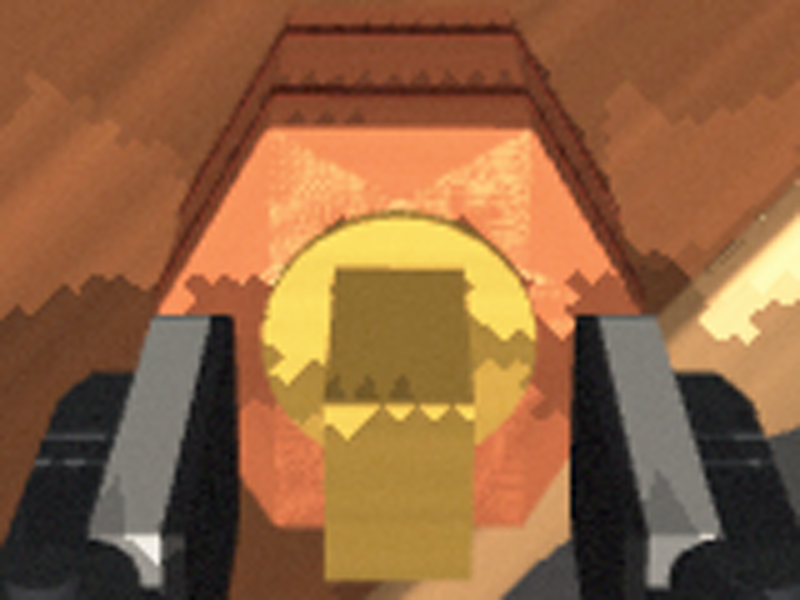

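```bash
python3 -m handwheel '[[0,0,0.003,0,0.35],[0,0,0,0,0.1],[0,0,0,0,0],[0,0,0,0,0],[0,0,0,0,0],[0,0,0,0,0]]' 50
python3 - <<'E'
from h import *
T=stat()
E
python3 -m handwheel '[[0,0,-0.01,0,0],[0,0,-0.03,0,0],[0,0,-0.05,0,0],[0,0,-0.05,0,0],[0,0,-0.03,0,0],[0,0,0,0,0],[0,0,0,0,0]]'
python3 - <<'E'
from h import *
T=stat();p=shot("wrist"); crop(p,327,250,80,60,5,"pics/h6w.png"); 
delta([.536,-.3345,.19],86)
E
```

```text
time_s: 52.9
eef_pos: [0.4627, 0.0604, 0.0161]
eef_rot: [1.199, 2.903, 0.0]
ft_force: [-0.1, -0.5, 5.5]
gripper_width: 0.124
t52.90 tcp [0.4627 0.0604 0.0161] jawdir 45.1 xdir 135.1 F [-0.1 -0.5  5.5] grip 0.124 j7 0.05 tilt 0.02
time_s: 53.78
eef_pos: [0.4614, 0.0599, 0.1852]
eef_rot: [-1.199, -2.902, 0.002]
ft_force: [-0.5, 0.2, -1.4]
gripper_width: 0.124
t53.77 tcp [0.4614 0.0599 0.1852] jawdir 45.1 xdir 135.1 F [-0.5  0.2 -1.4] grip 0.124 j7 0.29 tilt 0.11
shift tool mm [-331.3 -226.7   -5.3]
twist deg -40.9 (or 139.1)
```

View pics/h6w.png

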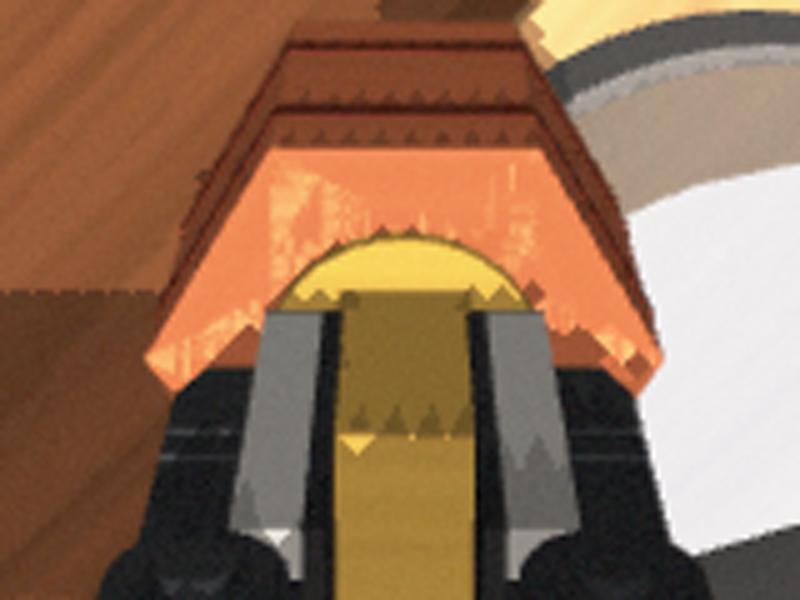

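hex4 is held. I carry it over the drawer, then align the jaw with the drawer's width.

```bash
python3 -m handwheel '[[-0.02,-0.014,0,0,0],[-0.041,-0.028,0,0,0],[-0.045,-0.031,0,0,0],[-0.045,-0.031,0,0,0],[-0.045,-0.031,0,0,0],[-0.045,-0.031,0,0,0],[-0.045,-0.031,0,0,0],[-0.03,-0.02,0,0,0],[-0.0155,-0.0105,0,0,0],[0,0,0,-10,0]]'
python3 -m handwheel '[[0,0,0,-10,0],[0,0,0,-10,0],[0,0,0,-10,0],[0,0,0,0,0],[0,0,0,0,0]]'
python3 - <<'E'
from h import *
T=stat();delta([.5353,-.334,.06],86)
p=shot("wrist"); cv2.imwrite("pics/p1.png",p["pixels"])
E
```

```text
time_s: 55.08
eef_pos: [0.5363, -0.3354, 0.1842]
eef_rot: [-0.936, -2.996, -0.0]
ft_force: [-0.1, 0.5, -1.1]
gripper_width: 0.126
time_s: 55.7
eef_pos: [0.5367, -0.3337, 0.1853]
eef_rot: [-0.136, -3.138, -0.001]
ft_force: [0.9, -0.2, -0.5]
gripper_width: 0.126
t55.70 tcp [ 0.5367 -0.3337  0.1853] jawdir 85.1 xdir 175.1 F [ 0.9 -0.2 -0.5] grip 0.126 j7 1.60 tilt 0.08
shift tool mm [  1.3  -0.5 125.3]
twist deg -0.9 (or 179.1)
```

View pics/p1.png

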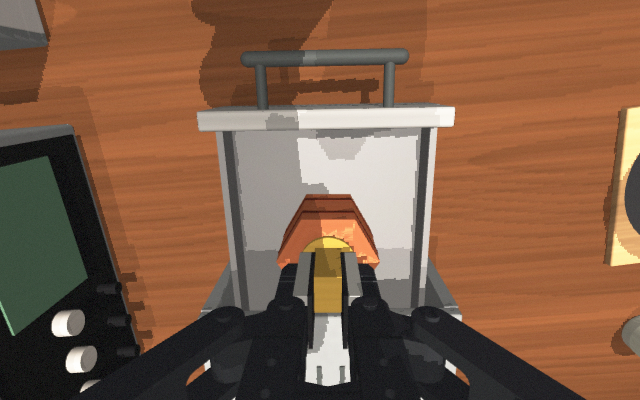

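The drawer interior is clear below the hex, which hangs on the centre line. Lowering in steps.

```bash
python3 -m handwheel '[[0.0013,-0.0005,0.03,-0.9,0],[0,0,0.05,0,0],[0,0,0.035,0,0],[0,0,0.02,0,0],[0,0,0.008,0,0],[0,0,0,0,0],[0,0,0,0,0]]'
python3 - <<'E'
from h import *
T=stat()
E
python3 -m handwheel '[[0,0,0.003,0,0],[0,0,0,0,0]]'
python3 - <<'E'
from h import *
T=stat()
E
python3 -m handwheel '[[0,0,0.0015,0,0],[0,0,0,0,0]]'
python3 - <<'E'
from h import *
T=stat();s=shot("side"); crop(s,380,320,60,45,8,"pics/p2.png")
E
```

```text
time_s: 56.62
eef_pos: [0.5368, -0.3355, 0.0443]
eef_rot: [0.109, 3.137, -0.002]
ft_force: [0.2, 0.3, -1.1]
gripper_width: 0.127
t56.62 tcp [ 0.5368 -0.3355  0.0443] jawdir 86.0 xdir 176.0 F [ 0.2  0.3 -1.1] grip 0.127 j7 1.49 tilt 0.15
time_s: 56.88
eef_pos: [0.5356, -0.3353, 0.0402]
eef_rot: [0.109, 3.139, -0.001]
ft_force: [-0.9, -0.3, -1.1]
gripper_width: 0.124
t56.88 tcp [ 0.5356 -0.3353  0.0402] jawdir 86.0 xdir 176.0 F [-0.9 -0.3 -1.1] grip 0.124 j7 1.48 tilt 0.03
time_s: 57.12
eef_pos: [0.5355, -0.3351, 0.0383]
eef_rot: [-0.109, -3.14, -0.0]
ft_force: [0.5, -0.3, -0.8]
gripper_width: 0.128
t57.12 tcp [ 0.5355 -0.3351  0.0383] jawdir 86.0 xdir 176.0 F [ 0.5 -0.3 -0.8] grip 0.128 j7 1.48 tilt 0.01
```

View pics/p2.png

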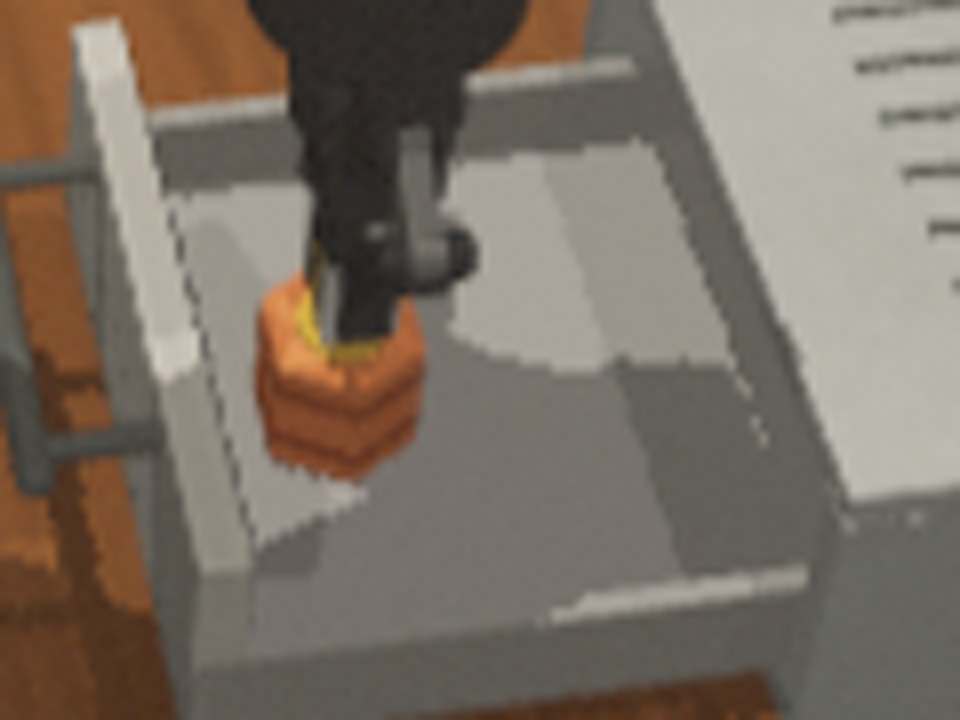

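```bash
python3 -m handwheel '[[0,0,0.0015,0,0],[0,0,0,0,0]]'
python3 - <<'E'
from h import *
T=stat()
E
python3 -m handwheel '[[0,0,0.001,0,0],[0,0,0,0,0]]'
python3 - <<'E'
from h import *
T=stat()
E
```

```text
time_s: 57.42
eef_pos: [0.5355, -0.335, 0.0367]
eef_rot: [-0.109, -3.139, -0.0]
ft_force: [0.8, 0.3, -0.7]
gripper_width: 0.125
t57.42 tcp [ 0.5355 -0.335   0.0367] jawdir 86.0 xdir 176.0 F [ 0.8  0.3 -0.7] grip 0.125 j7 1.48 tilt 0.02
time_s: 57.68
eef_pos: [0.5357, -0.3351, 0.0362]
eef_rot: [0.109, 3.14, -0.0]
ft_force: [-0.5, 0.8, 0.6]
gripper_width: 0.128
t57.67 tcp [ 0.5357 -0.3351  0.0362] jawdir 86.0 xdir 176.0 F [-0.5  0.8  0.6] grip 0.128 j7 1.48 tilt 0.01
```

Contact at TCP z = 0.0362, as predicted. Release, rise, and go to the pot.

```bash
python3 -m handwheel '[[0,0,0,0,0.1],[0,0,0,0,0.3],[0,0,0,0,0.3],[0,0,-0.02,0,0.3],[0,0,-0.05,0,0.3],[0,0,-0.05,0,0.35],[0,0,-0.045,0,0.35],[0,0,0,0,0.35]]'
python3 - <<'E'
from h import *
T=stat();p=shot("wrist"); cv2.imwrite("pics/p3.png",p["pixels"]); delta([.49,.255,.2]); 
E
```

```text
time_s: 58.68
eef_pos: [0.5391, -0.3359, 0.2068]
eef_rot: [0.108, 3.13, -0.007]
ft_force: [0.4, -0.9, -0.4]
gripper_width: 0.349
t58.67 tcp [ 0.5391 -0.3359  0.2068] jawdir 86.0 xdir 176.0 F [ 0.4 -0.9 -0.4] grip 0.349 j7 1.62 tilt 0.59
shift tool mm [ 88.  585.9   2.3]
```

View pics/p3.png

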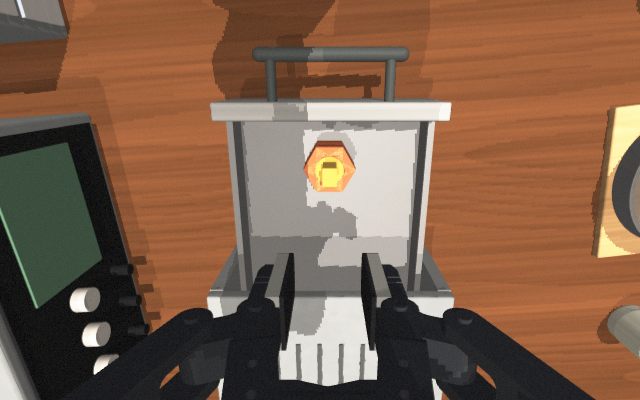

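hex4 stands upright on the centre line. On to the pot.

```bash
python3 -m handwheel '[[0.003,0.03,0,0,0.35],[0.006,0.055,0,0,0.35],[0.006,0.055,0,0,0.35],[0.006,0.055,0,0,0.35],[0.006,0.055,0,0,0.35],[0.006,0.055,0,0,0.35],[0.006,0.055,0,0,0.35],[0.006,0.055,0,0,0.35],[0.006,0.055,0,0,0.35],[0.006,0.055,0,0,0.35]]'
python3 -m handwheel '[[0.006,0.04,0,0,0.35],[0.004,0.022,0,0,0.35],[0,0,0,0,0.35],[0,0,0,0,0.35]]'
python3 - <<'E'
from h import *
T=stat();p=shot("wrist"); cv2.imwrite("pics/q1.png",p["pixels"]); print(px(p,[.5105,.2575,.056]))
E
```

```text
time_s: 59.98
eef_pos: [0.514, 0.1936, 0.2]
eef_rot: [-0.109, -3.138, 0.002]
ft_force: [0.4, -0.9, 0.8]
gripper_width: 0.351
time_s: 60.48
eef_pos: [0.5092, 0.2531, 0.2001]
eef_rot: [-0.111, -3.138, 0.004]
ft_force: [1.0, -0.4, 0.3]
gripper_width: 0.348
t60.48 tcp [0.5092 0.2531 0.2001] jawdir 86.0 xdir 176.0 F [ 1.  -0.4  0.3] grip 0.348 j7 0.57 tilt 0.16
[332.85092394 176.48754805]
```

View pics/q1.png

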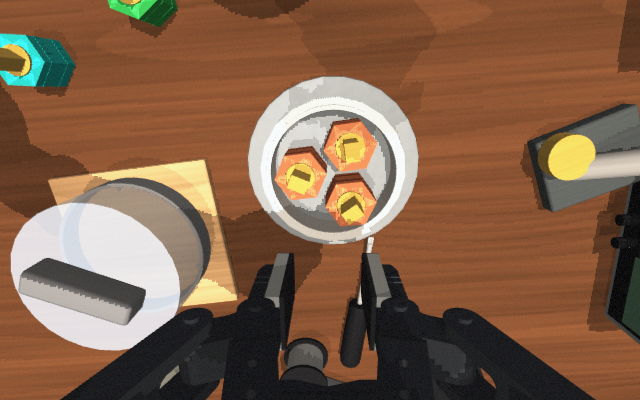

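```bash
python3 - <<'E'
from h import *
p=shot("wrist"); crop(p,332,172,60,56,7,"pics/q2.png")
p2=p["pixels"]
E
```

```text
(no output)
```

View pics/q2.png

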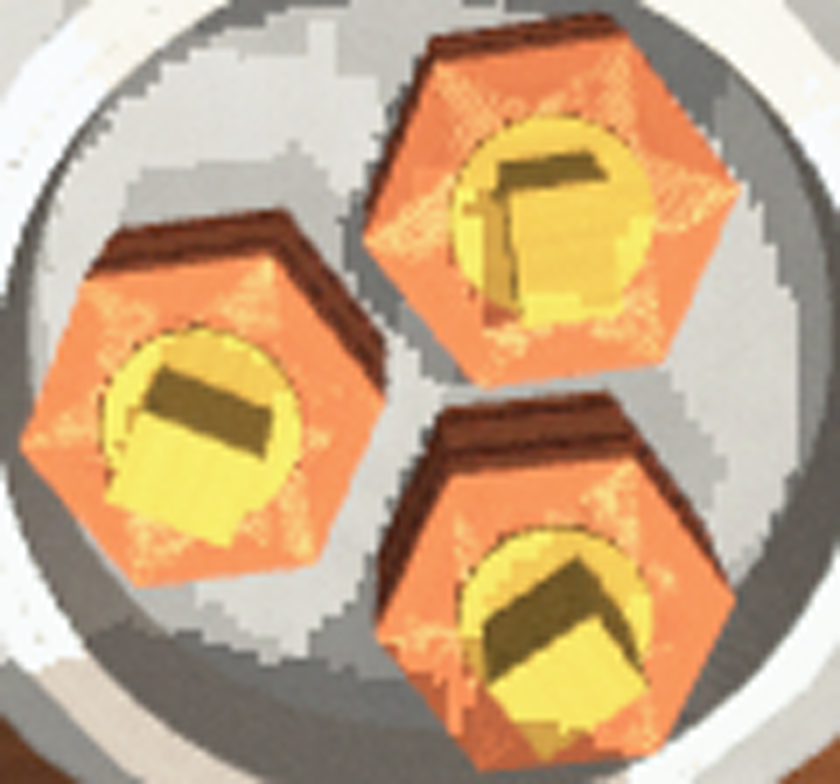

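```bash
python3 - <<'E'
from h import *
p=shot("wrist"); crop(p,351,146,28,28,20,"pics/q3.png")
E
```

```text
(no output)
```

View pics/q3.png

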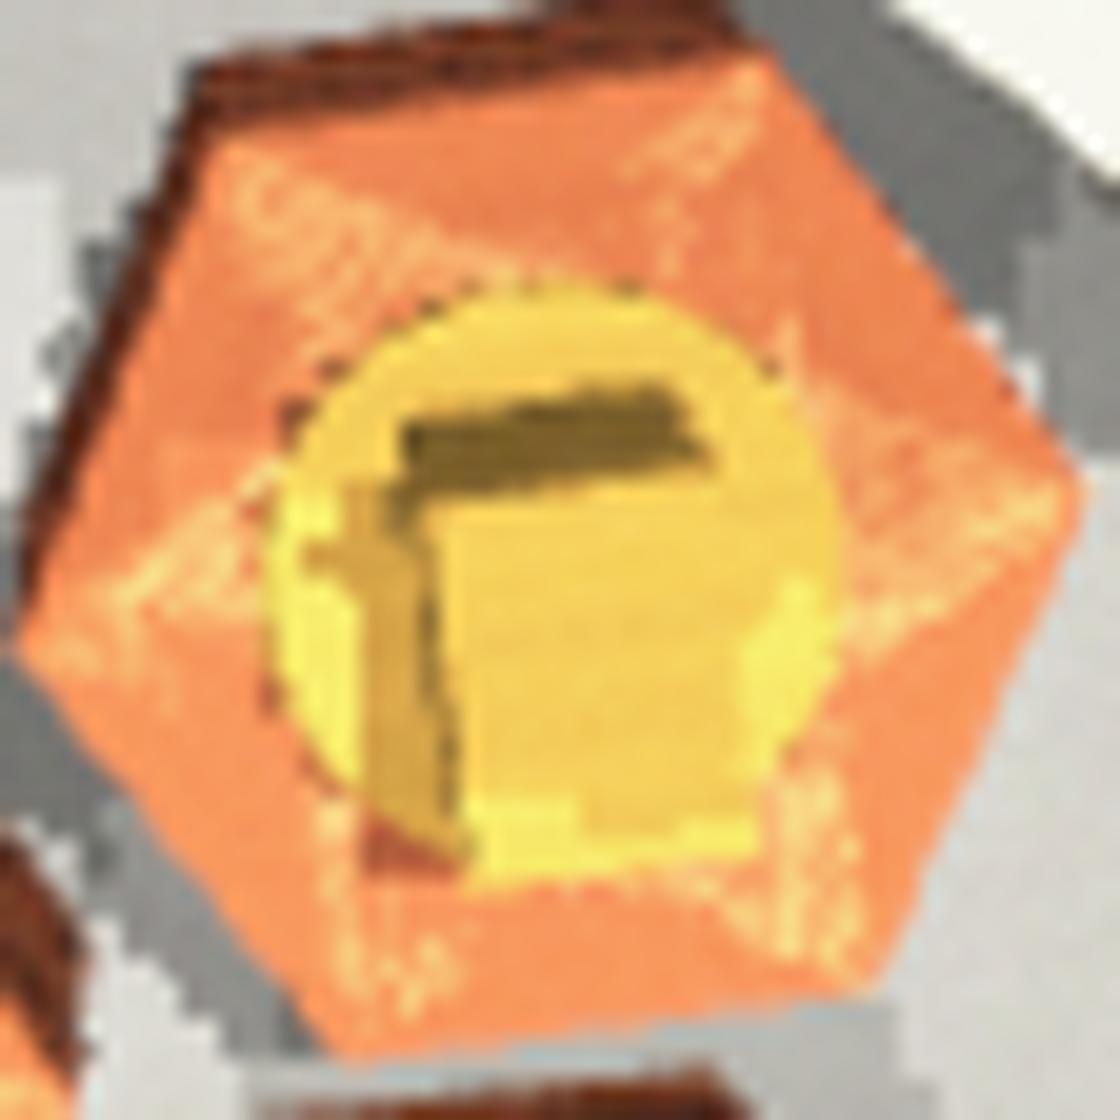

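Poses of the three pot insulators, with each thin tab axis read from the tab's rectangle (P right-top, Q left, R right-bottom):

```bash
python3 - <<'E'
from h import *
p=shot("wrist"); T=stat(); o=(272,116)
for n,c in dict(P=[(740,188),(628,42),(440,62),(362,240),(485,387),(663,362)],Q=[(275,258),(385,400),(315,562),(143,588),(20,440),(88,280)],R=[(657,752),(735,600),(635,460),(440,490),(378,632),(482,770)]).items():
    print(n); q,y=hexpose(p,c,o,7,.056); delta([q[0],q[1],.1],y)
E
```

```text
t60.67 tcp [0.5098 0.2534 0.2007] jawdir 85.9 xdir 175.9 F [-0.5 -0.1 -0.3] grip 0.349 j7 0.57 tilt 0.06
P
centre [0.4848 0.2753] yaw -86.3 corner r mm [24.1 23.6 24.2 24.7 24.  24.1] (24.25)
shift tool mm [ 26.4  20.2 100.6]
twist deg -7.8 (or 172.2)
Q
centre [0.5088 0.2282] yaw -27.1 corner r mm [23.9 24.  23.9 24.3 24.5 24. ] (24.25)
shift tool mm [ -0.8 -25.1 100.7]
twist deg -67.0 (or 113.0)
R
centre [0.5392 0.2727] yaw 32.6 corner r mm [24.  24.4 24.4 23.8 23.9 23.8] (24.25)
shift tool mm [-28.   21.4 100.6]
twist deg 53.3 (or -126.7)
```

```bash
python3 -m handwheel '[[0.0264,0.0202,0,0,0.35],[0,0,0.02,-7.8,0.35],[0,0,0.05,0,0.35],[0,0,0.02,0,0.35],[0,0,0,0,0.35],[0,0,0,0,0.35]]'
python3 - <<'E'
from h import *
T=stat(); p=shot("wrist"); cv2.imwrite("pics/q4.png",p["pixels"]); delta([.4848,.2753,.034],-86.3)
E
```

```text
time_s: 61.42
eef_pos: [0.4855, 0.2779, 0.1122]
eef_rot: [-0.104, 3.138, 0.002]
ft_force: [0.6, 0.8, 0.4]
gripper_width: 0.347
t61.42 tcp [0.4855 0.2779 0.1122] jawdir 93.8 xdir -176.2 F [0.6 0.8 0.4] grip 0.347 j7 0.51 tilt 0.14
shift tool mm [ 1.2 -2.8 78.4]
twist deg 0.1 (or -179.9)
```

View pics/q4.png

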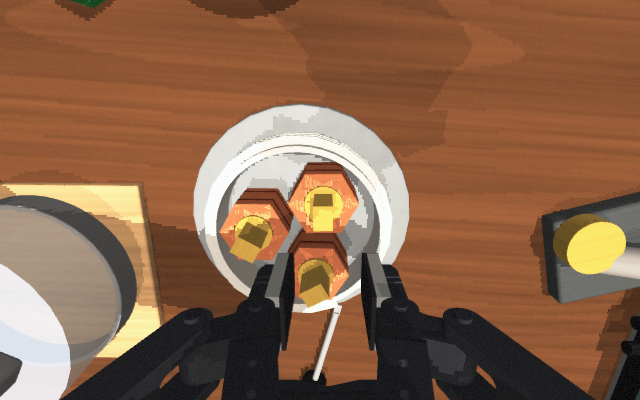

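P's tab is square to the jaws. I'll correct −2.8 mm and descend.

```bash
python3 -m handwheel '[[0.001,-0.0028,0.025,0,0.35],[0,0,0.03,0,0.35],[0,0,0.016,0,0.35],[0,0,0.004,0,0.35],[0,0,0,0,0.35],[0,0,0,0,0.35]]'
python3 - <<'E'
from h import *
T=stat(); p=shot("wrist"); crop(p,327,250,80,60,5,"pics/q5.png"); delta([.4848,.2753,.034],-86.3)
E
```

```text
time_s: 62.22
eef_pos: [0.4844, 0.2748, 0.0368]
eef_rot: [-0.105, 3.138, 0.001]
ft_force: [0.4, -0.1, -0.7]
gripper_width: 0.35
t62.23 tcp [0.4844 0.2748 0.0368] jawdir 93.8 xdir -176.2 F [ 0.4 -0.1 -0.7] grip 0.350 j7 0.41 tilt 0.10
shift tool mm [-0.5  0.5  2.8]
twist deg 0.1 (or -179.9)
```

View pics/q5.png

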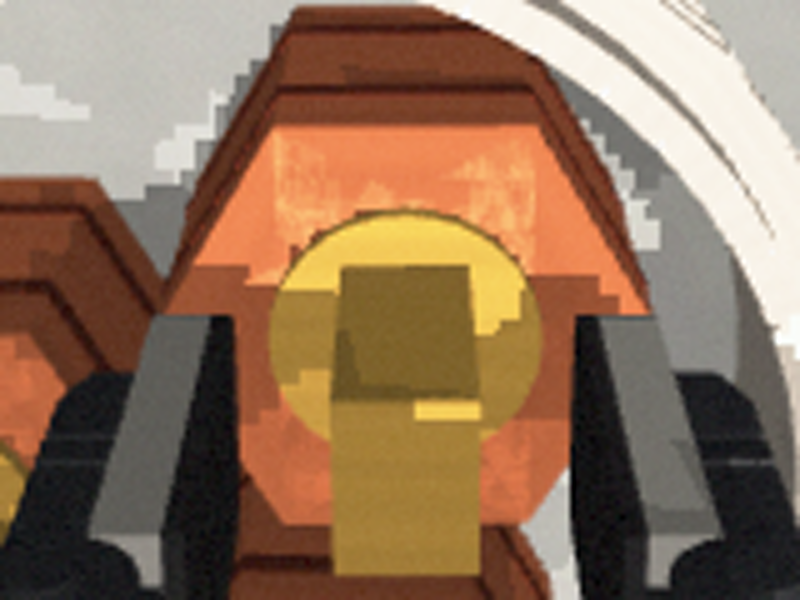

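Centred. Lower 2 mm, close, lift straight out of the pot.

```bash
python3 -m handwheel '[[0,0,0.002,0,0.35],[0,0,0,0,0.1],[0,0,0,0,0],[0,0,0,0,0],[0,0,0,0,0],[0,0,0,0,0]]' 50
python3 - <<'E'
from h import *
T=stat()
E
python3 -m handwheel '[[0,0,-0.01,0,0],[0,0,-0.03,0,0],[0,0,-0.05,0,0],[0,0,-0.05,0,0],[0,0,-0.03,0,0],[0,0,0,0,0],[0,0,0,0,0]]'
python3 - <<'E'
from h import *
T=stat();p=shot("wrist"); cv2.imwrite("pics/q6.png",p["pixels"]); delta([.585,-.336,.205],86)
E
```

```text
time_s: 63.02
eef_pos: [0.4838, 0.2742, 0.034]
eef_rot: [-0.105, 3.14, -0.0]
ft_force: [-0.1, 0.4, 1.7]
gripper_width: 0.129
t63.02 tcp [0.4838 0.2742 0.034 ] jawdir 93.8 xdir -176.2 F [-0.1  0.4  1.7] grip 0.129 j7 0.40 tilt 0.01
time_s: 63.9
eef_pos: [0.483, 0.2733, 0.203]
eef_rot: [0.105, -3.138, 0.002]
ft_force: [-0.3, -0.9, -1.7]
gripper_width: 0.127
t63.90 tcp [0.483  0.2733 0.203 ] jawdir 93.8 xdir -176.2 F [-0.3 -0.9 -1.7] grip 0.127 j7 0.63 tilt 0.11
shift tool mm [ -61.4 -614.6   -1.7]
twist deg 7.8 (or -172.2)
```

View pics/q6.png

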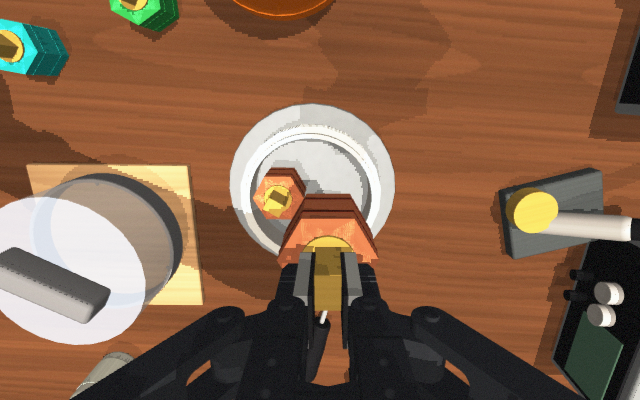

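```bash
python3 -m handwheel '[[-0.0025,-0.025,0,0,0],[-0.005,-0.05,0,0,0],[-0.0055,-0.055,0,0,0],[-0.0055,-0.055,0,0,0],[-0.0055,-0.055,0,0,0],[-0.0055,-0.055,0,0,0],[-0.0055,-0.055,0,0,0],[-0.0055,-0.055,0,0,0],[-0.0055,-0.055,0,0,0],[-0.0055,-0.055,0,0,0]]'
python3 -m handwheel '[[-0.005,-0.05,0,0,0],[-0.004,-0.035,0,0,0],[-0.001,-0.0146,0,0,0],[0,0,0,7.8,0],[0,0,0,0,0],[0,0,0,0,0]]'
python3 - <<'E'
from h import *
T=stat();p=shot("wrist"); cv2.imwrite("pics/r1.png",p["pixels"]); delta([.5836,-.3384,.05],86)
E
```

```text
time_s: 65.2
eef_pos: [0.5684, -0.2376, 0.2019]
eef_rot: [0.105, -3.137, -0.003]
ft_force: [0.9, -0.3, -1.1]
gripper_width: 0.123
time_s: 65.95
eef_pos: [0.586, -0.3331, 0.2035]
eef_rot: [-0.102, -3.139, -0.001]
ft_force: [-0.4, -0.1, -1.7]
gripper_width: 0.126
t65.95 tcp [ 0.586  -0.3331  0.2035] jawdir 86.3 xdir 176.3 F [-0.4 -0.1 -1.7] grip 0.126 j7 1.59 tilt 0.07
shift tool mm [  2.   -5.2 153.7]
twist deg 0.2 (or -179.8)
```

View pics/r1.png

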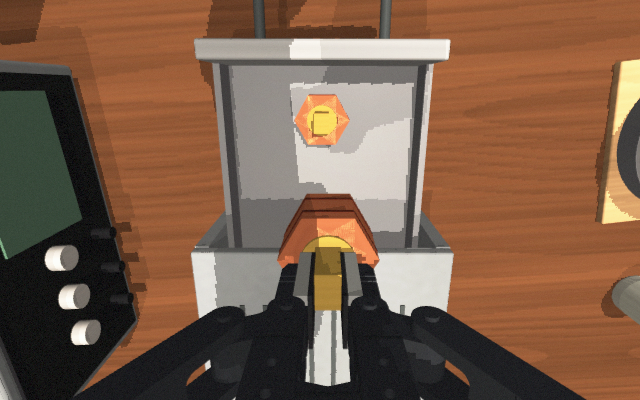

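```bash
python3 - <<'E'
from h import *
p=shot("wrist"); crop(p,321,120,40,32,14,"pics/r2.png")
E
```

```text
(no output)
```

View pics/r2.png

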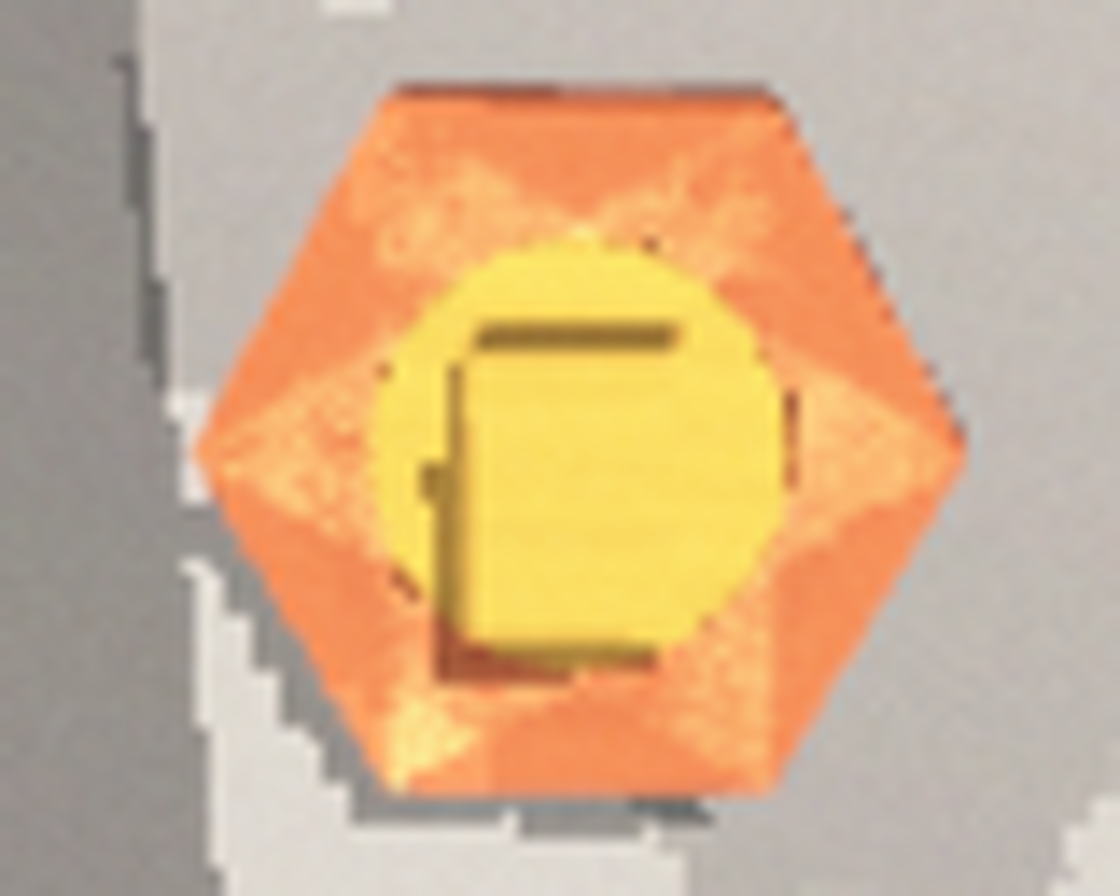

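```bash
python3 - <<'E'
from h import *
p=shot("wrist"); T=stat()
c,y=hexpose(p,[(965,442),(775,97),(390,97),(197,452),(388,795),(770,795)],(281,88),14,.06)
ux=np.array([np.cos(np.radians(-4)),np.sin(np.radians(-4))])
B=c+.042*ux; print("B",B); g=c+.049*ux; delta([g[0],g[1],.046],86)
# held hex centre
crop(p,327,235,60,45,7,"pics/r3.png")
E
```

```text
t66.10 tcp [ 0.5861 -0.3341  0.2039] jawdir 86.1 xdir 176.1 F [ 0.2  0.3 -1.4] grip 0.126 j7 1.59 tilt 0.01
centre [ 0.536  -0.3352] yaw 86.1 corner r mm [24.  24.3 24.1 24.  24.8 24.6] (24.25)
B [ 0.57792355 -0.3381651 ]
shift tool mm [  0.8  -4.6 157.9]
twist deg 0.1 (or -179.9)
```

View pics/r3.png

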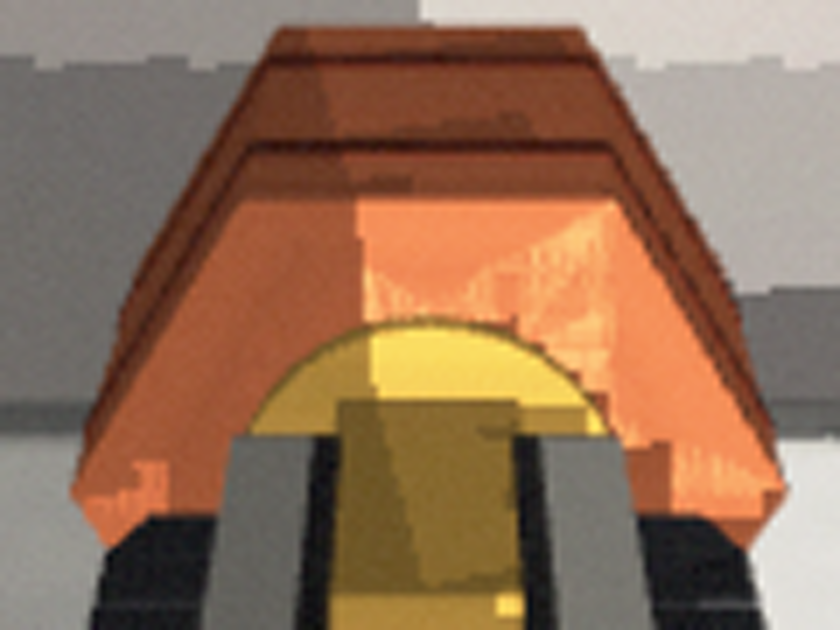

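```bash
cat >> h.py <<'E'
def held(p,T,l,r,o,k):
    """far top edge corners (crop px) of the held hex -> hex centre offset from TCP in tool x,y (mm)"""
    z=T[2,3]+.0225
    P=[w(p,(o[0]+(u+.5)/k-.5,o[1]+(v+.5)/k-.5),z) for u,v in (l,r)]
    L=[(np.linalg.inv(T)@np.append(q,1))[:2] for q in P]; m=(L[0]+L[1])/2
    print("edge len %.1f (24.25) centre offset tool mm"%(1000*np.linalg.norm(L[0]-L[1])),(m*1000-[21,0]).round(1))
E
python3 - <<'E'
from h import *
T=tool(); p=shot("wrist"); held(p,T,(240,198),(612,198),(267,190),7)
E
python3 -m handwheel '[[0.001,-0.0046,0.03,0,0],[0,0,0.05,0,0],[0,0,0.04,0,0],[0,0,0.025,0,0],[0,0,0.008,0,0],[0,0,0,0,0],[0,0,0,0,0]]'
python3 - <<'E'
from h import *
T=stat(); p=shot("wrist"); crop(p,327,200,80,60,5,"pics/r4.png"); delta([.5780,-.3382,.039],86)
s=shot("side"); crop(s,380,320,50,37,10,"pics/r4s.png")
E
```

```text
edge len 24.2 (24.25) centre offset tool mm [-0.4 -0.2]
time_s: 67.03
eef_pos: [0.586, -0.3397, 0.0525]
eef_rot: [0.109, 3.137, -0.002]
ft_force: [-0.0, -0.7, -0.8]
gripper_width: 0.126
t67.03 tcp [ 0.586  -0.3397  0.0525] jawdir 86.0 xdir 176.0 F [-0.  -0.7 -0.8] grip 0.126 j7 1.48 tilt 0.16
shift tool mm [ 8.1  1.  13.5]
twist deg 0.0 (or -180.0)
```

View pics/r4.png

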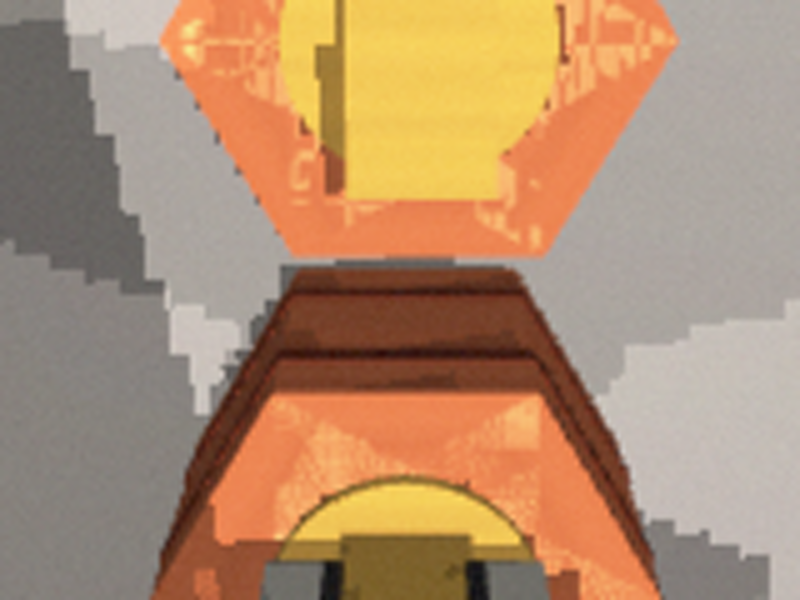

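View pics/r4s.png

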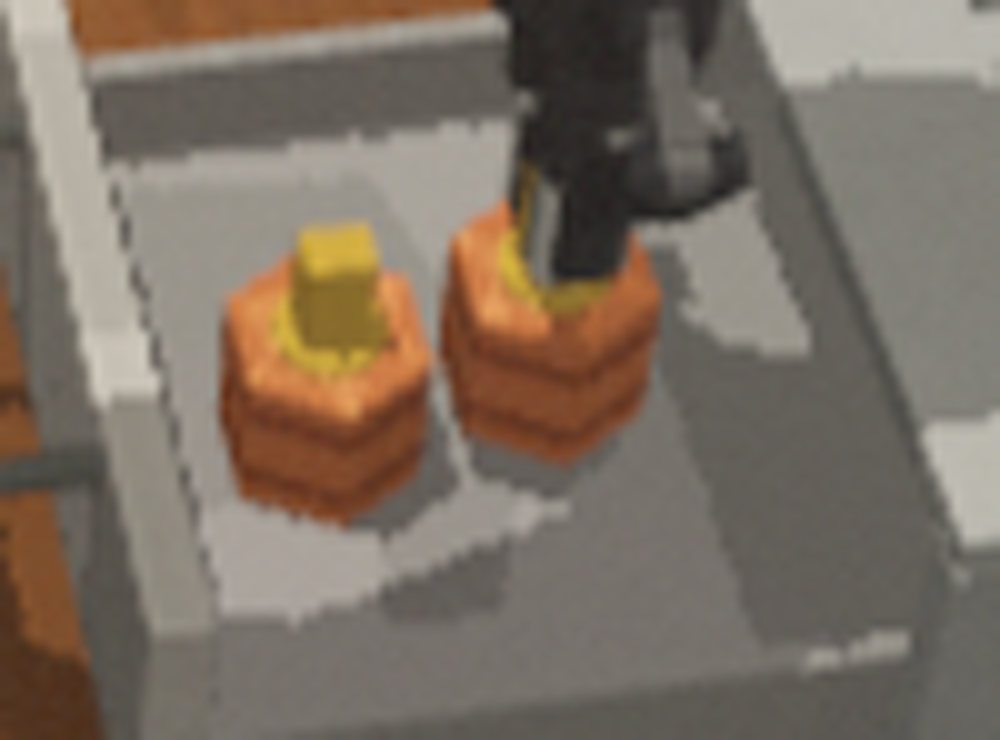

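```bash
python3 -m handwheel '[[0,0.0013,0.008,0,0],[0,0,0.004,0,0],[0,0,0,0,0]]'
python3 - <<'E'
from h import *
T=stat()
E
python3 -m handwheel '[[0,0,0.0015,0,0],[0,0,0,0,0]]'
python3 - <<'E'
from h import *
T=stat();delta([.5780,-.3382,.039],86)
E
```

```text
time_s: 67.5
eef_pos: [0.5846, -0.3379, 0.0385]
eef_rot: [-0.109, -3.139, -0.0]
ft_force: [0.2, -0.1, -1.3]
gripper_width: 0.128
t67.50 tcp [ 0.5846 -0.3379  0.0385] jawdir 86.0 xdir 176.0 F [ 0.2 -0.1 -1.3] grip 0.128 j7 1.47 tilt 0.04
time_s: 67.75
eef_pos: [0.585, -0.338, 0.0381]
eef_rot: [-0.109, -3.14, 0.0]
ft_force: [-1.0, 0.7, 3.1]
gripper_width: 0.123
t67.75 tcp [ 0.585  -0.338   0.0381] jawdir 86.0 xdir 176.0 F [-1.   0.7  3.1] grip 0.123 j7 1.47 tilt 0.02
shift tool mm [ 6.9 -0.7 -0.9]
twist deg 0.0 (or -180.0)
```

```bash
python3 -m handwheel '[[0,0,-0.0008,0,0],[0.003,0,0,0,0],[0.003,0,0,0,0],[0.0015,0,0,0,0],[0.0008,0,0,0,0],[0.0008,0,0,0,0],[0,0,0,0,0]]'
python3 - <<'E'
from h import *
T=stat(); p=shot("wrist"); crop(p,327,200,80,60,5,"pics/r5.png")
E
```

```text
time_s: 68.62
eef_pos: [0.5756, -0.3374, 0.0381]
eef_rot: [-0.109, -3.139, -0.0]
ft_force: [0.3, 0.9, -1.6]
gripper_width: 0.126
t68.62 tcp [ 0.5756 -0.3374  0.0381] jawdir 86.0 xdir 176.0 F [ 0.3  0.9 -1.6] grip 0.126 j7 1.47 tilt 0.01
```

View pics/r5.png

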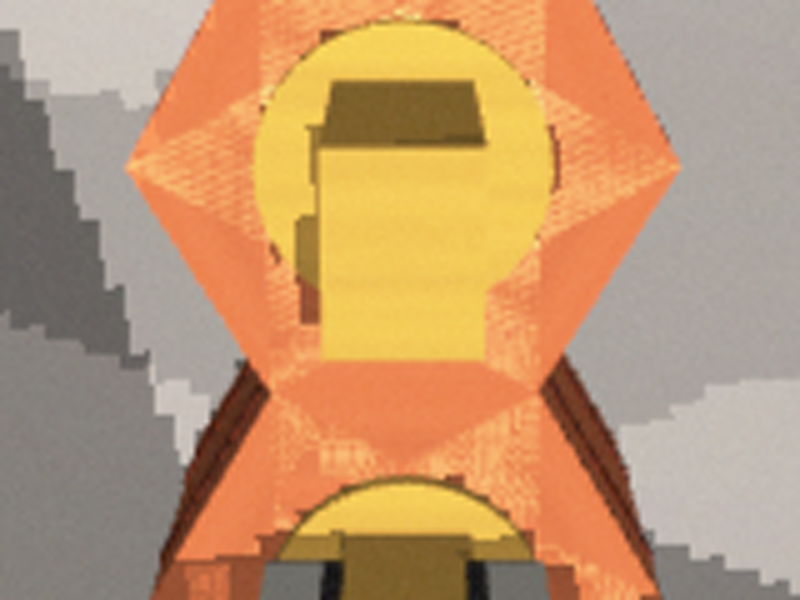

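Face to face, no gap, corners coincide. Settle, release, return to the pot.

```bash
python3 -m handwheel '[[0,0,0.001,0,0],[0,0,0,0,0.1],[0,0,0,0,0.3],[0,0,0,0,0.3],[0,0,-0.02,0,0.3],[0,0,-0.05,0,0.3],[0,0,-0.05,0,0.35],[0,0,-0.045,0,0.35],[0,0,0,0,0.35]]'
python3 - <<'E'
from h import *
T=stat();p=shot("wrist"); cv2.imwrite("pics/r6.png",p["pixels"]); delta([.5088,.2282,.2]); 
E
```

```text
time_s: 69.8
eef_pos: [0.5794, -0.3381, 0.2084]
eef_rot: [0.109, 3.13, -0.006]
ft_force: [0.3, -0.2, -0.8]
gripper_width: 0.351
t69.80 tcp [ 0.5794 -0.3381  0.2084] jawdir 86.0 xdir 176.0 F [ 0.3 -0.2 -0.8] grip 0.351 j7 1.59 tilt 0.60
shift tool mm [107.7 559.9   3.8]
```

View pics/r6.png

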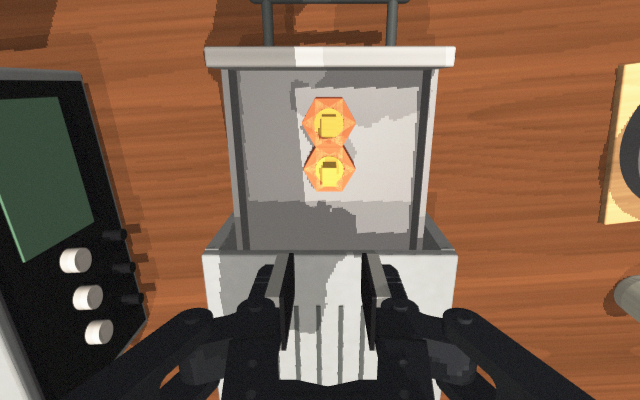

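Two in place. Next Q, at (0.509, 0.228).

```bash
python3 -m handwheel '[[0.005,0.025,0,0,0.35],[0.01,0.053,0,0,0.35],[0.0105,0.055,0,0,0.35],[0.0105,0.055,0,0,0.35],[0.0105,0.055,0,0,0.35],[0.0105,0.055,0,0,0.35],[0.0105,0.055,0,0,0.35],[0.0105,0.055,0,0,0.35],[0.0105,0.055,0,0,0.35],[0.0105,0.055,0,0,0.35]]'
python3 -m handwheel '[[0.006,0.032,0,0,0.35],[0.002,0.01,0,0,0.35],[0,0,0,-10,0.35],[0,0,0,-10,0.35],[0,0,0,-10,0.35],[0,0,0,-10,0.35],[0,0,0,-10,0.35],[0,0,0,-10,0.35],[0,0,0,-7,0.35],[0,0,0,0,0.35]]'
python3 -m handwheel '[[0,0,0.05,0,0.35],[0,0,0.025,0,0.35],[0,0,0,0,0.35],[0,0,0,0,0.35]]'
python3 - <<'E'
from h import *
T=stat();p=shot("wrist"); cv2.imwrite("pics/q7.png",p["pixels"]); delta([.5088,.2282,.034],-27.1)
E
```

```text
time_s: 71.1
eef_pos: [0.5095, 0.1884, 0.2008]
eef_rot: [-0.106, -3.136, 0.002]
ft_force: [-0.0, -0.9, -0.3]
gripper_width: 0.348
time_s: 72.35
eef_pos: [0.507, 0.2267, 0.201]
eef_rot: [1.637, -2.678, 0.0]
ft_force: [-0.2, -0.1, 0.3]
gripper_width: 0.351
time_s: 72.85
eef_pos: [0.5082, 0.2289, 0.128]
eef_rot: [-1.64, 2.678, -0.0]
ft_force: [-0.4, -0.9, 0.3]
gripper_width: 0.348
t72.85 tcp [0.5082 0.2289 0.128 ] jawdir 153.0 xdir -117.0 F [-0.4 -0.9  0.3] grip 0.348 j7 1.47 tilt 0.06
shift tool mm [ 0.9 -0.6 94.4]
twist deg 0.1 (or -179.9)
```

View pics/q7.png

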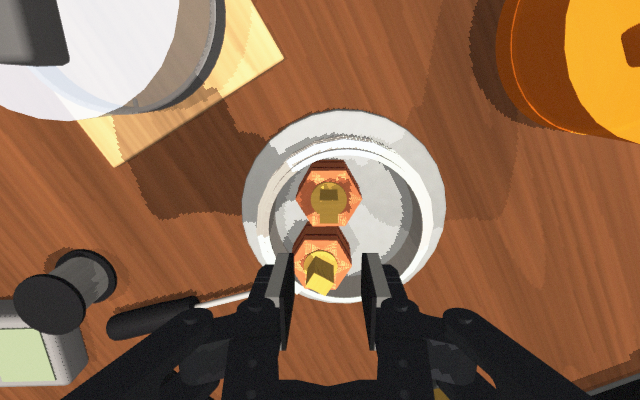

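```bash
python3 -m handwheel '[[0.001,-0.0003,0.03,0,0.35],[0,0,0.04,0,0.35],[0,0,0.016,0,0.35],[0,0,0.005,0,0.35],[0,0,0,0,0.35],[0,0,0,0,0.35]]'
python3 - <<'E'
from h import *
T=stat(); p=shot("wrist"); crop(p,327,250,80,60,5,"pics/q8.png"); delta([.5088,.2282,.034],-27.1)
E
```

```text
time_s: 73.65
eef_pos: [0.5085, 0.2283, 0.0374]
eef_rot: [-1.641, 2.677, -0.0]
ft_force: [0.6, 0.7, -0.1]
gripper_width: 0.351
t73.65 tcp [0.5085 0.2283 0.0374] jawdir 153.0 xdir -117.0 F [ 0.6  0.7 -0.1] grip 0.351 j7 1.33 tilt 0.13
shift tool mm [-0.3 -0.3  3.3]
twist deg 0.1 (or -179.9)
```

View pics/q8.png

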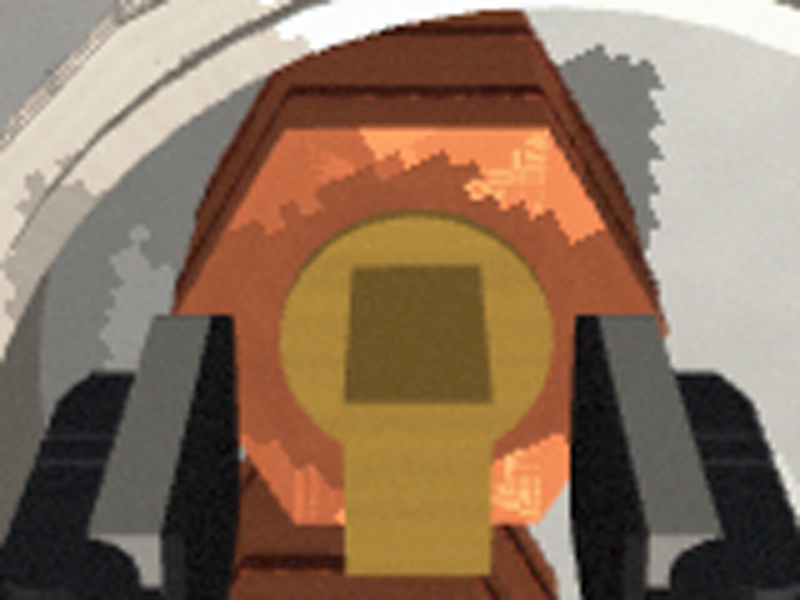

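```bash
python3 -m handwheel '[[0,0.001,0.003,0,0.35],[0,0,0,0,0.1],[0,0,0,0,0],[0,0,0,0,0],[0,0,0,0,0],[0,0,0,0,0]]' 50
python3 - <<'E'
from h import *
T=stat()
E
python3 -m handwheel '[[0,0,-0.01,0,0],[0,0,-0.03,0,0],[0,0,-0.05,0,0],[0,0,-0.05,0,0],[0,0,-0.03,0,0],[0,0,0,0,0],[0,0,0,0,0]]'
python3 - <<'E'
from h import *
T=stat();p=shot("wrist"); cv2.imwrite("pics/q9.png",p["pixels"]); delta([.559,-.292,.2],86)
E
```

```text
time_s: 74.45
eef_pos: [0.5068, 0.2281, 0.0333]
eef_rot: [-1.642, 2.678, -0.0]
ft_force: [-0.4, -0.4, 2.2]
gripper_width: 0.125
t74.45 tcp [0.5068 0.2281 0.0333] jawdir 153.0 xdir -117.0 F [-0.4 -0.4  2.2] grip 0.125 j7 1.33 tilt 0.01
time_s: 75.32
eef_pos: [0.5061, 0.2271, 0.2024]
eef_rot: [1.641, -2.677, 0.001]
ft_force: [-0.3, -0.0, -2.0]
gripper_width: 0.125
t75.33 tcp [0.5061 0.2271 0.2024] jawdir 153.0 xdir -117.0 F [-0.3 -0.  -2. ] grip 0.125 j7 1.58 tilt 0.11
shift tool mm [ 438.4 -282.8    2.6]
twist deg 67.0 (or -113.0)
```

View pics/q9.png

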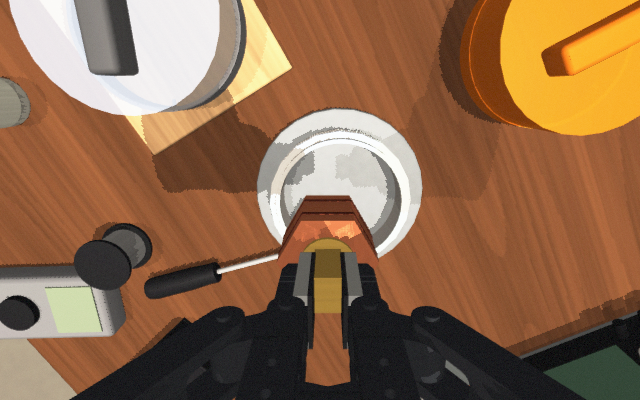

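```bash
python3 -m handwheel '[[0.02,-0.013,0,0,0],[0.04,-0.0258,0,0,0],[0.045,-0.029,0,0,0],[0.045,-0.029,0,0,0],[0.045,-0.029,0,0,0],[0.045,-0.029,0,0,0],[0.045,-0.029,0,0,0],[0.045,-0.029,0,0,0],[0.045,-0.029,0,0,0],[0.04,-0.0258,0,0,0]]'
python3 -m handwheel '[[0.02,-0.013,0,0,0],[0,0,0,10,0],[0,0,0,10,0],[0,0,0,10,0],[0,0,0,10,0],[0,0,0,10,0],[0,0,0,10,0],[0,0,0,7,0],[0,0,0,0,0],[0,0,0,0,0]]'
python3 - <<'E'
from h import *
T=stat();p=shot("wrist"); cv2.imwrite("pics/s1.png",p["pixels"]); delta([.5576,-.2997,.2],86)
crop(p,360,130,50,45,8,"pics/s2.png"); crop(p,327,235,60,45,7,"pics/s3.png")
E
```

```text
time_s: 76.62
eef_pos: [0.5558, -0.2654, 0.2011]
eef_rot: [1.64, -2.677, -0.004]
ft_force: [1.3, -0.0, -1.8]
gripper_width: 0.125
time_s: 77.88
eef_pos: [0.5594, -0.2857, 0.2027]
eef_rot: [-0.104, -3.139, -0.001]
ft_force: [0.7, 0.3, -2.2]
gripper_width: 0.124
t77.88 tcp [ 0.5594 -0.2857  0.2027] jawdir 86.2 xdir 176.2 F [ 0.7  0.3 -2.2] grip 0.124 j7 1.49 tilt 0.07
shift tool mm [  0.9 -13.7   2.8]
twist deg 0.2 (or -179.8)
```

View pics/s1.png

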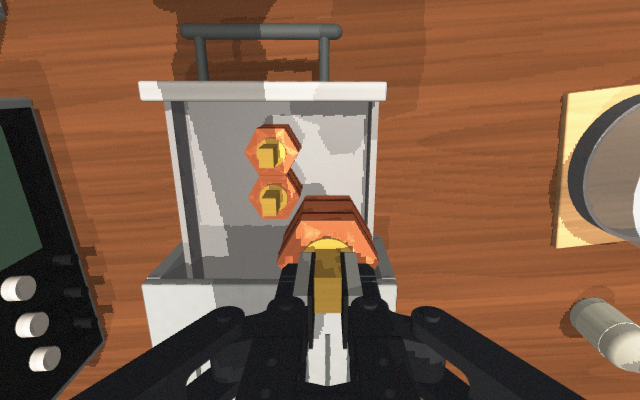

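View pics/s3.png

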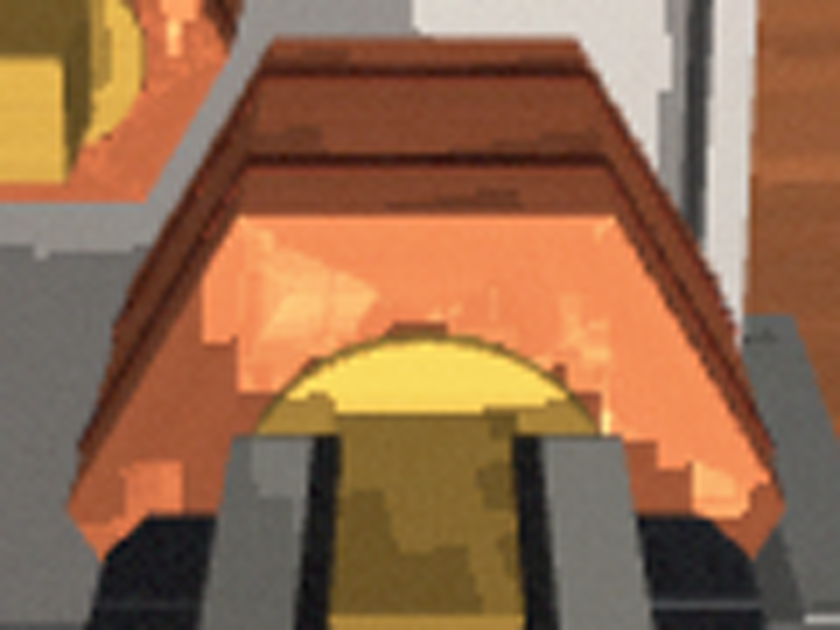

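```bash
python3 - <<'E'
from h import *
T=tool(); p=shot("wrist"); held(p,T,(240,215),(615,215),(267,190),7)
crop(p,271,172,38,56,10,"pics/s4.png")
E
```

```text
edge len 24.4 (24.25) centre offset tool mm [-1.6 -0.1]
```

View pics/s4.png

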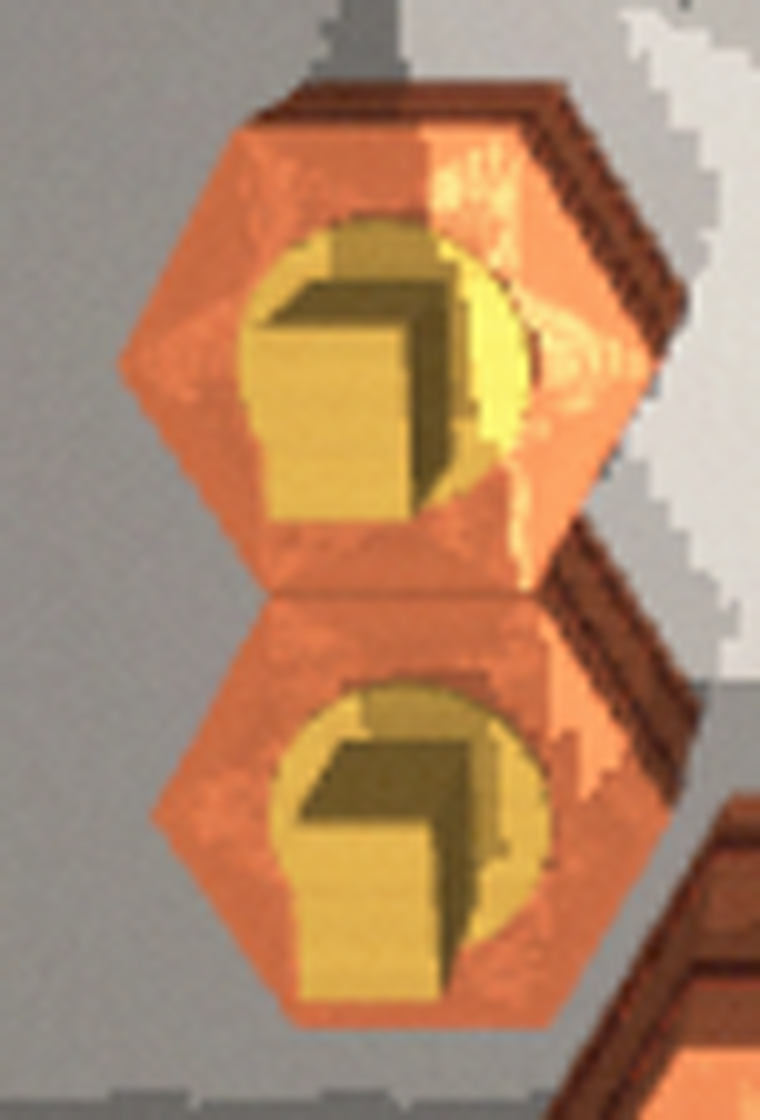

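```bash
python3 - <<'E'
from h import *
T=stat(); p=shot("wrist"); o=(233,116)
A,_=hexpose(p,[(655,365),(520,125),(243,125),(118,360),(268,595),(533,595)],o,10,.06)
B,_=hexpose(p,[(675,805),(540,598),(272,598),(150,815),(300,1028),(550,1028)],o,10,.06)
d=B-A; print("AB mm",np.linalg.norm(d)*1000,np.degrees(np.arctan2(d[1],d[0])))
u=np.array([np.cos(np.radians(86)),np.sin(np.radians(86))]); M=(A+B)/2; C=M+.0364*u; D=M-.0364*u; print("C",C,"D",D)
off=T[:2,:2]@np.array([-.0016,-.0001])
g=M+.0424*u-off; print(g); delta([g[0],g[1],.05],86)
E
```

```text
t77.97 tcp [ 0.5594 -0.2863  0.2029] jawdir 86.1 xdir 176.1 F [-0.1 -0.9 -1.4] grip 0.121 j7 1.49 tilt 0.05
centre [ 0.5343 -0.3349] yaw 85.7 corner r mm [23.8 24.5 24.2 24.3 24.5 24.4] (24.25)
centre [ 0.5765 -0.3375] yaw 86.3 corner r mm [24.3 24.2 24.  24.7 24.3 24.3] (24.25)
AB mm 42.26743226070326 -3.530946595790295
C [ 0.55795711 -0.29990498] D [ 0.55287884 -0.37252764]
[ 0.55678607 -0.29371168]
shift tool mm [  2.1  -7.4 153. ]
twist deg 0.1 (or -179.9)
```

A and B are 42.3 mm apart (touching). Now lower C with a 6 mm stand-off, then slide it into the nook.

```bash
python3 -m handwheel '[[0.002,-0.0074,0.03,0,0],[0,0,0.05,0,0],[0,0,0.04,0,0],[0,0,0.025,0,0],[0,0,0.008,0,0],[0,0,0,0,0],[0,0,0,0,0]]'
python3 - <<'E'
from h import *
T=stat(); p=shot("wrist"); crop(p,310,200,80,60,5,"pics/s5.png"); delta([.5568,-.2937,.04],86)
E
```

```text
time_s: 78.9
eef_pos: [0.5582, -0.2944, 0.0516]
eef_rot: [0.109, 3.137, -0.001]
ft_force: [0.1, 0.2, -1.2]
gripper_width: 0.13
t78.90 tcp [ 0.5582 -0.2944  0.0516] jawdir 86.0 xdir 176.0 F [ 0.1  0.2 -1.2] grip 0.130 j7 1.35 tilt 0.15
shift tool mm [ 1.4  0.7 11.6]
twist deg 0.0 (or -180.0)
```

View pics/s5.png

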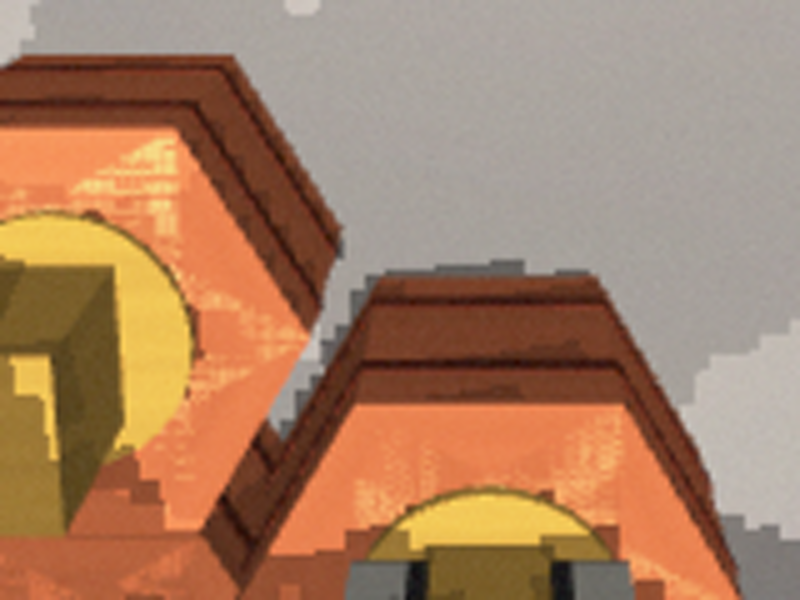

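```bash
python3 -m handwheel '[[0.001,0,0.008,0,0],[0,0,0.003,0,0],[0,0,0,0,0],[0,0,0.001,0,0],[0,0,0,0,0]]'
python3 - <<'E'
from h import *
T=stat(); 
off=T[:2,:2]@np.array([-.0016,-.0001]); g=np.array([.55796,-.2999])-off; delta([g[0],g[1],.038],86)
E
```

```text
time_s: 79.58
eef_pos: [0.5561, -0.2941, 0.0382]
eef_rot: [0.109, 3.14, -0.0]
ft_force: [-0.2, -0.1, -1.1]
gripper_width: 0.127
t79.58 tcp [ 0.5561 -0.2941  0.0382] jawdir 86.0 xdir 176.0 F [-0.2 -0.1 -1.1] grip 0.127 j7 1.34 tilt 0.01
shift tool mm [-0.6 -5.6  0.2]
twist deg 0.0 (or -180.0)
```

```bash
python3 -m handwheel '[[-0.0005,-0.002,0,0,0],[0,-0.002,0,0,0],[0,-0.001,0,0,0],[0,-0.0006,0,0,0],[0,0,0,0,0],[0,0,0,0,0]]'
python3 - <<'E'
from h import *
T=stat(); p=shot("wrist"); crop(p,300,200,70,60,6,"pics/s6.png")
off=T[:2,:2]@np.array([-.0016,-.0001]); g=np.array([.55796,-.2999])-off; delta([g[0],g[1],.038],86)
E
```

```text
time_s: 80.32
eef_pos: [0.5561, -0.2995, 0.0382]
eef_rot: [-0.109, -3.14, -0.0]
ft_force: [0.8, 0.7, -0.3]
gripper_width: 0.126
t80.33 tcp [ 0.5561 -0.2995  0.0382] jawdir 86.0 xdir 176.0 F [ 0.8  0.7 -0.3] grip 0.126 j7 1.35 tilt 0.01
shift tool mm [-0.3 -0.2  0.2]
twist deg 0.0 (or -180.0)
```

View pics/s6.png

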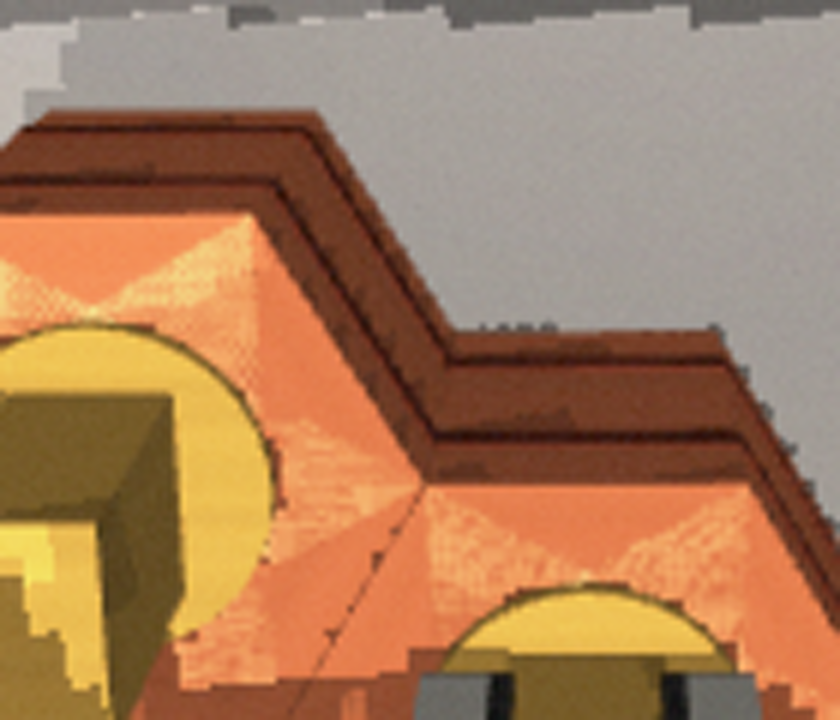

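C touches A along a hairline, corners coinciding. Settle and release.

```bash
python3 -m handwheel '[[0,0,0.0012,0,0],[0,0,0,0,0],[0,0,0,0,0.1],[0,0,0,0,0.27],[0,0,0,0,0.27],[0,0,-0.02,0,0.27],[0,0,-0.05,0,0.27],[0,0,-0.05,0,0.35],[0,0,-0.045,0,0.35],[0,0,0,0,0.35]]'
python3 -m handwheel '[[0,0,0,0,0.35]]'
python3 - <<'E'
from h import *
T=stat();p=shot("wrist"); crop(p,310,150,50,45,8,"pics/s7.png"); delta([.5392,.2727,.2]); 
E
```

```text
time_s: 81.62
eef_pos: [0.5597, -0.3002, 0.2079]
eef_rot: [0.109, 3.13, -0.006]
ft_force: [1.0, 0.1, -0.4]
gripper_width: 0.351
time_s: 81.75
eef_pos: [0.5557, -0.2999, 0.2025]
eef_rot: [0.109, 3.14, -0.001]
ft_force: [-0.5, -0.2, -0.5]
gripper_width: 0.354
t81.75 tcp [ 0.5557 -0.2999  0.2025] jawdir 86.0 xdir 176.0 F [-0.5 -0.2 -0.5] grip 0.354 j7 1.50 tilt 0.04
shift tool mm [ 55.6 569.9   1.6]
```

View pics/s7.png

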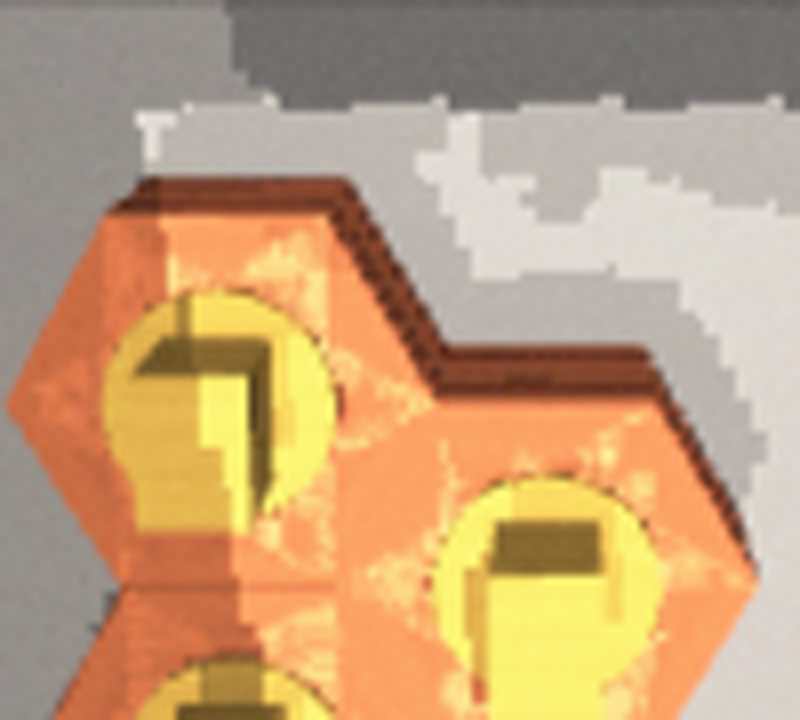

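Three tight. Last one: R at (0.539, 0.273).

```bash
python3 -m handwheel '[[0.0025,0.025,0,0,0.35],[0.005,0.05,0,0,0.35],[0.0055,0.056,0,0,0.35],[0.0055,0.056,0,0,0.35],[0.0055,0.056,0,0,0.35],[0.0055,0.056,0,0,0.35],[0.0055,0.056,0,0,0.35],[0.0055,0.056,0,0,0.35],[0.0055,0.056,0,0,0.35],[0.005,0.052,0,0,0.35]]'
python3 -m handwheel '[[0.0035,0.035,0,0,0.35],[0.0015,0.016,0,0,0.35],[0,0,0,10,0.35],[0,0,0,10,0.35],[0,0,0,10,0.35],[0,0,0,10,0.35],[0,0,0,10,0.35],[0,0,0,3.4,0.35],[0,0,0.05,0,0.35],[0,0,0.025,0,0.35]]'
python3 -m handwheel '[[0,0,0,0,0.35],[0,0,0,0,0.35]]'
python3 - <<'E'
from h import *
T=stat();p=shot("wrist"); cv2.imwrite("pics/t1.png",p["pixels"]); delta([.5392,.2727,.034],32.6)
E
```

```text
time_s: 83.05
eef_pos: [0.54, 0.223, 0.2005]
eef_rot: [-0.108, -3.137, 0.002]
ft_force: [1.5, 0.3, 0.2]
gripper_width: 0.347
time_s: 84.3
eef_pos: [0.5387, 0.2695, 0.1242]
eef_rot: [-1.51, -2.753, 0.008]
ft_force: [0.7, -0.3, -0.3]
gripper_width: 0.354
time_s: 84.55
eef_pos: [0.5404, 0.2724, 0.1275]
eef_rot: [1.509, 2.755, 0.0]
ft_force: [1.1, 0.3, -1.1]
gripper_width: 0.353
t84.55 tcp [0.5404 0.2724 0.1275] jawdir 32.6 xdir 122.6 F [ 1.1  0.3 -1.1] grip 0.353 j7 -0.33 tilt 0.03
shift tool mm [ 0.7 -1.5 94. ]
twist deg -0.0 (or 180.0)
```

View pics/t1.png

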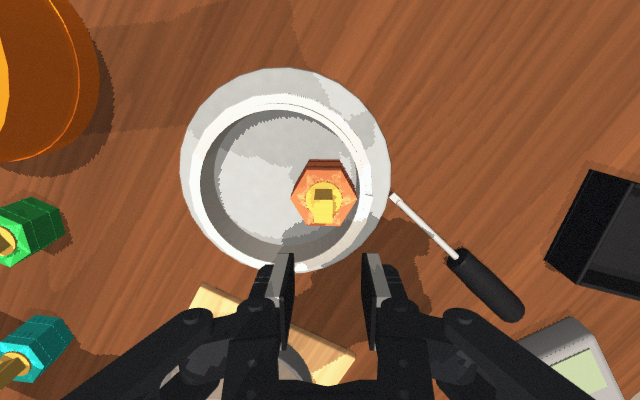

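```bash
python3 -m handwheel '[[0.0007,-0.0016,0.03,0,0.35],[0,0,0.04,0,0.35],[0,0,0.016,0,0.35],[0,0,0.004,0,0.35],[0,0,0,0,0.35],[0,0,0,0,0.35]]'
python3 - <<'E'
from h import *
T=stat(); p=shot("wrist"); crop(p,327,250,80,60,5,"pics/t2.png"); delta([.5392,.2727,.034],32.6)
E
```

```text
time_s: 85.35
eef_pos: [0.539, 0.2732, 0.0383]
eef_rot: [1.508, 2.755, 0.003]
ft_force: [-0.3, -0.1, 0.1]
gripper_width: 0.349
t85.35 tcp [0.539  0.2732 0.0383] jawdir 32.6 xdir 122.6 F [-0.3 -0.1  0.1] grip 0.349 j7 -0.41 tilt 0.14
shift tool mm [-0.5  0.   4.2]
twist deg 0.0 (or -180.0)
```

View pics/t2.png

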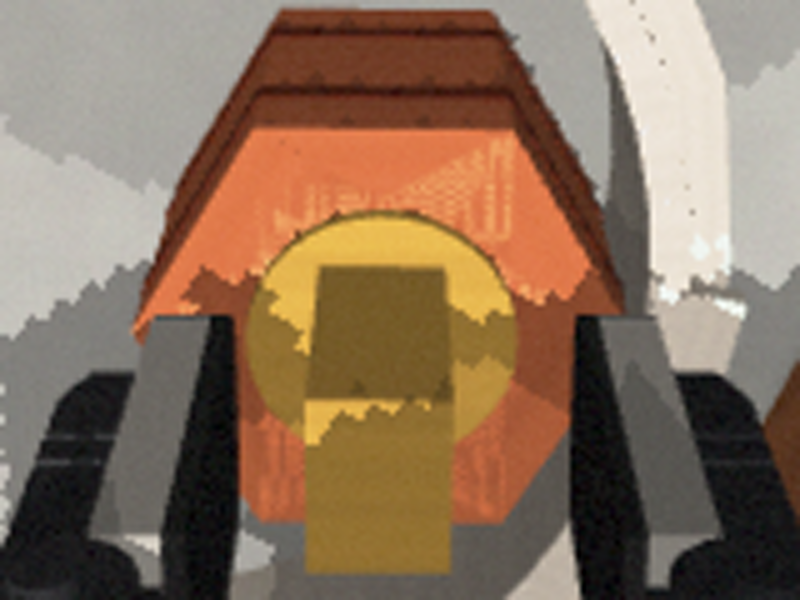

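```bash
python3 -m handwheel '[[0,-0.0018,0.003,0,0.35],[0,0,0,0,0.1],[0,0,0,0,0],[0,0,0,0,0],[0,0,0,0,0],[0,0,0,0,0]]' 50
python3 - <<'E'
from h import *
T=stat()
E
python3 -m handwheel '[[0,0,-0.01,0,0],[0,0,-0.03,0,0],[0,0,-0.05,0,0],[0,0,-0.05,0,0],[0,0,-0.03,0,0],[0,0,0,0,0],[0,0,0,0,0]]'
python3 - <<'E'
from h import *
T=stat();p=shot("wrist"); cv2.imwrite("pics/t3.png",p["pixels"]); delta([.552,-.386,.205],86)
E
```

```text
time_s: 86.15
eef_pos: [0.5364, 0.2715, 0.0339]
eef_rot: [-1.508, -2.756, 0.001]
ft_force: [-0.7, -0.5, -0.3]
gripper_width: 0.128
t86.15 tcp [0.5364 0.2715 0.0339] jawdir 32.6 xdir 122.6 F [-0.7 -0.5 -0.3] grip 0.128 j7 -0.41 tilt 0.02
time_s: 87.02
eef_pos: [0.5358, 0.2708, 0.2032]
eef_rot: [-1.508, -2.755, 0.003]
ft_force: [-0.8, -0.7, -2.5]
gripper_width: 0.128
t87.03 tcp [0.5358 0.2708 0.2032] jawdir 32.6 xdir 122.6 F [-0.8 -0.7 -2.5] grip 0.128 j7 -0.27 tilt 0.10
shift tool mm [-561.9 -340.1   -1.4]
twist deg -53.4 (or 126.6)
```

View pics/t3.png

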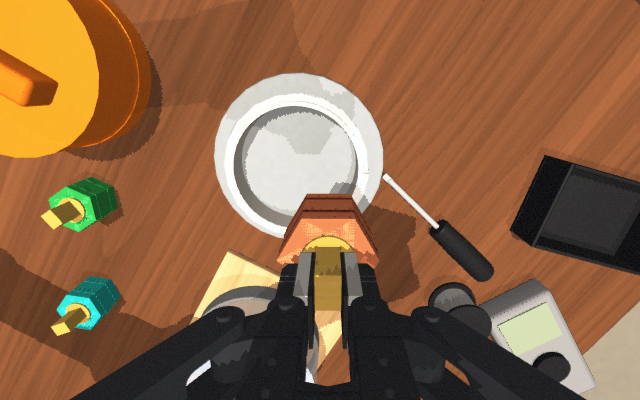

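```bash
python3 -m handwheel '[[-0.025,-0.015,0,0,0],[-0.043,-0.026,0,0,0],[-0.047,-0.0285,0,0,0],[-0.047,-0.0285,0,0,0],[-0.047,-0.0285,0,0,0],[-0.047,-0.0285,0,0,0],[-0.047,-0.0285,0,0,0],[-0.047,-0.0285,0,0,0],[-0.047,-0.0285,0,0,0],[-0.047,-0.0285,0,0,0]]'
python3 -m handwheel '[[-0.047,-0.0285,0,0,0],[-0.043,-0.026,0,0,0],[-0.028,-0.0165,0,0,0],[0,0,0,-10,0],[0,0,0,-10,0],[0,0,0,-10,0],[0,0,0,-10,0],[0,0,0,-10,0],[0,0,0,-3.4,0],[0,0,0,0,0]]'
python3 -m handwheel '[[0,0,0,0,0]]'
python3 - <<'E'
from h import *
T=stat();p=shot("wrist"); cv2.imwrite("pics/u1w.png",p["pixels"]); crop(p,327,235,60,45,7,"pics/u2w.png")
E
```

```text
time_s: 88.32
eef_pos: [0.5481, -0.2488, 0.2021]
eef_rot: [-1.506, -2.753, 0.0]
ft_force: [1.0, 0.0, -0.7]
gripper_width: 0.123
time_s: 89.58
eef_pos: [0.5521, -0.3847, 0.2019]
eef_rot: [-0.11, -3.137, -0.003]
ft_force: [0.1, 0.6, -0.8]
gripper_width: 0.129
time_s: 89.7
eef_pos: [0.5526, -0.3848, 0.2028]
eef_rot: [-0.11, -3.138, -0.002]
ft_force: [-0.0, -0.5, -1.0]
gripper_width: 0.128
t89.70 tcp [ 0.5526 -0.3848  0.2028] jawdir 86.0 xdir 176.0 F [-0.  -0.5 -1. ] grip 0.128 j7 1.65 tilt 0.11
```

View pics/u1w.png

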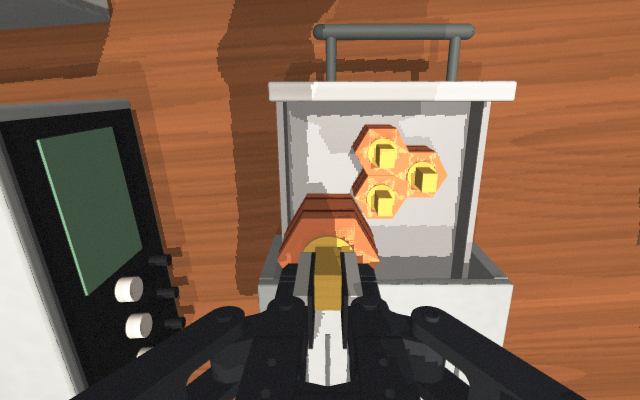

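View pics/u2w.png

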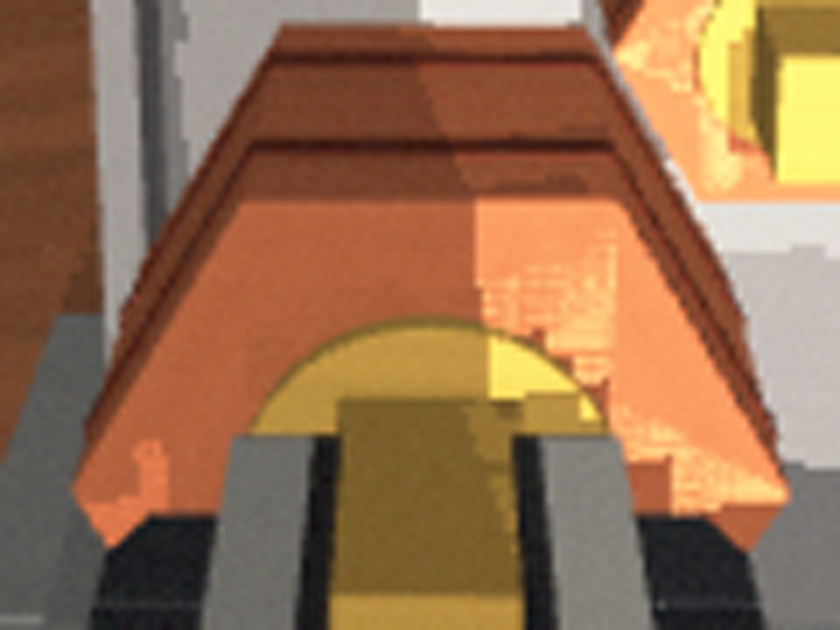

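```bash
python3 - <<'E'
from h import *
T=tool(); p=shot("wrist"); held(p,T,(240,198),(613,198),(267,190),7)
crop(p,398,170,50,52,8,"pics/u3w.png")
E
```

```text
edge len 24.2 (24.25) centre offset tool mm [-0.4 -0.1]
```

View pics/u3w.png

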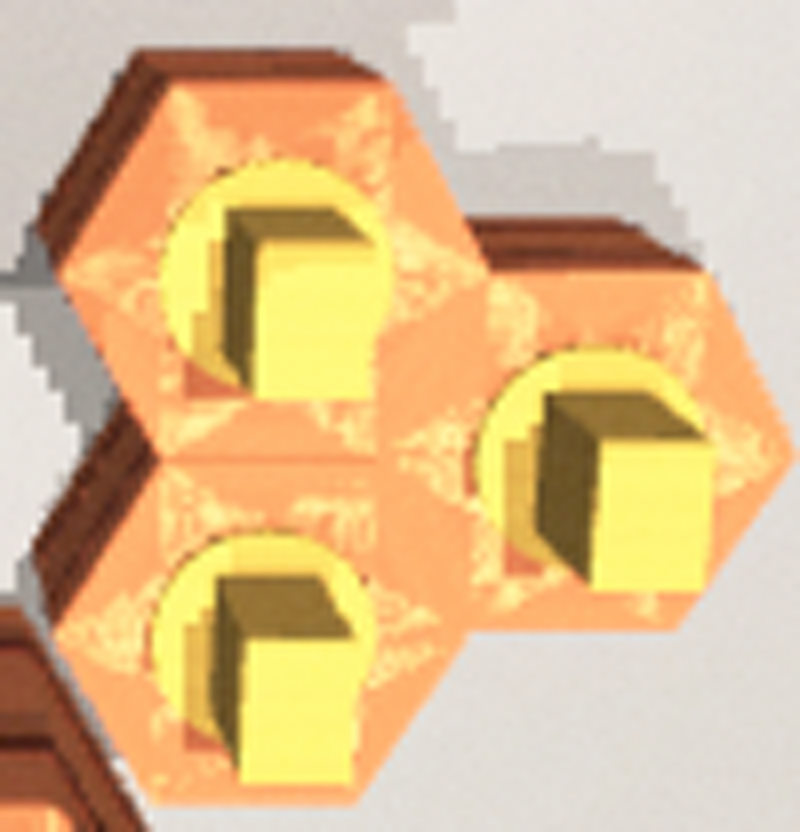

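```bash
python3 - <<'E'
from h import *
T=stat(); p=shot("wrist"); o=(348,118)
A,_=hexpose(p,[(490,268),(390,82),(172,82),(60,272),(160,460),(378,460)],o,8,.06)
B,_=hexpose(p,[(468,632),(378,460),(160,460),(50,635),(150,803),(357,803)],o,8,.06)
C,_=hexpose(p,[(797,452),(710,270),(490,268),(378,460),(468,632),(680,632)],o,8,.06)
for a,b in ((A,B),(A,C),(B,C)): print("%.1f"%(np.linalg.norm(a-b)*1000))
u=np.array([np.cos(np.radians(86)),np.sin(np.radians(86))]); M=(A+B)/2; D=M-.0364*u; print("D",D)
off=T[:2,:2]@np.array([-.0004,-.0001]); g=D-.006*u-off; print(g,"contact TCP",D-off); delta([g[0],g[1],.05],86)
E
```

```text
t89.80 tcp [ 0.553  -0.3849  0.2035] jawdir 86.0 xdir 176.0 F [ 0.9 -0.2 -0.4] grip 0.121 j7 1.65 tilt 0.05
centre [ 0.5346 -0.3347] yaw 86.6 corner r mm [24.1 24.1 24.5 24.1 24.7 25. ] (24.25)
centre [ 0.5769 -0.3374] yaw 86.2 corner r mm [24.2 24.4 24.3 24.6 24.3 24.4] (24.25)
centre [ 0.558  -0.2995] yaw 86.6 corner r mm [24.  24.5 24.9 23.9 24.5 24.7] (24.25)
42.4
42.2
42.3
D [ 0.55321232 -0.37232507]
[ 0.55240172 -0.37818281] contact TCP [ 0.55282026 -0.37219743]
shift tool mm [  1.1   6.7 153.7]
twist deg 0.0 (or -180.0)
```

All three spacings measure 42.2–42.4 mm. Lower D with a 6 mm stand-off.

```bash
python3 -m handwheel '[[0.001,0.0065,0.03,0,0],[0,0,0.05,0,0],[0,0,0.04,0,0],[0,0,0.025,0,0],[0,0,0.008,0,0],[0,0,0,0,0],[0,0,0,0,0]]'
python3 - <<'E'
from h import *
T=stat(); p=shot("wrist"); crop(p,345,200,80,60,5,"pics/u4w.png"); delta([.5524,-.3782,.039],86)
E
```

```text
time_s: 90.72
eef_pos: [0.5539, -0.379, 0.0525]
eef_rot: [0.109, 3.137, -0.002]
ft_force: [0.7, 0.9, -0.7]
gripper_width: 0.124
t90.72 tcp [ 0.5539 -0.379   0.0525] jawdir 86.0 xdir 176.0 F [ 0.7  0.9 -0.7] grip 0.124 j7 1.52 tilt 0.16
shift tool mm [ 1.5  0.7 13.6]
twist deg 0.0 (or -180.0)
```

View pics/u4w.png

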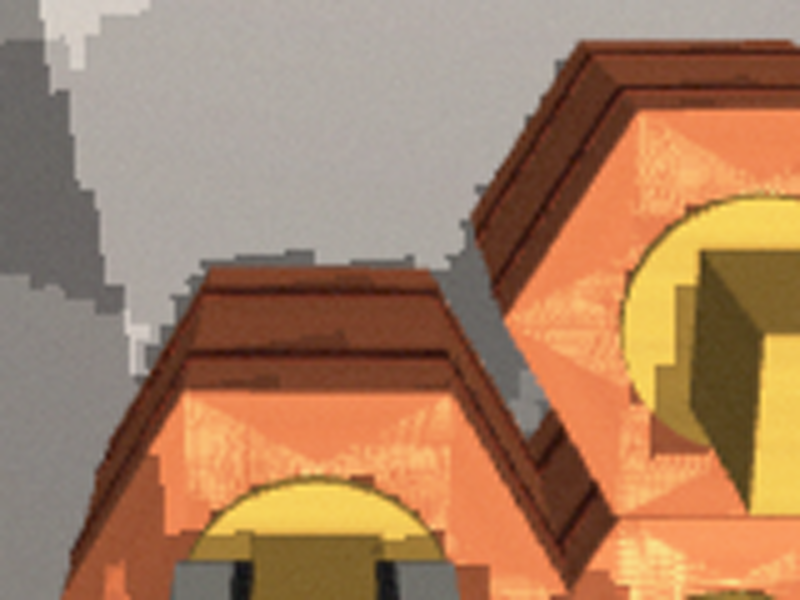

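```bash
python3 -m handwheel '[[0.001,0,0.009,0,0],[0,0,0.0035,0,0],[0,0,0,0,0],[0,0,0,0,0]]'
python3 - <<'E'
from h import *
T=stat(); delta([.5528,-.3722,.0385],86)
E
```

```text
time_s: 91.28
eef_pos: [0.5516, -0.3784, 0.0385]
eef_rot: [-0.109, -3.14, -0.0]
ft_force: [-0.2, -0.3, -1.6]
gripper_width: 0.125
t91.28 tcp [ 0.5516 -0.3784  0.0385] jawdir 86.0 xdir 176.0 F [-0.2 -0.3 -1.6] grip 0.125 j7 1.51 tilt 0.00
shift tool mm [-0.7  6.3 -0. ]
twist deg 0.0 (or -180.0)
```

```bash
python3 -m handwheel '[[-0.0006,0.002,0,0,0],[0,0.002,0,0,0],[0,0.0012,0,0,0],[0,0.001,0,0,0],[0,0,0,0,0],[0,0,0,0,0]]'
python3 - <<'E'
from h import *
T=stat(); delta([.5528,-.3722,.0385],86); p=shot("wrist"); crop(p,355,200,70,60,6,"pics/u5w.png")
E
```

```text
time_s: 92.02
eef_pos: [0.5527, -0.3726, 0.0386]
eef_rot: [0.109, 3.14, -0.001]
ft_force: [0.4, -0.3, -0.8]
gripper_width: 0.127
t92.03 tcp [ 0.5527 -0.3726  0.0386] jawdir 86.0 xdir 176.0 F [ 0.4 -0.3 -0.8] grip 0.127 j7 1.50 tilt 0.02
shift tool mm [-0.1  0.4  0.1]
twist deg 0.0 (or -180.0)
```

View pics/u5w.png

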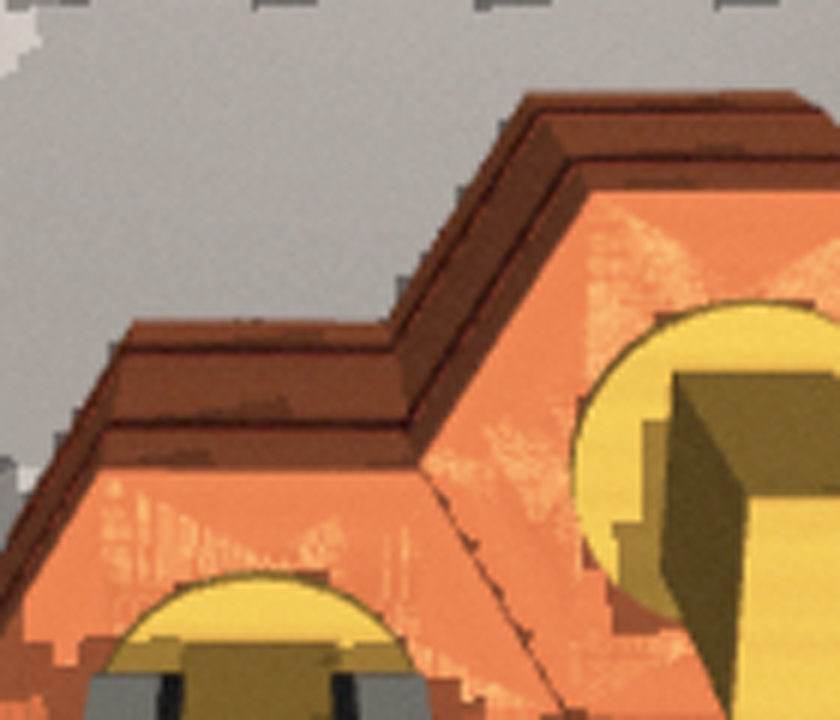

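A hairline at most. Add 0.3 mm, settle, release and rise.

```bash
python3 -m handwheel '[[0,0.0003,0,0,0],[0,0,0.001,0,0],[0,0,0,0,0],[0,0,0,0,0.1],[0,0,0,0,0.27],[0,0,0,0,0.27],[0,0,-0.02,0,0.27],[0,0,-0.05,0,0.27],[0,0,-0.05,0,0.35],[0,0,-0.045,0,0.35]]'
python3 -m handwheel '[[0,0.03,0,0,0.35],[0,0,0,0,0.35],[0,0,0,0,0.35]]'
python3 - <<'E'
from h import *
T=stat();p=shot("wrist"); cv2.imwrite("pics/v1w.png",p["pixels"]); crop(p,330,150,50,48,8,"pics/v2w.png")
s=shot("side"); crop(s,380,310,60,45,8,"pics/v3s.png")
E
```

```text
time_s: 93.32
eef_pos: [0.5533, -0.3716, 0.2059]
eef_rot: [0.108, 3.138, -0.001]
ft_force: [0.2, -0.2, 0.4]
gripper_width: 0.355
time_s: 93.7
eef_pos: [0.5545, -0.3425, 0.2029]
eef_rot: [-0.109, -3.14, 0.001]
ft_force: [-0.1, -0.2, 0.2]
gripper_width: 0.349
t93.70 tcp [ 0.5545 -0.3425  0.2029] jawdir 86.0 xdir 176.0 F [-0.1 -0.2  0.2] grip 0.349 j7 1.59 tilt 0.05
```

View pics/v1w.png

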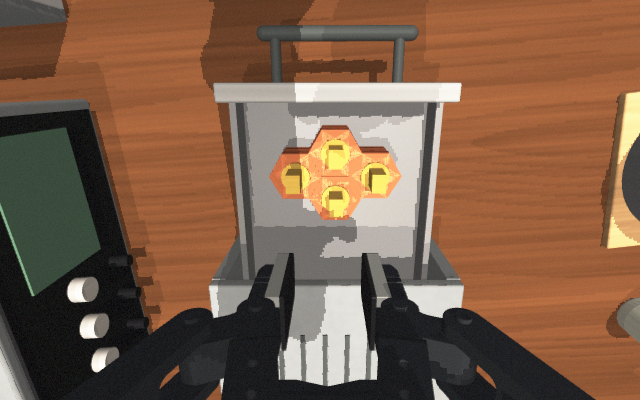

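View pics/v3s.png

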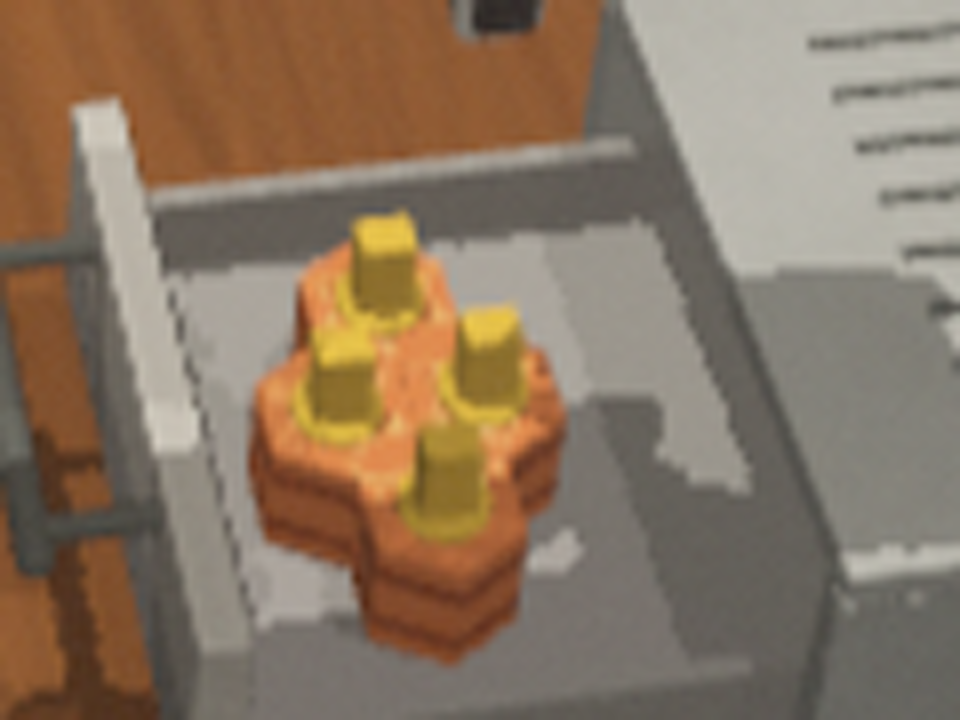

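View pics/v2w.png

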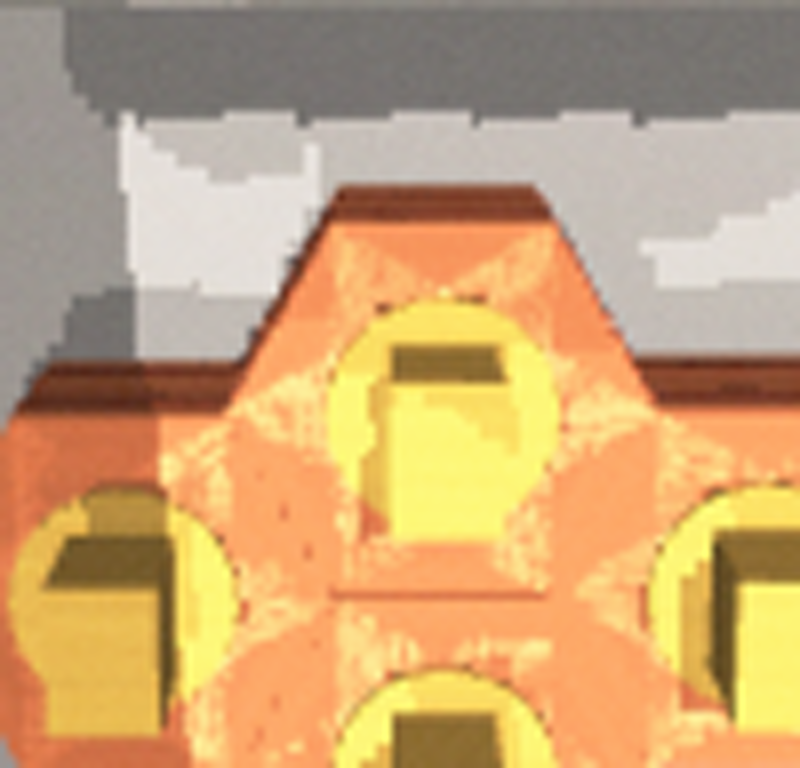

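The rhombus is tight. Final checks: drawer travel, cap on the board, bystanders. I'll raise the arm out of the way first.

```bash
python3 - <<'E'
from h import *
T=stat();p=shot("wrist")
print("handle",w(p,(337,32.5),.088))
E
python3 -m handwheel '[[0,-0.03,-0.05,0,0.35],[0,-0.05,-0.03,0,0.35],[0,-0.05,0,0,0.35],[0,-0.03,0,0,0.35],[0,0,0,0,0.35],[0,0,0,0,0.35]]'
python3 - <<'E'
from h import *
stat()
t=shot("top"); cv2.imwrite("pics/z1.png",t["pixels"]); crop(t,309,180,45,45,8,"pics/z2.png")
s=shot("side"); cv2.imwrite("pics/z1s.png",s["pixels"])
a=cv2.imread("pics/a_top.png"); d=cv2.absdiff(a,t["pixels"]).max(2)
for n,(x,y,ww,hh) in dict(spool=(238,104,26,28),flask=(305,95,26,32),driver=(214,113,26,60),green=(275,255,26,26),turq=(318,238,26,26),orange=(205,262,70,70)).items():
    print(n,"changed px",int((d[y:y+hh,x:x+ww]>60).sum()))
E
```

```text
t93.80 tcp [ 0.5542 -0.3432  0.2022] jawdir 85.9 xdir 175.9 F [-0.2 -0.4  0.3] grip 0.351 j7 1.59 tilt 0.05
handle [ 0.43941464 -0.32811188  0.088     ]
time_s: 94.6
eef_pos: [0.5438, -0.5005, 0.2819]
eef_rot: [-0.108, -3.139, -0.003]
ft_force: [0.2, 0.5, 0.4]
gripper_width: 0.35
t94.60 tcp [ 0.5438 -0.5005  0.2819] jawdir 86.1 xdir 176.1 F [0.2 0.5 0.4] grip 0.350 j7 1.86 tilt 0.11
spool changed px 0
flask changed px 0
driver changed px 0
green changed px 0
turq changed px 0
orange changed px 53
```

View pics/z1.png

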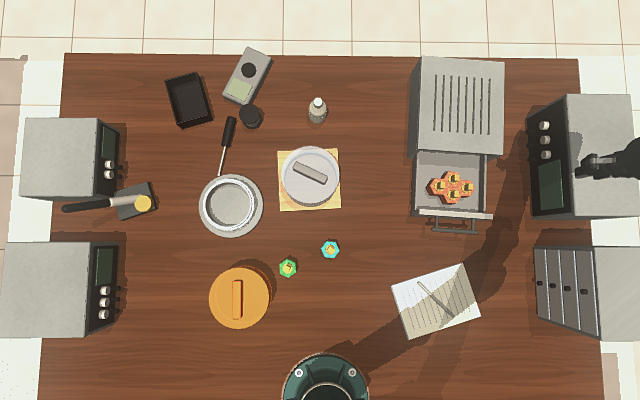

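View pics/z2.png

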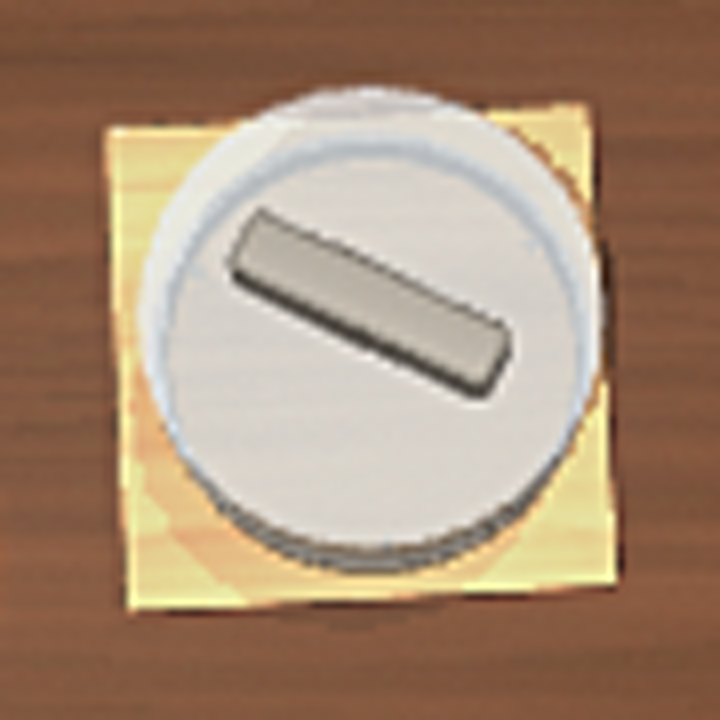

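View pics/z1s.png

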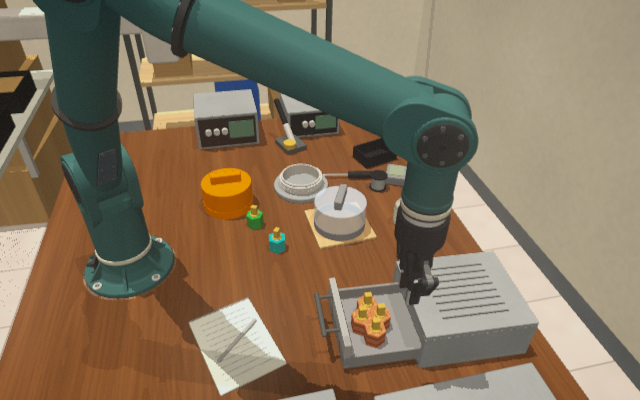

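```bash
python3 - <<'E'
from h import *
t=shot("top"); f=lambda u,v:(264+(u+.5)/8-.5,135+(v+.5)/8-.5)
bar=np.mean([w(t,f(*q),.124) for q in [(262,208),(510,340),(485,390),(235,268)]],0)
B=np.mean([w(t,f(*q),.01) for q in [(106,128),(590,105),(616,582),(130,608)]],0)
print("bar",bar,"board",B,"diff mm",(bar-B)[:2]*1000); crop(t,452,185,45,40,8,"pics/z3.png")
E
```

```text
bar [0.58025473 0.04006335 0.124     ] board [0.58327276 0.04481606 0.01      ] diff mm [-3.01802758 -4.75271337]
```

View pics/z3.png

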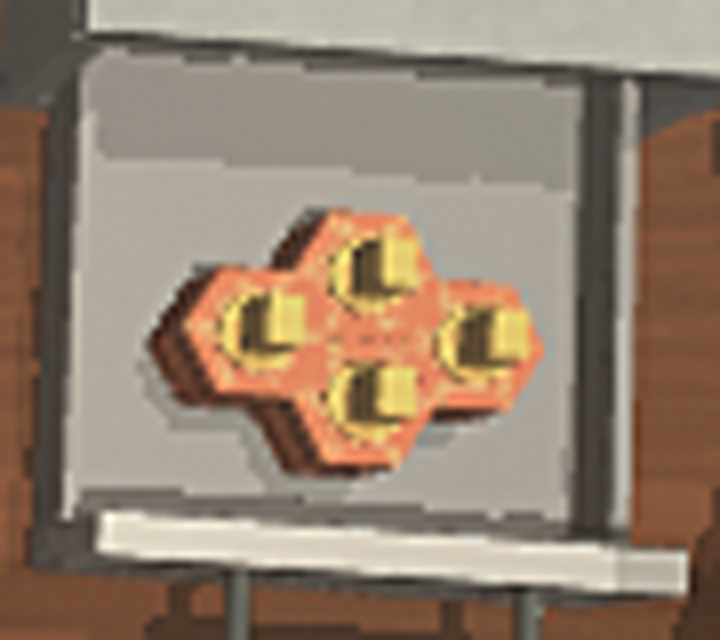

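The cap is within about 5 mm of the board's middle, the drawer is at its stop, and all else is unchanged. Handing in.

```bash
python3 - <<'E'
from bench import ticket
print(ticket.finish_job())
E
```

```text
the job is handed in; nothing more can be done
None
```

The whole job is done and handed in at about 95 s of the 210 s allowed; it reported no verdict.

- **Cap:** I unscrewed the clear cap anticlockwise about 755° in three grips, keeping hold as it came free. It stands open end down on the board; the top camera puts it 3–5 mm off the middle, while the arm's own reading says within about 1 mm.
- **Drawer:** I pulled it until it stopped moving while the force rose to 18 N, and left it out. The handle was seen at x = 0.439 afterwards, the same place as at the stop.
- **Insulators:** All four (three from the pot plus the brown one from the bench) stand upright as a rhombus. The first three centres measured 42.2–42.4 mm apart against 42 mm for touching. I checked the fourth only by eye, and it shows at most a hairline joint.
- **Other things:** A before-and-after picture comparison showed no change at the spool, bottle, screwdriver, or the green and turquoise look-alikes. The orange pot's area showed a few changed pixels, which I take to be the arm's shadow.

**Departures during the run:**
- The first grip closed on nothing because the real fingertips sit about 25 mm behind the stated tool point. I corrected for this, and nothing was touched.
- The bench insulator was knocked to the board's edge during the unscrewing, so I found it again before picking it up.

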